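Pack the cooled tiles in the transit case

ROBOT

A 7-joint arm with a two-finger parallel gripper is mounted at the origin on the work surface. World frame = base frame: x ahead of the robot, y to its left, z up, the work surface at z = 0. Lengths are in m, angles in rad, forces in N, time in s.
With the tool pointing down it reaches from about 0.4 to 0.9 m from the base axis. Payload 5.5 kg.
Tool frame: the origin (TCP) lies where the fingers leave the gripper's body, on its centre line; the fingertips stand 73 mm ahead of it and the grasp point (between the pads) lies r.hold_point_z ahead of it (r.hold_point_z is the distance from the TCP to the grasp point, in m); z points along the fingers, y is the direction in which the jaws open and shut (so a half turn about z gives the same grasp; the last joint's range is limited). The gripper opens to 85 mm and grips with 20 to 120 N. Pads are 22 mm wide; open, the fingers measure 114 mm over their backs; the gripper's body (76 mm by 85 mm) begins 54 mm behind the grasp point. The pads swing forward as they close: fully open they stand 13 mm farther back than shut.
Start: joints at [1.5, 0.501, -0.427, 1.55, 0.221, 1.138, -0.21], TCP at [0.213, -0.614, 0.304] pointing down, gripper open.
Joint ranges: [-2.88, 2.88], [-0.31, 2.03], [-1.54, 1.56], [0.2, 2.42], [-1.41, 4.55], [0.19, 2.02], [-2.57, 2.57]. Speed limits (rad/s): [2.57, 2.57, 3.14, 3.14, 3.14, 3.14, 3.14].

INTERFACE

Orientations are given as a unit quaternion [x, y, z, w].
In Python, from cell import get_state, imaging, r gives the robot as it stands.
- The arm moves only by the tool apply_moves, never from a script. Its argument "moves" is a list that holds one entry, the list of rows, each a list of 7 numbers: the turn, a rotation vector about the tool's x, y, z in rad, then the shift along the tool's x, y, z in m, then the opening, from -1 (shut) to 1 (fully open). In form: [[[wx, wy, wz, dx, dy, dz, hand], ...]]. A call has exactly 5 rows; each row is the pose to reach, as a shift and turn from the pose commanded when the call began, along the tool's axes at that moment; what a row does not reach only later rows make up. A row lasts 1/12 s, in which the tool goes at most 41.7 mm and 7.16 degrees, less where a joint would pass 70% of its speed; a pose out of reach is approached as far as the arm can. A call with a gripper value outside its range is refused whole. The fingers move at their own pace and stop on an object; "grip_force" is the grip in N (left out, the last holds). Time passes only in rows, so rows that repeat a pose let the fingers close, or fill a call up. It gives the time, the measured TCP pose, the force and the opening at its end, in the units of the state.
- get_state(): the state, without advancing time (a new reading comes with each control period).
- imaging.read_camera(name): name is "scene" or "top"; returns the picture (400x640x3 uint8, red, green, blue); there is no depth.
- imaging.camera_params(name): a dict with "fx", "fy", "cx", "cy" (pixels), "view" (4x4, takes a point from world to camera coordinates). Camera axes: x right, y up, looking along -z (the intrinsics and any distortion apply to the point x, -y, -z); pixel columns grow to the right and rows downward; lengths in m; the calibration is good to about 2 mm. A picture is of the moment at which its call begins. camera_params takes no time and is no camera call.
- r.hand_in(): hands the job in, once; it reports no verdict.
The state is a dict: "time_s": time; "joints": joint angles; "joint_vel": joint speeds; "effort": joint torques, N m; "position": TCP position; "tcp_rot": TCP orientation; "ft_force": force on the tool from outside, world axes, zero at the start; "torque": the same for the moment, N m; "gripper_width": opening from 0.0 (shut) to 1.0 (fully open).
Only numpy, scipy, OpenCV 4.12 (cv2) and the standard library are available. Lean on these libraries where they do the work, as an engineer would, in place of code of your own. Each camera call takes 0.05 s, during which the arm holds its last target.

TASK

First check the black case's friction hinge: raise the lid about half-way (roughly 45 degrees), let go of it and leave it alone for two seconds to see that it stays there, then swing it right back and let go. Take every white tile from the cooling stand and stand it on edge in the case, one to a slot and fully down, and stand the brown carton upright in the open bay at the end of the case. When all is in, shut the lid fully, and leave the other things on the bench where they are.

Things in the scene. Friction and masses are not known exactly. Their poses are not given: they have to be found in the camera images.
- case: black plastic case fixed to the bench, outside 128 (x) x 264 (y) x 104 mm high without lid, walls 5 mm, floor 8 mm thick. Origin on the bench under its middle; x points to the hinge side, away from the robot. Inside, grey ribs 40 mm above the floor leave four tile slots across it (see slot1 to slot4), then an open bay at the +y end. A seated tile's centre is 53 mm above the bench, its top 6 mm below the rim
- lid (a joint): the case's lid, a flat plate 132 x 268 x 10 mm on the rim, on a stiff friction hinge along the far (+x) rim; rad: 0 shut, 1.57 upright, 1.65 fully back at its stop. It starts shut or slightly ajar and stays wherever it is left; about 1 to 6 N at the handle, either way, moves it
- lid_hinge (a point): middle of the lid's hinge line, which runs along the case's y axis; at case x = +64 mm, 104.5 mm above the bench
- lid_handle (a point): middle of the lid's handle: a round aluminium bar 12 mm thick, 100 mm long along the case's y, on two end posts on the lid's outer face. Shut, its centre is 115 mm nearer the robot than the hinge line and 46 mm above it (36 mm above the lid's face, 30 mm free under the bar); it swings with the lid, whose front edge reaches 15 mm beyond it
- slot1 (a point): middle of the bottom of slot 1 in the case, on the floor 8 mm above the bench, at case y = -93 mm; the slot is 12 mm wide, 118 mm long along the case's x
- slot2 (a point): middle of the bottom of slot 2 in the case, on the floor 8 mm above the bench, at case y = -47 mm; the slot is 12 mm wide, 118 mm long along the case's x
- slot3 (a point): middle of the bottom of slot 3 in the case, on the floor 8 mm above the bench, at case y = -1 mm; the slot is 12 mm wide, 118 mm long along the case's x
- slot4 (a point): middle of the bottom of slot 4 in the case, on the floor 8 mm above the bench, at case y = 45 mm; the slot is 12 mm wide, 118 mm long along the case's x
- bay (a point): middle of the floor of the carton's bay in the case, 8 mm above the bench, at case y = +95 mm; the bay is 64 mm (case y) x 118 mm (case x)
- rack: cooling stand fixed to the bench: base 100 (x) x 310 (y) x 10 mm, origin under its middle; four aluminium rests 68 mm apart along y. Tiles recline 0.45 rad from upright, tops towards the stand's +y, centres 62.5 mm above the bench. Each rest has a front lip 11 mm up the tile and, behind it (+y), two 16 mm posts at x = +-33 mm reaching 65 mm up it; 50 mm are free between the posts
- tile1: plain white ceramic tile, 90 x 90 mm, 8 mm thick, about 0.14 kg, one of up to four alike; absent (None) in some starts. Origin at its centre, own y axis across its thickness, own z axis along its plane, pointing up along the slope as it reclines in the stand
- tile2: plain white ceramic tile, 90 x 90 mm, 8 mm thick, about 0.14 kg, one of up to four alike; absent (None) in some starts. Origin at its centre, own y axis across its thickness, own z axis along its plane, pointing up along the slope as it reclines in the stand
- tile3: plain white ceramic tile, 90 x 90 mm, 8 mm thick, about 0.14 kg, one of up to four alike; absent (None) in some starts. Origin at its centre, own y axis across its thickness, own z axis along its plane, pointing up along the slope as it reclines in the stand
- tile4: plain white ceramic tile, 90 x 90 mm, 8 mm thick, about 0.14 kg, one of up to four alike; absent (None) in some starts. Origin at its centre, own y axis across its thickness, own z axis along its plane, pointing up along the slope as it reclines in the stand
- carton: brown cardboard carton of wall fixings, 46 (x) x 52 (y) x 80 mm high with a paper band over it, about 0.18 kg, heavy at the bottom, loose on the bench between case and stand; origin at the centre of its underside
- mug: bystander: blue mug, 76 mm across, 90 mm high, origin at the centre of its underside
- tape_roll: bystander: empty cardboard tape core lying flat, 90 mm across, 45 mm high, origin at the centre of its underside
- cleaner: bystander: clear plastic bottle, 60 mm across, 150 mm high, origin at the centre of its underside
- scraper: bystander: spatula 190 mm long lying on the bench, origin under its middle
- ink_jar: bystander: white jar with a black cap, 60 mm across, 80 mm high, origin at the centre of its underside
- paper_block: bystander: block of paper, 105 x 150 x 30 mm, origin at the centre of its underside
Things that resemble listed ones, but are neither listed nor needed, are in the scene too. Leave any purple or yellow look-alike of the tile4 alone.

How it is judged:
On the way, in this order (a step that is already met when the one before it is completed fails the run):
1. the lid, raised half-way and let go, stays there untouched (value of joint lid between 0.5 and 1.1 rad and velocity of joint lid between -0.05 and 0.05 rad/s and contact force between each of the fingers, the arm and case below 0.1 N), for 1.2 s.
2. the lid is swung right back and let go (value of joint lid above 1.45 rad and contact force between each of the fingers, the arm and case below 0.1 N), for 0.2 s.
3. every tile stands in a slot and the carton in its bay (z of tile1 in the frame of case between 0.047 and 0.06 m and x of tile1 in the frame of case between -0.02 and 0.02 m and y of tile1 in the frame of case between -0.11 and 0.062 m and angle between the y axis of each of tile1, tile2, tile3, tile4 and the y axis of case, either way round below 0.2 rad and linear speed of each of tile1, tile2, tile3, tile4, carton below 0.03 m/s and z of tile2 in the frame of case between 0.047 and 0.06 m and x of tile2 in the frame of case between -0.02 and 0.02 m and y of tile2 in the frame of case between -0.11 and 0.062 m and z of tile3 in the frame of case between 0.047 and 0.06 m and x of tile3 in the frame of case between -0.02 and 0.02 m and y of tile3 in the frame of case between -0.11 and 0.062 m and z of tile4 in the frame of case between 0.047 and 0.06 m and x of tile4 in the frame of case between -0.02 and 0.02 m and y of tile4 in the frame of case between -0.11 and 0.062 m and z of carton in the frame of case between 0 and 0.016 m and x of carton in the frame of case between -0.04 and 0.04 m and y of carton in the frame of case between 0.078 and 0.112 m and angle between carton's own z axis and vertical below 0.2 rad), for 0.2 s.
At the end, for the whole second after the job is handed in: The lid is shut (under 0.06 rad) and at rest; each tile present stands on edge in a slot, down on the floor (centre 47 to 60 mm above the case's underside), within 20 mm of the slot's middle along it and within 0.2 rad of the slot's plane; the carton stands upright (0.2 rad) on the floor of the bay (all of step 3 and value of joint lid below 0.06 rad and velocity of joint lid between -0.05 and 0.05 rad/s); the robot touches nothing.
It fails at once if a bystander (mug, tape core, bottle, spatula, jar or paper block) is shifted more than 40 mm (distance of any of mug, tape_roll, cleaner, scraper, ink_jar, paper_block from where it was at the start of the episode above 0.04 m).
Of tile1, tile2, tile3, tile4 only 2 to 4 are there at a start; the rules pass over those that are not, and their reading is None.
At some moment in a run one of carton may be knocked a few centimetres aside while the robot is not near it.
It also fails if it takes over 210 s, if anything falls off the work surface, if the arm or the gripper's body presses on something with over 40 N, if the wrist force passes 120 N, or if a joint passes its speed limit or range.

## Working session

There is one attempt and no reset: what is moved stays moved. The work goes in short steps, Python scripts to look and compute and a tool call to move; the robot and the scene stay as the last step left them, time stands still between calls to the robot, and variables do not carry over. Pictures are saved under pics/ and viewed, and the job is handed in when it is done.

Besides the shell and the picture viewer there is one more tool, called as name([rows], argument=value, ...), one row to a line, values as JSON. apply_moves: Moves the arm, as the interface text tells. Its arguments: {"type":"object","properties":{"moves":{"type":"array"},"grip_force":{"type":"number"}},"required":["moves"]}

```bash
ls -la; mkdir -p pics; cat > h.py <<'E'
import numpy as np, cv2
from cell import get_state, imaging, r
from scipy.spatial.transform import Rotation as R
E
python3 - <<'E'
from h import *
s=get_state();print(s, r.hold_point_z)
for n in("scene","top"):
    im=imaging.read_camera(n);cv2.imwrite(f"pics/{n}0.png",im[:,:,::-1]);p=imaging.camera_params(n);print(n,p)
E
```

```text
total 12
drwxr-xr-x  3 agent agent 4096 Dec  7 07:07 .
drwxr-xr-x 23 root  root  4096 Dec  7 07:07 ..
drwxr-xr-x  2 agent agent 4096 Dec  7 07:07 pics
{'time_s': 0.0, 'joints': array([ 1.50018985,  0.50181439, -0.42676541,  1.55147181,  0.22077326,
        1.13829989, -0.21029478]), 'joint_vel': array([ 5.20306636e-04,  3.01200776e-03, -1.39163111e-03, -6.05390293e-04,
        1.32630602e-03, -1.03934981e-03, -2.90424840e-05]), 'effort': array([-9.90167837e-05, -5.69523454e+01, -5.81630856e+00, -2.80948341e+01,
        1.05497488e-02,  1.19601586e-02,  6.75937190e-05]), 'position': array([ 0.21272842, -0.613608  ,  0.30286883]), 'tcp_rot': array([ 9.86100953e-01,  1.66144407e-01, -1.28623484e-04, -9.64167227e-04]), 'ft_force': array([ 0.04161508, -1.29836233,  0.22221571]), 'torque': array([ 0.03013748, -0.00166237, -0.03405527]), 'gripper_width': 0.999771264345064} 0.0539
scene {'fx': 422.4935124820067, 'fy': 422.4935124820067, 'cx': 320.5859635364791, 'cy': 197.1949009381756, 'view': array([[ 0.21848128,  0.97583904,  0.00202371, -0.07361394],
       [-0.59972393,  0.13263608,  0.78913806,  0.22553645],
       [ 0.76980331, -0.17362556,  0.61421252, -1.63676557],
       [ 0.        ,  0.        ,  0.        ,  1.        ]])}
top {'fx': 474.31811985788073, 'fy': 474.31811985788073, 'cx': 320.5521103454635, 'cy': 198.1268665770386, 'view': array([[-0.02141383, -0.99947296, -0.02439794,  0.00365644],
       [ 0.98263294, -0.02553959,  0.18379399, -0.50840692],
       [-0.18432024, -0.02003849,  0.98266195, -1.40407936],
       [ 0.        ,  0.        ,  0.        ,  1.        ]])}
```

View pics/scene0.png

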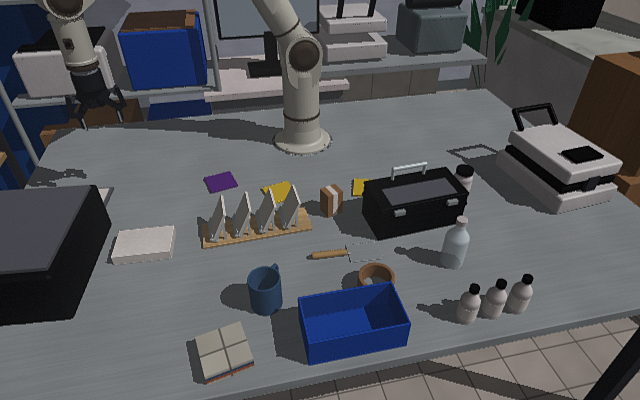

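View pics/top0.png

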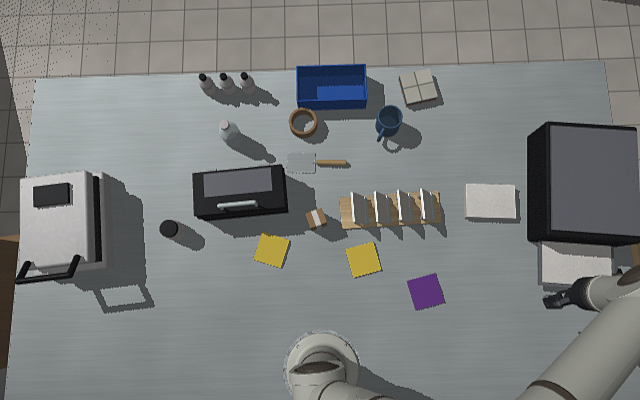

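The case is at top pixel (240,192), the rack with 4 white tiles at (390,208), and the carton at (316,218). The yellow squares (272,250) and (364,260) and the purple one (426,292) are decoys lying flat. I'll enlarge next.

```bash
python3 - <<'E'
import cv2
im=cv2.imread("pics/top0.png")
cv2.imwrite("pics/top0_case.png",cv2.resize(im[150:240,180:340],None,fx=5,fy=5,interpolation=cv2.INTER_CUBIC))
cv2.imwrite("pics/top0_rack.png",cv2.resize(im[170:250,295:455],None,fx=5,fy=5,interpolation=cv2.INTER_CUBIC))
im=cv2.imread("pics/scene0.png")
cv2.imwrite("pics/scene0_case.png",cv2.resize(im[150:250,340:490],None,fx=5,fy=5,interpolation=cv2.INTER_CUBIC))
cv2.imwrite("pics/scene0_rack.png",cv2.resize(im[170:260,190:350],None,fx=5,fy=5,interpolation=cv2.INTER_CUBIC))
E
```

```text
(no output)
```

View pics/top0_case.png

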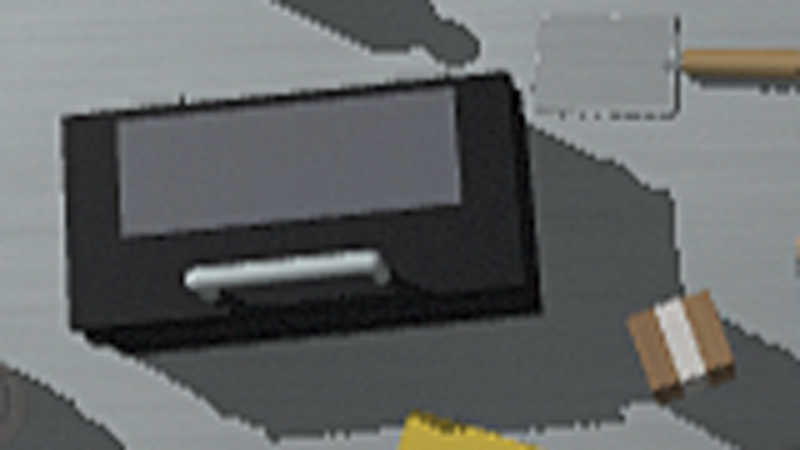

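View pics/top0_rack.png

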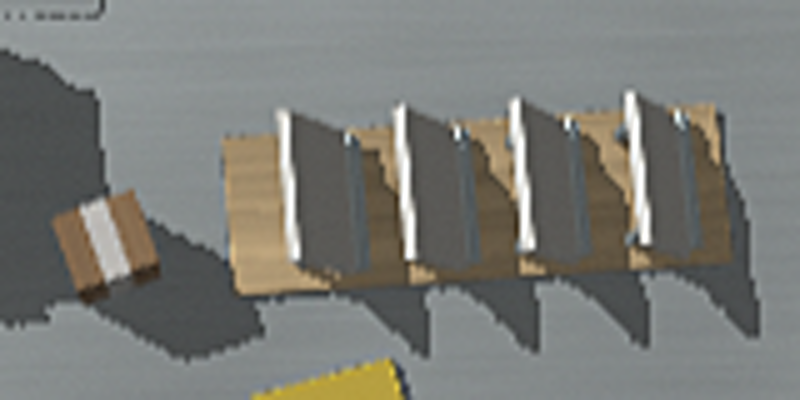

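View pics/scene0_case.png

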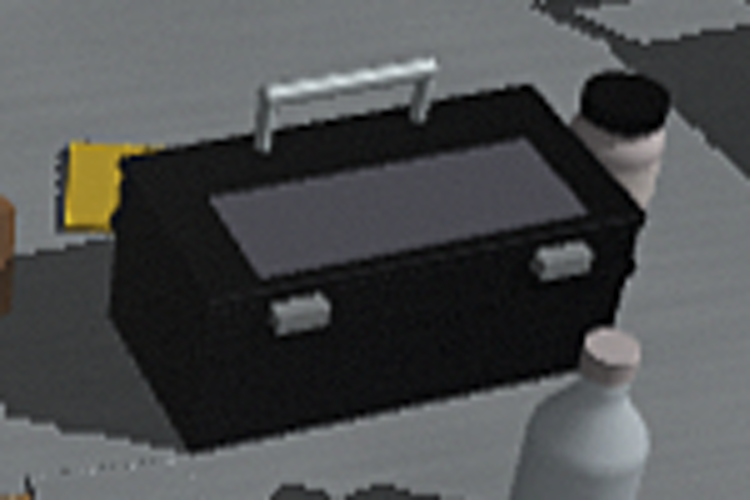

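View pics/scene0_rack.png

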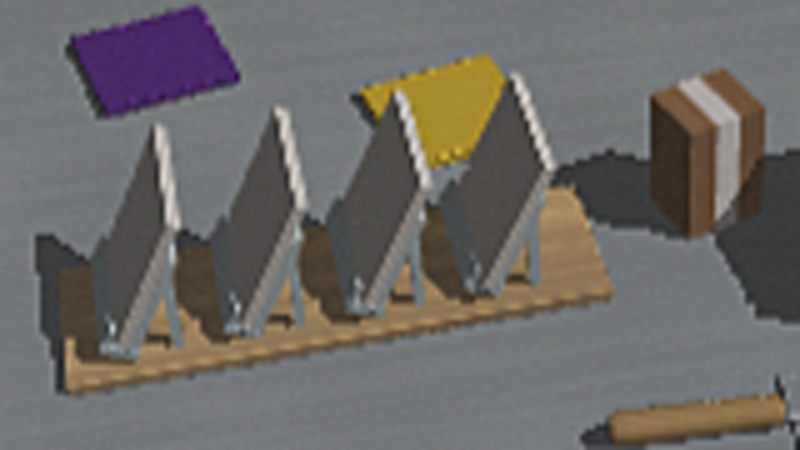

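```bash
cat >> h.py <<'E'
from scipy.optimize import least_squares
P={n:imaging.camera_params(n) for n in("scene","top")}
def proj(n,p):
    p=np.atleast_2d(p);c=p@P[n]['view'][:3,:3].T+P[n]['view'][:3,3]
    return np.c_[P[n]['cx']+P[n]['fx']*c[:,0]/-c[:,2],P[n]['cy']-P[n]['fy']*c[:,1]/-c[:,2]]
def back(n,u,v,z):
    A=P[n]['view'][:3,:3];o=-A.T@P[n]['view'][:3,3]
    d=A.T@np.array([(u-P[n]['cx'])/P[n]['fx'],-(v-P[n]['cy'])/P[n]['fy'],-1]);return o+d*(z-o[2])/d[2]
def un(u,v,off,s=5): return np.array([(u+.5)/s-.5+off[0],(v+.5)/s-.5+off[1]])
def T(x,y,yaw,p):
    p=np.atleast_2d(p).astype(float);c,s=np.cos(yaw),np.sin(yaw)
    return np.c_[x+c*p[:,0]-s*p[:,1],y+s*p[:,0]+c*p[:,1],p[:,2]]
def lidpt(a,p): # p case coords when shut
    p=np.atleast_2d(p).astype(float);q=p-[.064,0,.1045];c,s=np.cos(a),np.sin(a)
    # raise front: (-x)->+z
    return np.c_[c*q[:,0]+s*q[:,2],q[:,1],-s*q[:,0]+c*q[:,2]]+[.064,0,.1045]
E
cat > fit.py <<'E'
from h import *
tc,ts,tr,sr=(180,150),(340,150),(295,170),(190,170)
obs=[('top',un(62,115,tc),(.066,.134,.1145),1),('top',un(512,72,tc),(.066,-.134,.1145),1),('top',un(538,290,tc),(-.066,-.134,.1145),1),('top',un(72,328,tc),(-.066,.134,.1145),1),
('top',un(188,276,tc),(-.051,.050,.1505),1),('top',un(382,258,tc),(-.051,-.050,.1505),1),
('scene',un(120,158,ts),(-.066,-.134,.1145),1),('scene',un(530,86,ts),(-.066,.134,.1145),1),('scene',un(642,215,ts),(.066,.134,.1145),1),('scene',un(205,300,ts),(.066,-.134,.1145),1),
('scene',un(190,450,ts),(.064,-.132,0),0),('scene',un(262,92,ts),(-.051,-.05,.1505),1),('scene',un(433,65,ts),(-.051,.05,.1505),1)]
def f(q):
    return np.concatenate([(proj(n,T(*q[:3],lidpt(q[3],p) if l else [p]))[0]-uv) for n,uv,p,l in obs])
s=least_squares(f,[.6,.2,.05,0],loss='soft_l1');print('case',s.x.round(4));print(f(s.x).reshape(-1,2).round(1).tolist())
obs=[('top',un(222,140,tr),(.05,.155,.01)),('top',un(238,296,tr),(-.05,.155,.01)),('top',un(718,102,tr),(.05,-.155,.01)),('top',un(731,264,tr),(-.05,-.155,.01)),
('scene',un(610,295,sr),(.05,.155,0)),('scene',un(67,390,sr),(.05,-.155,0))]
def g(q): return np.concatenate([(proj(n,T(*q[:3],[p]))[0]-uv) for n,uv,p in obs])
s=least_squares(g,[.6,-.2,.05],loss='soft_l1');rk=s.x;print('rack',rk.round(4));print(g(rk).reshape(-1,2).round(1).tolist())
c,sn=np.cos(rk[2]),np.sin(rk[2])
Z=62.5e-3+.045*np.cos(.45)
for a,b in [((283,110),(295,262)),((400,103),(410,260)),((517,97),(528,250)),((630,91),(645,247))]:
    w=np.array([back('top',*un(*k,tr),Z)[:2] for k in(a,b)]);m=w.mean(0)-rk[:2]
    print('tile top edge in rack',(c*m[0]+sn*m[1]).round(4),(-sn*m[0]+c*m[1]).round(4),'len',np.linalg.norm(w[0]-w[1]).round(4))
def hcart(q,pts): return np.concatenate([(proj(n,T(*q,[p]))[0]-uv) for n,uv,p in pts])
pts=[('top',un(628,320,tc),(.023,.026,.08)),('top',un(708,290,tc),(.023,-.026,.08)),('top',un(735,367,tc),(-.023,-.026,.08)),('top',un(658,395,tc),(-.023,.026,.08)),
('scene',un(694,236,sr),(.023,-.026,0)),]
for perm in (0,1):
    def k(q):
        o=[]
        for n,uv,p in pts:
            if perm: p=(p[0]*26/23,p[1]*23/26,p[2])
            o.append(proj(n,T(*q,[p]))[0]-uv)
        return np.concatenate(o)
    s=least_squares(k,[.6,0,.3]);print('carton',perm,s.x.round(4),s.cost,k(s.x).reshape(-1,2).round(1).tolist())
E
python3 fit.py
```

```text
case [0.5282 0.2313 0.0682 0.0287]
[[0.1, -0.8], [0.0, -0.6], [-1.9, -0.7], [-0.5, 0.2], [1.9, 0.5], [-1.8, 0.8], [-1.2, -0.7], [-0.2, -0.9], [1.2, -0.4], [-0.4, -0.1], [-0.6, 0.5], [0.9, 0.6], [-1.6, 0.5]]
rack [ 0.4725 -0.223   0.0445]
[[0.1, -0.0], [-0.7, 0.4], [-0.2, 0.7], [0.8, -0.1], [0.3, 0.4], [-0.2, 1.0]]
tile top edge in rack 0.0028 0.1209 len 0.0904
tile top edge in rack 0.0007 0.0531 len 0.0932
tile top edge in rack 0.0006 -0.0156 len 0.0908
tile top edge in rack -0.0014 -0.0826 len 0.0926
carton 0 [0.4422 0.0064 0.3573] 1.7663823521966682 [[-0.4, 0.7], [-0.2, 0.2], [0.2, -1.0], [-0.7, -0.1], [-1.1, 0.1]]
carton 1 [0.442  0.0058 0.3378] 1.5429996821535146 [[0.5, -0.8], [-1.0, -0.2], [-0.3, 0.6], [0.6, 0.5], [-0.2, 0.3]]
```

```bash
cat >> h.py <<'E'
CASE=np.array([.5282,.2313,.0682]); RACK=np.array([.4725,-.2230,.0445])
HP=r.hold_point_z
def down(yaw): return R.from_euler('z',yaw)*R.from_euler('x',np.pi)
def cpt(p): return T(*CASE,[p])[0]
def rpt(p): return T(*RACK,[p])[0]
def st():
    s=get_state();q=R.from_quat(s['tcp_rot']);return s,np.array(s['position']),q
def to(p,Rt,grasp=False,verb=True):
    """delta in tool axes to TCP (or grasp point) at p with orientation Rt"""
    s,pc,q=st();p=np.array(p,float)
    if grasp: p=p-Rt.apply([0,0,HP])
    w=(q.inv()*Rt).as_rotvec();d=q.inv().apply(p-pc)
    print('t',round(s['time_s'],2),'pos',pc.round(4),'xaxis yaw',np.arctan2(*q.apply([1,0,0])[[1,0]]).round(3),'tiltz',q.apply([0,0,1]).round(3),'F',np.round(s['ft_force'],1),'w',round(s['gripper_width'],3))
    print('j',np.round(s['joints'],2));print('TCPtarget',p.round(4),'ROW',w.round(4).tolist(),d.round(4).tolist())
def pic(n,name,crop=None,s=4):
    im=imaging.read_camera(n)[:,:,::-1]
    if crop: x0,y0,x1,y1=crop;im=cv2.resize(im[y0:y1,x0:x1],None,fx=s,fy=s,interpolation=cv2.INTER_CUBIC)
    cv2.imwrite(f'pics/{name}.png',im)
E
python3 - <<'E'
from h import *
for k in [(.35,-.40,.40),(.45,-.2,.40)]: to(k,down(.9))
b=lidpt(.029,[-.051,0,.1505])[0];print(b,cpt(b))
E
```

```text
t 0.1 pos [ 0.2127 -0.6137  0.303 ] xaxis yaw 0.334 tiltz [-0.001  0.002 -1.   ] F [ 0.2  0.9 -0.3] w 1.0
j [ 1.5   0.5  -0.43  1.55  0.22  1.14 -0.21]
TCPtarget [ 0.35 -0.4   0.4 ] ROW [-0.0017, -0.0006, -0.5662] [0.1997, -0.1571, -0.0967]
t 0.1 pos [ 0.2127 -0.6137  0.303 ] xaxis yaw 0.334 tiltz [-0.001  0.002 -1.   ] F [ 0.2  0.9 -0.3] w 1.0
j [ 1.5   0.5  -0.43  1.55  0.22  1.14 -0.21]
TCPtarget [ 0.45 -0.2   0.4 ] ROW [-0.0017, -0.0006, -0.5662] [0.3597, -0.3133, -0.0965]
[-0.04961783  0.          0.15381519] [0.47869751 0.22791869 0.15381519]
```

apply_moves([
  [[0,0,-0.11,0.03,-0.023,-0.02,0.2],[0,0,-0.22,0.06,-0.047,-0.04,0.2],[0,0,-0.33,0.09,-0.07,-0.06,0.2],[0,0,-0.44,0.12,-0.095,-0.08,0.2],[0,0,-0.566,0.15,-0.118,-0.097,0.2]],
])

```text
time_s: 0.52
position: [0.3136, -0.4563, 0.3991]
tcp_rot: [0.9, 0.437, -0.0, -0.0]
ft_force: [0.6, 0.3, -0.3]
gripper_width: 0.599
```

```bash
python3 - <<'E'
from h import *
to((.45,-.2,.40),down(1.2))
E
```

```text
t 0.52 pos [ 0.3136 -0.4563  0.3991] xaxis yaw 0.904 tiltz [-0.  0. -1.] F [ 0.6  0.3 -0.3] w 0.599
j [ 1.44  0.27 -0.64  1.67  0.17  1.26  0.11]
TCPtarget [ 0.45 -0.2   0.4 ] ROW [-0.0005, 0.0001, -0.2963] [0.2858, -0.0514, -0.0009]
```

apply_moves([
  [[0,0,-0.06,0.038,-0.008,0,0.2],[0,0,-0.12,0.076,-0.016,0,0.2],[0,0,-0.18,0.114,-0.024,0,0.2],[0,0,-0.24,0.152,-0.032,0,0.2],[0,0,-0.3,0.19,-0.04,0,0.2]],
])

```text
time_s: 0.93
position: [0.4003, -0.2824, 0.3983]
tcp_rot: [0.825, 0.565, -0.0, -0.0]
ft_force: [1.0, 0.1, 0.0]
gripper_width: 0.601
```

```bash
python3 - <<'E'
from h import *
to((.45,-.05,.40),down(1.4))
E
```

```text
t 0.93 pos [ 0.4003 -0.2824  0.3983] xaxis yaw 1.202 tiltz [-0.001 -0.    -1.   ] F [1.  0.1 0. ] w 0.601
j [ 1.28  0.15 -0.8   1.81  0.12  1.22  0.08]
TCPtarget [ 0.45 -0.05  0.4 ] ROW [-0.0004, 0.0004, -0.1984] [0.2347, -0.0376, -0.0018]
```

apply_moves([
  [[0,0,-0.04,0.04,-0.006,0,0.0],[0,0,-0.08,0.08,-0.012,0,0.0],[0,0,-0.12,0.12,-0.02,0,0.0],[0,0,-0.16,0.16,-0.026,0,0.0],[0,0,-0.2,0.2,-0.032,0,0.0]],
])

```text
time_s: 1.35
position: [0.4426, -0.0844, 0.3984]
tcp_rot: [0.765, 0.644, -0.0, 0.0]
ft_force: [1.6, -0.1, 0.7]
gripper_width: 0.5
```

```bash
python3 - <<'E'
from h import *
to((.4787,.228,.32),down(.0682+np.pi/2))
E
```

```text
t 1.35 pos [ 0.4426 -0.0844  0.3984] xaxis yaw 1.4 tiltz [-0.    -0.001 -1.   ] F [ 1.6 -0.1  0.7] w 0.5
j [ 1.08  0.07 -0.98  1.89  0.07  1.21 -0.1 ]
TCPtarget [0.4787 0.228  0.32  ] ROW [-0.0003, 0.001, -0.2385] [0.3141, -0.0174, 0.078]
```

apply_moves([
  [[0,0,-0.04,0.04,-0.002,0,0.0],[0,0,-0.08,0.08,-0.004,0,0.0],[0,0,-0.12,0.12,-0.006,0,0.0],[0,0,-0.16,0.16,-0.008,0,0.0],[0,0,-0.2,0.2,-0.01,0,0.0]],
])

```text
time_s: 1.77
position: [0.467, 0.114, 0.3985]
tcp_rot: [0.697, 0.717, -0.0, 0.001]
ft_force: [1.3, 0.4, 1.5]
gripper_width: 0.5
```

```bash
python3 - <<'E'
from h import *
to((.4787,.228,.32),down(.0682+np.pi/2))
E
```

```text
t 1.77 pos [0.467  0.114  0.3985] xaxis yaw 1.6 tiltz [ 0.001 -0.001 -1.   ] F [1.3 0.4 1.5] w 0.5
j [ 0.73  0.21 -1.15  1.83  0.2   1.24 -0.45]
TCPtarget [0.4787 0.228  0.32  ] ROW [0.0005, 0.0012, -0.0391] [0.1137, 0.015, 0.0784]
```

apply_moves([
  [[0,0,-0.01,0.023,0.003,0.015,0.0],[0,0,-0.02,0.046,0.006,0.03,0.0],[0,0,-0.03,0.07,0.009,0.045,0.0],[0,0,-0.039,0.095,0.012,0.06,0.0],[0,0,-0.039,0.1137,0.015,0.078,0.0]],
])

```text
time_s: 2.18
position: [0.4789, 0.2287, 0.3198]
tcp_rot: [0.682, 0.731, 0.0, -0.0]
ft_force: [1.0, 0.5, -0.6]
gripper_width: 0.494
```

```bash
python3 - <<'E'
from h import *
to((.4787,.228,.1538+.003),down(.0682+np.pi/2),True)
pic('top','t1',(180,130,340,250),5);pic('scene','s1',(330,110,490,230),5)
E
```

```text
t 2.18 pos [0.4789 0.2287 0.3198] xaxis yaw 1.64 tiltz [ 0.     0.001 -1.   ] F [ 1.   0.5 -0.6] w 0.494
j [ 0.35  0.43 -1.07  1.82  0.41  1.14 -0.79]
TCPtarget [0.4787 0.228  0.2107] ROW [0.0001, -0.0009, 0.0006] [-0.0008, -0.0002, 0.1091]
```

View pics/t1.png

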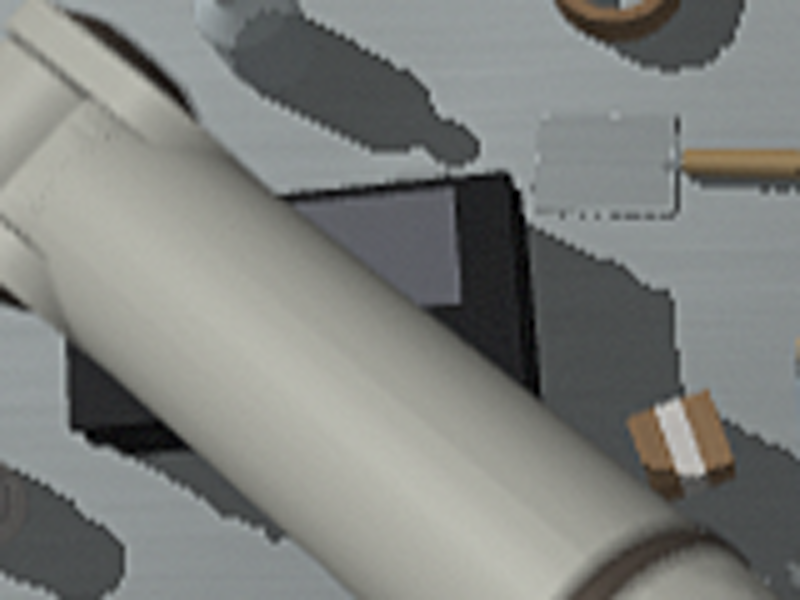

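View pics/s1.png

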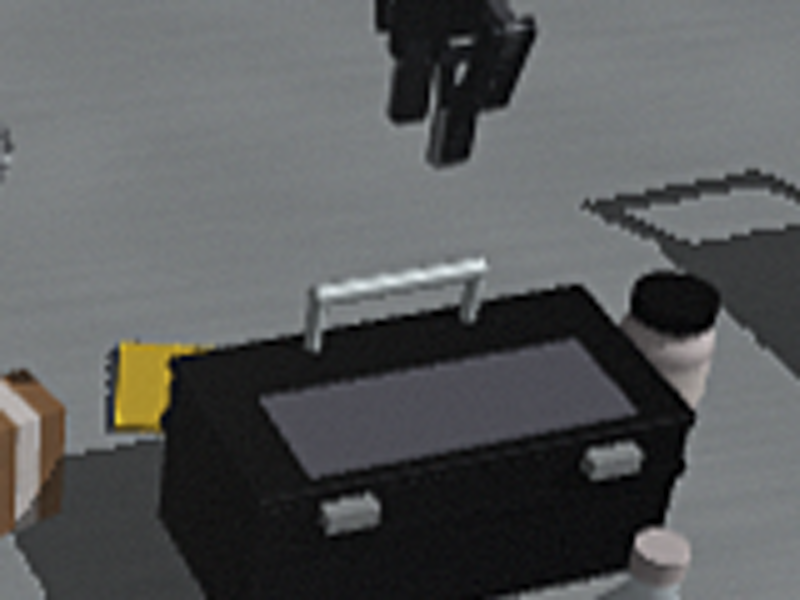

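The gripper hangs open above the bar (scene crop, bar at (320–480, 260–290)). Descending to straddle it.

apply_moves([
  [[0,0,0,0,0,0.03,0.0],[0,0,0,0,0,0.06,0.0],[0,0,0,0,0,0.085,0.0],[0,0,0,0,0,0.105,0.0],[0,0,0,0,0,0.108,0.0]],
])

```text
time_s: 2.7
position: [0.4778, 0.224, 0.2095]
tcp_rot: [0.683, 0.73, -0.003, -0.001]
ft_force: [0.1, -0.5, -0.5]
gripper_width: 0.5
```

apply_moves([
  [[0,0,0,0,0,0,-0.4],[0,0,0,0,0,0,-0.7],[0,0,0,0,0,0,-1],[0,0,0,0,0,0,-1],[0,0,0,0,0,0,-1]],
], grip_force=30)

```text
time_s: 3.12
position: [0.4777, 0.2264, 0.2136]
tcp_rot: [0.683, 0.731, -0.001, -0.0]
ft_force: [-5.9, -1.5, 1.2]
gripper_width: 0.125
```

```bash
python3 - <<'E'
from h import *
s,p,q=st();print(s['gripper_width'],s['ft_force'],s['joints'].round(2))
print(p.round(4))
for a in (.029,.15,.3,.45,.6,.75):
    b=lidpt(a,[-.051,0,.1505])[0]; print(a,(cpt(b)-cpt(lidpt(.029,[-.051,0,.1505])[0])).round(4))
pic('scene','s2',(330,110,490,230),5)
E
```

```text
0.12482592385795968 [-5.92316106 -1.50974275  1.22764985] [ 0.25  0.55 -0.96  1.92  0.55  0.96 -0.9 ]
[0.4777 0.2264 0.2136]
0.029 [0. 0. 0.]
0.15 [0.0068 0.0005 0.0134]
0.3 [0.0173 0.0012 0.0286]
0.45 [0.03   0.002  0.0421]
0.6 [0.0446 0.003  0.0536]
0.75 [0.0607 0.0041 0.0627]
```

View pics/s2.png

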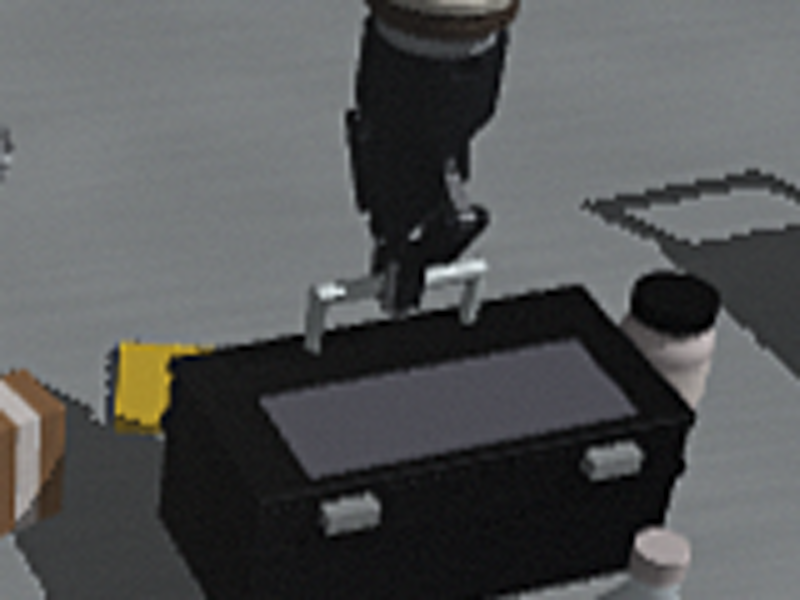

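```bash
python3 - <<'E'
from h import *
b0=lidpt(.029,[-.051,0,.1505])[0]
for A in ((.029,.09,.16,.24,.32,.4),(.4,.48,.56,.64,.72,.8)):
    b0=lidpt(A[0],[-.051,0,.1505])[0]
    print([[0,0,0,0,*(np.array([1,-1])*(lidpt(a,[-.051,0,.1505])[0]-b0)[[0,2]]).round(4).tolist(),-1] for a in A[1:]])
E
```

```text
[[0, 0, 0, 0, 0.0032, -0.0068, -1], [0, 0, 0, 0, 0.0074, -0.0144, -1], [0, 0, 0, 0, 0.0128, -0.0227, -1], [0, 0, 0, 0, 0.0189, -0.0305, -1], [0, 0, 0, 0, 0.0256, -0.0378, -1]]
[[0, 0, 0, 0, 0.0072, -0.0068, -1], [0, 0, 0, 0, 0.015, -0.0129, -1], [0, 0, 0, 0, 0.0232, -0.0184, -1], [0, 0, 0, 0, 0.0319, -0.0233, -1], [0, 0, 0, 0, 0.0409, -0.0274, -1]]
```

apply_moves([
  [[0,0,0,0,0.003,-0.007,-1],[0,0,0,0,0.007,-0.014,-1],[0,0,0,0,0.013,-0.023,-1],[0,0,0,0,0.019,-0.03,-1],[0,0,0,0,0.026,-0.038,-1]],
])

```text
time_s: 3.58
position: [0.502, 0.2283, 0.2512]
tcp_rot: [0.682, 0.731, -0.003, -0.002]
ft_force: [-10.0, 0.2, 0.1]
gripper_width: 0.129
```

apply_moves([
  [[0,0,0,0,0.007,-0.007,-1],[0,0,0,0,0.015,-0.013,-1],[0,0,0,0,0.023,-0.018,-1],[0,0,0,0,0.032,-0.023,-1],[0,0,0,0,0.041,-0.027,-1]],
])

```text
time_s: 4.0
position: [0.5436, 0.2316, 0.2805]
tcp_rot: [0.682, 0.731, -0.002, -0.001]
ft_force: [-12.0, -2.0, 12.0]
gripper_width: 0.125
```

apply_moves([
  [[0,0,0,0,0,0,-0.6],[0,0,0,0,0,0,-0.3],[0,0,0,0,0,0,-0.1],[0,0,0,0,0,0,0],[0,0,0,0,0,0,0]],
])

```text
time_s: 4.42
position: [0.5463, 0.2307, 0.2778]
tcp_rot: [0.683, 0.73, 0.0, 0.0]
ft_force: [-0.5, -0.5, 0.4]
gripper_width: 0.495
```

```bash
python3 - <<'E'
from h import *
pic('scene','s3',(330,110,490,230),5)
to((.55,.23,.40),down(.0682+np.pi/2))
E
```

```text
t 4.47 pos [0.5462 0.2307 0.2776] xaxis yaw 1.638 tiltz [ 0. -0. -1.] F [ 0.7 -0.1 -0.3] w 0.496
j [ 0.26  0.58 -0.97  1.71  0.52  1.13 -0.8 ]
TCPtarget [0.55 0.23 0.4 ] ROW [0.0005, 0.0001, -0.0015] [-0.001, 0.0038, -0.1224]
```

View pics/s3.png

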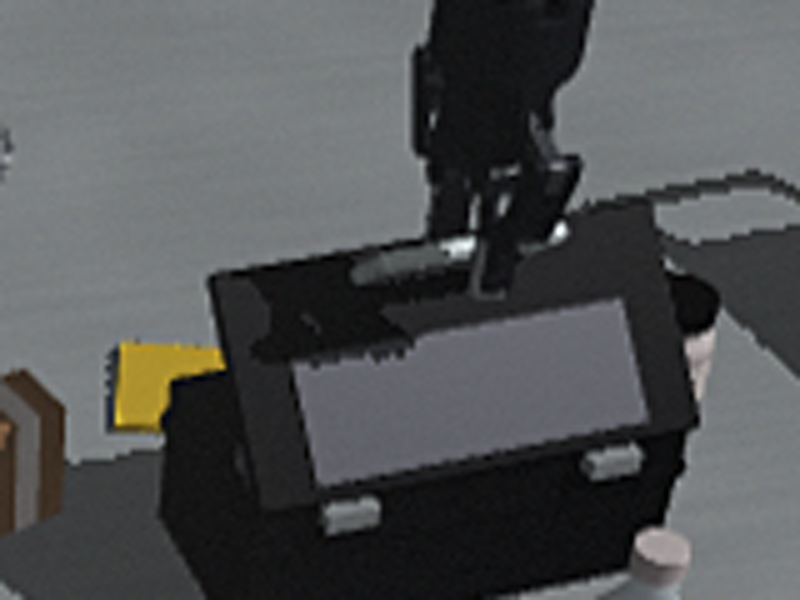

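Lid is up at roughly 45° and released. I'll lift straight off and leave it alone.

apply_moves([
  [[0,0,0,0,0,-0.02,0],[0,0,0,0,0,-0.045,0],[0,0,0,0,0,-0.07,0],[0,0,0,0,0,-0.1,0],[0,0,0,0,0,-0.12,0]],
])

```text
time_s: 4.88
position: [0.5462, 0.2315, 0.4001]
tcp_rot: [0.683, 0.731, 0.001, 0.0]
ft_force: [1.8, -0.3, 0.1]
gripper_width: 0.502
```

```bash
python3 - <<'E'
from h import *
pic('scene','s4',(330,110,490,230),5)
print(cpt([-.10,0,.263+.005]))
to(cpt([-.11,0,.40]),down(.0682+np.pi/2))
to(cpt([-.11,0,.268]),down(.0682+np.pi/2))
E
```

```text
[0.42843247 0.22448529 0.268     ]
t 4.93 pos [0.5473 0.2325 0.4037] xaxis yaw 1.638 tiltz [ 0.007  0.003 -1.   ] F [1.2 1.3 3.2] w 0.498
j [ 0.31  0.47 -1.05  1.56  0.41  1.34 -0.71]
TCPtarget [0.4185 0.2238 0.4   ] ROW [0.0071, -0.0024, -0.0009] [-0.0, -0.1291, 0.0027]
t 4.93 pos [0.5473 0.2325 0.4037] xaxis yaw 1.638 tiltz [ 0.007  0.003 -1.   ] F [1.2 1.3 3.2] w 0.498
j [ 0.31  0.47 -1.05  1.56  0.41  1.34 -0.71]
TCPtarget [0.4185 0.2238 0.268 ] ROW [0.0071, -0.0024, -0.0009] [-0.0004, -0.1301, 0.1347]
```

View pics/s4.png

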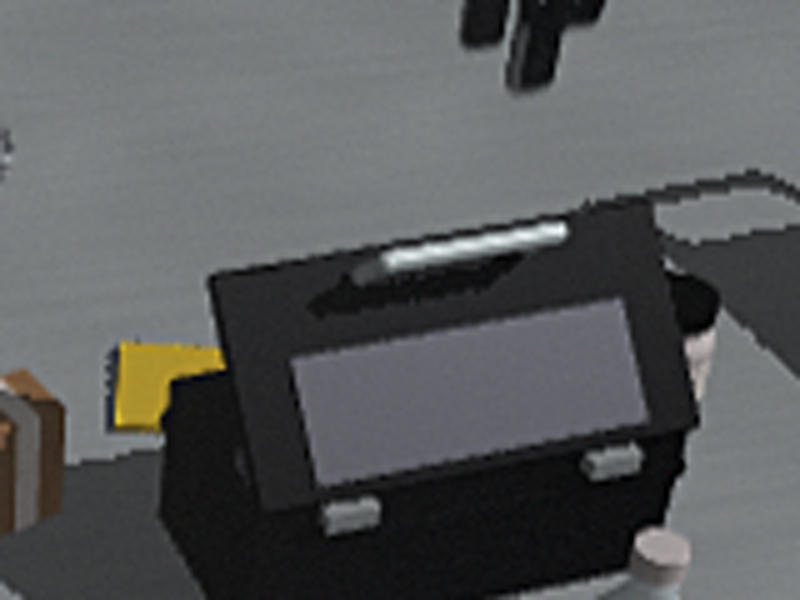

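The lid holds at about 45°. I'll retract and close the fingers while the two seconds run.

apply_moves([
  [[0,0,0,0,-0.03,0,-1],[0,0,0,0,-0.06,0,-1],[0,0,0,0,-0.09,0,-1],[0,0,0,0,-0.115,0,-1],[0,0,0,0,-0.13,0,-1]],
])

```text
time_s: 5.35
position: [0.4134, 0.2226, 0.3967]
tcp_rot: [0.682, 0.731, -0.001, 0.0]
ft_force: [-0.7, 0.5, -0.1]
gripper_width: 0.002
```

apply_moves([
  [[0,0,0,0,0,0,-1],[0,0,0,0,0,0,-1],[0,0,0,0,0,0,-1],[0,0,0,0,0,0,-1],[0,0,0,0,0,0,-1]],
])

```text
time_s: 5.77
position: [0.4171, 0.2222, 0.3974]
tcp_rot: [0.683, 0.73, 0.0, -0.001]
ft_force: [-0.1, 0.1, 0.6]
gripper_width: -0.0
```

apply_moves([
  [[0,0,0,0,0,0,-1],[0,0,0,0,0,0,-1],[0,0,0,0,0,0,-1],[0,0,0,0,0,0,-1],[0,0,0,0,0,0,-1]],
])

```text
time_s: 6.18
position: [0.4163, 0.2223, 0.3974]
tcp_rot: [0.683, 0.73, -0.0, -0.0]
ft_force: [-0.1, 0.3, 0.2]
gripper_width: 0.001
```

apply_moves([
  [[0,0,0,0,0,0,-1],[0,0,0,0,0,0,-1],[0,0,0,0,0,0,-1],[0,0,0,0,0,0,-1],[0,0,0,0,0,0,-1]],
])

```text
time_s: 6.6
position: [0.4163, 0.2223, 0.3975]
tcp_rot: [0.683, 0.73, 0.0, 0.0]
ft_force: [-1.1, -0.6, 0.7]
gripper_width: -0.003
```

apply_moves([
  [[0,0,0,0,0,0.03,-1],[0,0,0,0,0,0.06,-1],[0,0,0,0,0,0.09,-1],[0,0,0,0,0,0.115,-1],[0,0,0,0,0,0.132,-1]],
])

```text
time_s: 7.02
position: [0.4154, 0.2215, 0.2631]
tcp_rot: [0.683, 0.73, -0.001, -0.001]
ft_force: [-0.3, -1.2, -0.5]
gripper_width: -0.002
```

```bash
python3 - <<'E'
from h import *
pic('scene','s5',(330,110,490,230),5)
s,p,q=st();c=R.from_euler('z',-CASE[2]).apply(p-[CASE[0],CASE[1],0]);print(c)
to(cpt([.055,0,.268]),down(.0682+np.pi/2))
E
```

```text
[-0.1142465  -0.00285276  0.26099971]
t 7.07 pos [0.4144 0.2207 0.261 ] xaxis yaw 1.638 tiltz [-0.006 -0.002 -1.   ] F [-1.9 -0.9 -1.6] w 0.001
j [ 0.35  0.38 -1.07  2.01  0.4   0.98 -0.85]
TCPtarget [0.5831 0.235  0.268 ] ROW [-0.0061, 0.0015, -0.0014] [0.0031, 0.1692, -0.008]
```

View pics/s5.png

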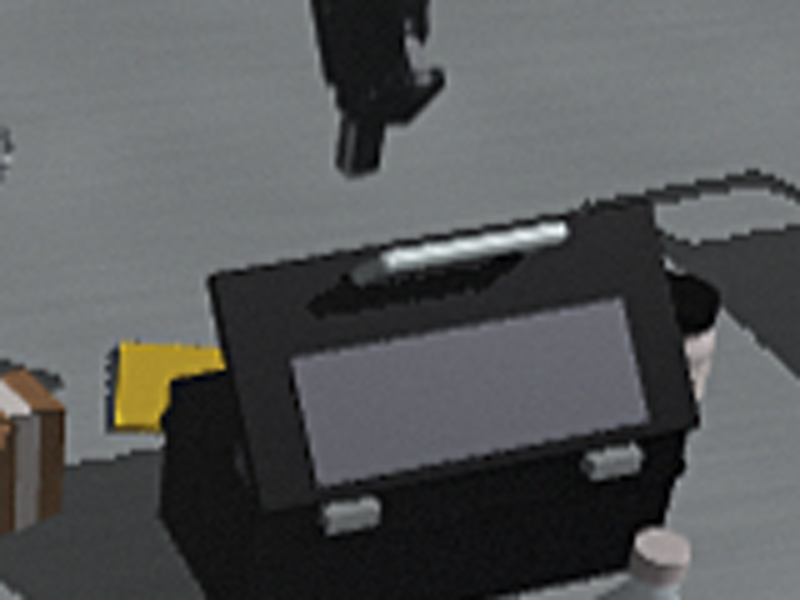

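apply_moves([
  [[0,0,0,0,0.01,0.012,-1],[0,0,0,0,0.03,0.013,-1],[0,0,0,0,0.05,0.013,-1],[0,0,0,0,0.065,0.013,-1],[0,0,0,0,0.078,0.013,-1]],
])

```text
time_s: 7.48
position: [0.493, 0.2276, 0.2531]
tcp_rot: [0.683, 0.73, -0.002, -0.002]
ft_force: [-20.9, -3.1, 16.6]
gripper_width: 0.001
```

apply_moves([
  [[0,0,0,0,0.01,0,-1],[0,0,0,0,0.02,0,-1],[0,0,0,0,0.03,0,-1],[0,0,0,0,0.04,0,-1],[0,0,0,0,0.05,0,-1]],
])

```text
time_s: 7.9
position: [0.5442, 0.2329, 0.264]
tcp_rot: [0.683, 0.731, 0.0, 0.004]
ft_force: [-25.0, -21.6, 87.7]
gripper_width: -0.006
```

```bash
python3 - <<'E'
from h import *
pic('scene','s6',(330,110,490,230),5)
to(cpt([.055,0,.248]),down(.0682+np.pi/2))
E
```

```text
t 7.95 pos [0.5486 0.2331 0.2652] xaxis yaw 1.637 tiltz [ 0.013 -0.001 -1.   ] F [-14.2 -14.5  67.3] w 0.001
j [ 0.24  0.59 -0.95  1.73  0.54  1.1  -0.81]
TCPtarget [0.5831 0.235  0.248 ] ROW [0.0129, 0.0018, -0.0023] [-0.0003, 0.0343, 0.0176]
```

View pics/s6.png

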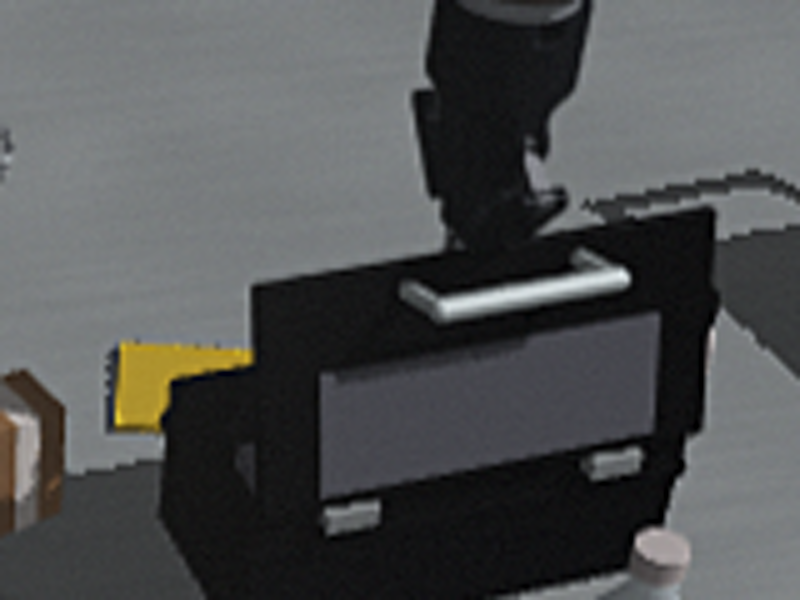

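A 67–88 N upward load: the lid's edge is under the finger linkage. I'll raise the tool so only the fingertips push.

apply_moves([
  [[0,0,0,0,-0.004,-0.012,-1],[0,0,0,0,-0.006,-0.022,-1],[0,0,0,0,-0.006,-0.03,-1],[0,0,0,0,-0.006,-0.036,-1],[0,0,0,0,-0.006,-0.04,-1]],
])

```text
time_s: 8.37
position: [0.5382, 0.2302, 0.2929]
tcp_rot: [0.683, 0.73, 0.0, -0.0]
ft_force: [0.2, -0.1, 0.4]
gripper_width: -0.005
```

```bash
python3 - <<'E'
from h import *
pic('scene','s7',(330,110,490,230),5)
to(cpt([.055,0,.285]),down(.0682+np.pi/2))
E
```

```text
t 8.42 pos [0.5384 0.2304 0.2933] xaxis yaw 1.638 tiltz [ 0.  0. -1.] F [-0.9 -0.1  0.5] w -0.001
j [ 0.27  0.55 -0.98  1.72  0.49  1.15 -0.78]
TCPtarget [0.5831 0.235  0.285 ] ROW [0.0004, -0.0003, -0.0014] [0.0016, 0.0449, 0.0083]
```

View pics/s7.png

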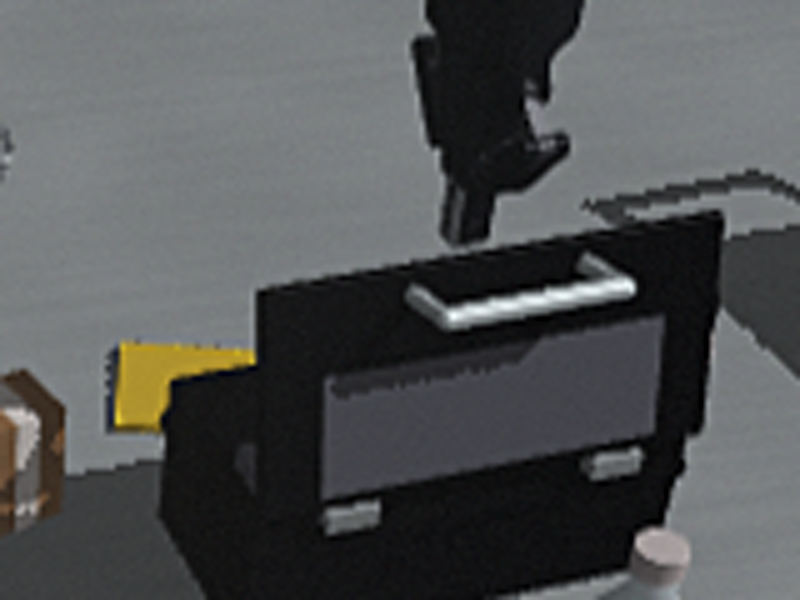

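apply_moves([
  [[0,0,0,0,0.005,0.008,-1],[0,0,0,0,0.012,0.008,-1],[0,0,0,0,0.02,0.008,-1],[0,0,0,0,0.027,0.008,-1],[0,0,0,0,0.034,0.008,-1]],
])

```text
time_s: 8.83
position: [0.5724, 0.2326, 0.2839]
tcp_rot: [0.683, 0.73, -0.001, -0.0]
ft_force: [-3.9, -1.6, 2.3]
gripper_width: 0.003
```

```bash
python3 - <<'E'
from h import *
pic('scene','s8',(330,110,490,230),5)
to(cpt([.055,0,.285]),down(.0682+np.pi/2))
E
```

```text
t 8.88 pos [0.5739 0.2326 0.284 ] xaxis yaw 1.637 tiltz [-0.     0.001 -1.   ] F [-0.4  0.2 -1.5] w -0.001
j [ 0.23  0.61 -0.94  1.64  0.53  1.17 -0.77]
TCPtarget [0.5831 0.235  0.285 ] ROW [-0.0001, -0.0006, -0.0023] [0.0019, 0.0093, -0.001]
```

View pics/s8.png

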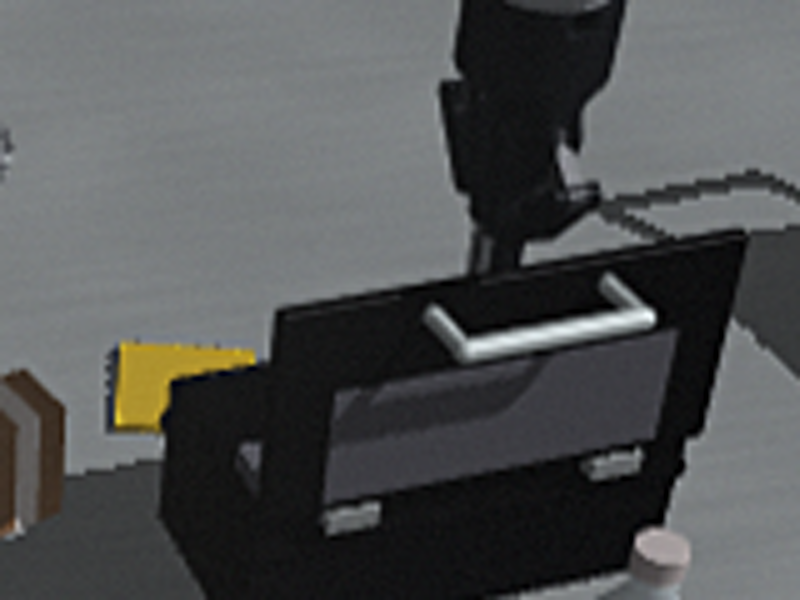

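```bash
python3 - <<'E'
from h import *
o=[(un(745,234,(330,110)),(-.066,.134,.1145)),(un(278,318,(330,110)),(-.066,-.134,.1145)),(un(470,360,(330,110)),(-.051,-.053,.1505)),(un(652,318,(330,110)),(-.051,.053,.1505))]
for a in (1.3,1.4,1.5,1.57,1.65): print(a,[(proj('scene',cpt(lidpt(a,[p])[0]))[0]-uv).round(1).tolist() for uv,p in o])
E
```

```text
1.3 [[-5.4, -5.3], [-5.0, -6.4], [-7.7, -10.0], [-6.6, -8.2]]
1.4 [[-2.6, -3.5], [-3.0, -4.2], [-5.5, -6.7], [-4.2, -5.0]]
1.5 [[0.3, -1.1], [-0.9, -1.6], [-3.5, -2.9], [-2.0, -1.4]]
1.57 [[2.2, 0.8], [0.6, 0.5], [-2.1, -0.1], [-0.5, 1.3]]
1.65 [[4.4, 3.3], [2.2, 3.3], [-0.7, 3.3], [1.1, 4.6]]
```

apply_moves([
  [[0,0,0,0,0.003,0,-1],[0,0,0,0,0.006,0,-1],[0,0,0,0,0.009,0,-1],[0,0,0,0,0.012,0,-1],[0,0,0,0,0.015,0,-1]],
])

```text
time_s: 9.3
position: [0.5866, 0.2337, 0.284]
tcp_rot: [0.683, 0.731, -0.001, -0.0]
ft_force: [-4.6, -0.4, -3.1]
gripper_width: 0.001
```

apply_moves([
  [[0,0,0,0,-0.02,0,-1],[0,0,0,0,-0.04,-0.01,-1],[0,0,0,0,-0.06,-0.04,-1],[0,0,0,0,-0.08,-0.075,-1],[0,0,0,0,-0.1,-0.11,-1]],
])

```text
time_s: 9.72
position: [0.487, 0.2272, 0.3958]
tcp_rot: [0.683, 0.73, 0.001, 0.0]
ft_force: [0.7, -0.5, 1.5]
gripper_width: -0.001
```

```bash
cat >> h.py <<'E'
TZ=np.array([0,np.sin(.45),np.cos(.45)])
def Rtile(ang=.45,yaw=None):
    yaw=RACK[2] if yaw is None else yaw
    # tool: down with x along rack x, tilted so tool z = -tile z
    return R.from_euler('z',yaw)*R.from_euler('x',-ang)*R.from_euler('x',np.pi)
E
python3 - <<'E'
from h import *
print(Rtile().apply([0,0,1]),Rtile().apply([1,0,0]))
to((.45,-.03,.40),down(.8))
E
```

```text
[ 0.01934958 -0.43453493 -0.9004471 ] [9.99010038e-01 4.44853146e-02 1.73472348e-18]
t 9.72 pos [0.487  0.2272 0.3958] xaxis yaw 1.638 tiltz [ 0.001  0.001 -1.   ] F [ 0.7 -0.5  1.5] w -0.001
j [ 0.39  0.36 -1.09  1.71  0.33  1.28 -0.71]
TCPtarget [ 0.45 -0.03  0.4 ] ROW [0.0008, -0.0011, 0.838] [-0.2541, -0.0542, -0.0045]
```

apply_moves([
  [[0,0,0.1,-0.04,-0.008,0,-0.3],[0,0,0.2,-0.08,-0.017,0,-0.3],[0,0,0.3,-0.12,-0.025,0,-0.3],[0,0,0.4,-0.16,-0.034,0,-0.3],[0,0,0.5,-0.2,-0.042,0,-0.3]],
])

```text
time_s: 10.13
position: [0.4591, 0.0229, 0.3957]
tcp_rot: [0.844, 0.537, 0.001, 0.002]
ft_force: [1.8, -0.8, 0.3]
gripper_width: 0.351
```

```bash
python3 - <<'E'
from h import *
pic('top','t9');pic('top','t9c',(180,130,340,250),5)
tc=rpt([0,.1013,.0625]);tg=tc+R.from_euler('z',RACK[2]).apply(TZ)*(.027+.08)
print(tc,tg)
to(tg,Rtile(),True)
E
```

```text
[ 0.46799364 -0.12180028  0.0625    ] [ 0.46592323 -0.07530505  0.15884784]
t 10.23 pos [0.4592 0.0167 0.395 ] xaxis yaw 1.123 tiltz [ 0.002 -0.005 -1.   ] F [-1.1 -0.6  0.9] w 0.349
j [ 0.84  0.1  -0.99  1.88  0.1   1.21 -0.63]
TCPtarget [ 0.4649 -0.0519  0.2074] ROW [-0.3993, -0.2416, 1.0596] [-0.0586, 0.034, 0.188]
```

View pics/t9.png

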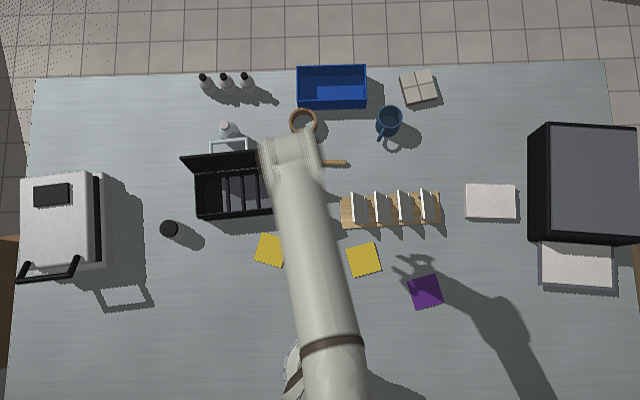

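View pics/t9c.png

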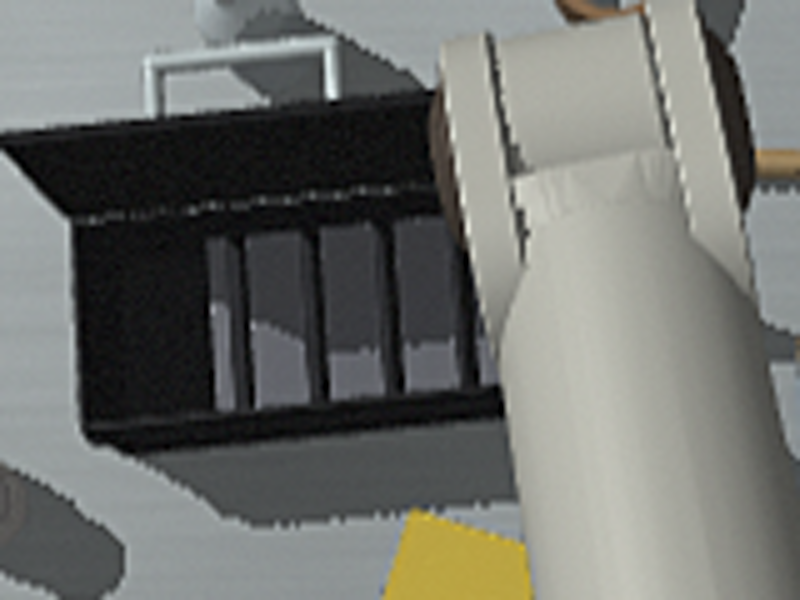

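apply_moves([
  [[-0.04,-0.024,0.106,-0.012,0.007,0.01,-0.3],[-0.08,-0.048,0.212,-0.024,0.014,0.02,-0.3],[-0.12,-0.072,0.318,-0.036,0.02,0.03,-0.3],[-0.16,-0.096,0.424,-0.048,0.028,0.04,-0.3],[-0.2,-0.12,0.53,-0.058,0.034,0.05,-0.3]],
])

```text
time_s: 10.65
position: [0.4666, -0.0429, 0.3453]
tcp_rot: [0.949, 0.294, 0.005, 0.117]
ft_force: [-0.6, -0.0, -0.6]
gripper_width: 0.349
```

```bash
cat >> h.py <<'E'
def tilepre(y,up,along=.027,x=0):
    tc=rpt([x,y,.0625]);tg=tc+R.from_euler('z',RACK[2]).apply(TZ)*(along+up); to(tg,Rtile(),True)
E
python3 - <<'E'
from h import *
tilepre(.1013,.08)
E
```

```text
t 10.65 pos [ 0.4666 -0.0429  0.3453] xaxis yaw 0.594 tiltz [ 0.079 -0.219 -0.973] F [-0.6 -0.  -0.6] w 0.349
j [ 0.75  0.13 -0.9   1.99  0.38  1.06 -1.31]
TCPtarget [ 0.4649 -0.0519  0.2074] ROW [-0.2004, -0.1289, 0.5382] [0.0017, -0.0248, 0.1359]
```

apply_moves([
  [[-0.04,-0.026,0.108,0,-0.005,0.02,-0.3],[-0.08,-0.052,0.216,0.001,-0.01,0.04,-0.3],[-0.12,-0.077,0.323,0.001,-0.015,0.07,-0.3],[-0.16,-0.103,0.43,0.001,-0.02,0.1,-0.3],[-0.2,-0.129,0.538,0.002,-0.025,0.136,-0.3]],
])

```text
time_s: 11.07
position: [0.465, -0.0487, 0.2227]
tcp_rot: [0.976, 0.071, 0.005, 0.204]
ft_force: [1.3, -0.4, -0.4]
gripper_width: 0.351
```

```bash
python3 - <<'E'
from h import *
tilepre(.1013,.0)
pic('top','t10',(290,140,450,260),5);pic('scene','s10',(190,130,350,250),5)
E
```

```text
t 11.07 pos [ 0.465  -0.0487  0.2227] xaxis yaw 0.142 tiltz [ 0.038 -0.397 -0.917] F [ 1.3 -0.4 -0.4] w 0.351
j [ 0.45  0.37 -0.75  2.1   0.8   1.02 -2.23]
TCPtarget [ 0.4664 -0.0866  0.1353] ROW [-0.039, -0.0224, 0.0967] [-0.0022, -0.0002, 0.0952]
```

View pics/t10.png

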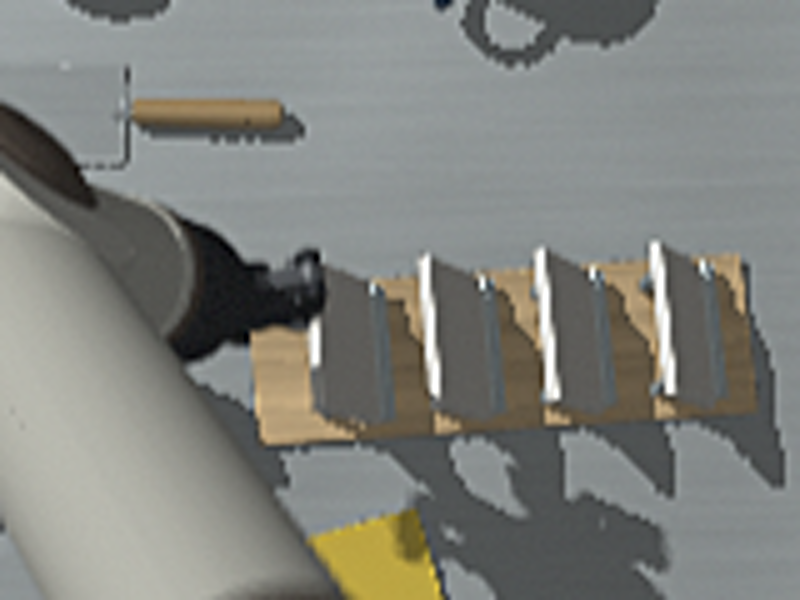

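View pics/s10.png

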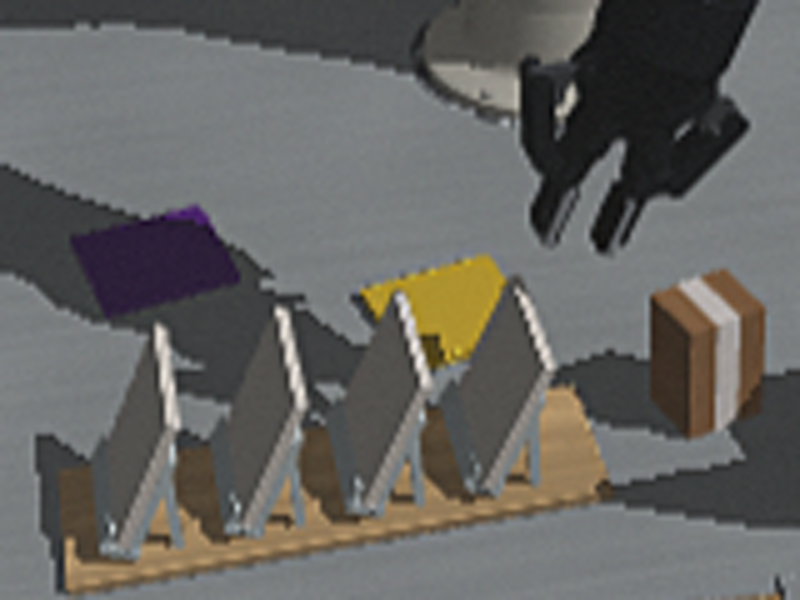

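apply_moves([
  [[-0.02,-0.012,0.05,-0.001,0,0.01,-0.3],[-0.039,-0.022,0.097,-0.002,0,0.02,-0.3],[-0.039,-0.022,0.097,-0.002,0,0.03,-0.3],[-0.039,-0.022,0.097,-0.002,0,0.04,-0.3],[-0.039,-0.022,0.097,-0.002,0,0.045,-0.3]],
])

```text
time_s: 11.58
position: [0.463, -0.0684, 0.1815]
tcp_rot: [0.975, 0.024, 0.002, 0.222]
ft_force: [-0.6, 0.4, 0.2]
gripper_width: 0.349
```

```bash
python3 - <<'E'
from h import *
tilepre(.1013,.0)
pic('scene','s11',(190,130,350,250),5)
E
```

```text
t 11.58 pos [ 0.463  -0.0684  0.1815] xaxis yaw 0.048 tiltz [ 0.016 -0.433 -0.901] F [-0.6  0.4  0.2] w 0.349
j [ 0.4   0.45 -0.68  2.12  0.9   1.   -2.4 ]
TCPtarget [ 0.4664 -0.0866  0.1353] ROW [-0.0021, 0.0037, 0.0062] [0.0028, -0.0034, 0.0495]
```

View pics/s11.png

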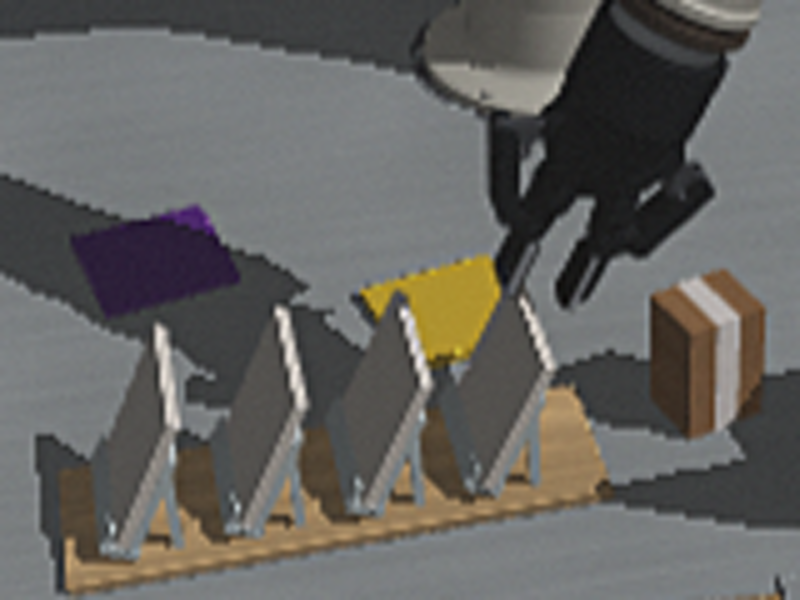

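apply_moves([
  [[0,0,0,0.001,-0.001,0.01,-0.3],[0,0,0,0.002,-0.002,0.02,-0.3],[0,0,0.003,0.003,-0.003,0.03,-0.3],[0,0,0.006,0.003,-0.003,0.04,-0.3],[0,0,0.006,0.003,-0.003,0.049,-0.3]],
])

```text
time_s: 12.05
position: [0.4658, -0.0866, 0.1346]
tcp_rot: [0.975, 0.02, 0.002, 0.222]
ft_force: [-0.2, 0.1, 1.3]
gripper_width: 0.351
```

```bash
python3 - <<'E'
from h import *
tilepre(.1013,.0)
pic('scene','s12',(190,130,350,250),5)
E
```

```text
t 12.05 pos [ 0.4658 -0.0866  0.1346] xaxis yaw 0.041 tiltz [ 0.014 -0.433 -0.901] F [-0.2  0.1  1.3] w 0.351
j [ 0.38  0.54 -0.61  2.13  1.    0.93 -2.49]
TCPtarget [ 0.4664 -0.0866  0.1353] ROW [-0.0017, 0.0056, -0.0016] [0.0006, 0.0004, -0.0007]
```

View pics/s12.png

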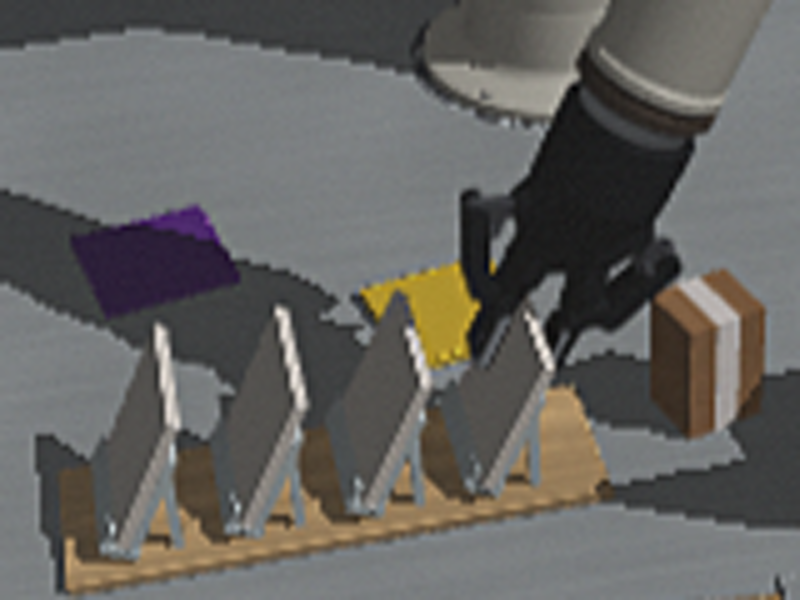

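apply_moves([
  [[0,0,0,0,0,0,-1],[0,0,0,0,0,0,-1],[0,0,0,0,0,0,-1],[0,0,0,0,0,0,-1],[0,0,0,0,0,0,-1]],
], grip_force=45)

```text
time_s: 12.52
position: [0.4663, -0.0859, 0.1361]
tcp_rot: [0.975, 0.02, 0.003, 0.222]
ft_force: [0.1, 0.2, -0.7]
gripper_width: 0.089
```

```bash
python3 - <<'E'
from h import *
tilepre(.1013,.0)
E
```

```text
t 12.52 pos [ 0.4663 -0.0859  0.1361] xaxis yaw 0.041 tiltz [ 0.015 -0.433 -0.901] F [ 0.1  0.2 -0.7] w 0.089
j [ 0.38  0.54 -0.62  2.13  1.    0.94 -2.49]
TCPtarget [ 0.4664 -0.0866  0.1353] ROW [-0.0016, 0.0041, -0.0017] [0.0001, 0.0004, 0.001]
```

apply_moves([
  [[0,0,0,0,0,-0.01,-1],[0,0,0,0,0,-0.03,-1],[0,0,0,0,0,-0.06,-1],[0,0,0,0,0,-0.095,-1],[0,0,0,0,0,-0.13,-1]],
])

```text
time_s: 12.93
position: [0.4634, -0.0287, 0.2545]
tcp_rot: [0.975, 0.021, 0.002, 0.222]
ft_force: [0.4, -0.2, -1.2]
gripper_width: 0.087
```

```bash
python3 - <<'E'
from h import *
to((.47,.0,.29),down(CASE[2]))
pic('scene','s13',(190,90,350,210),5)
E
```

```text
t 12.93 pos [ 0.4634 -0.0287  0.2545] xaxis yaw 0.041 tiltz [ 0.014 -0.433 -0.901] F [ 0.4 -0.2 -1.2] w 0.087
j [ 0.39  0.34 -0.76  2.06  0.74  1.13 -2.31]
TCPtarget [0.47 0.   0.29] ROW [0.4478, 0.0108, -0.0253] [0.0076, -0.0102, -0.0443]
```

View pics/s13.png

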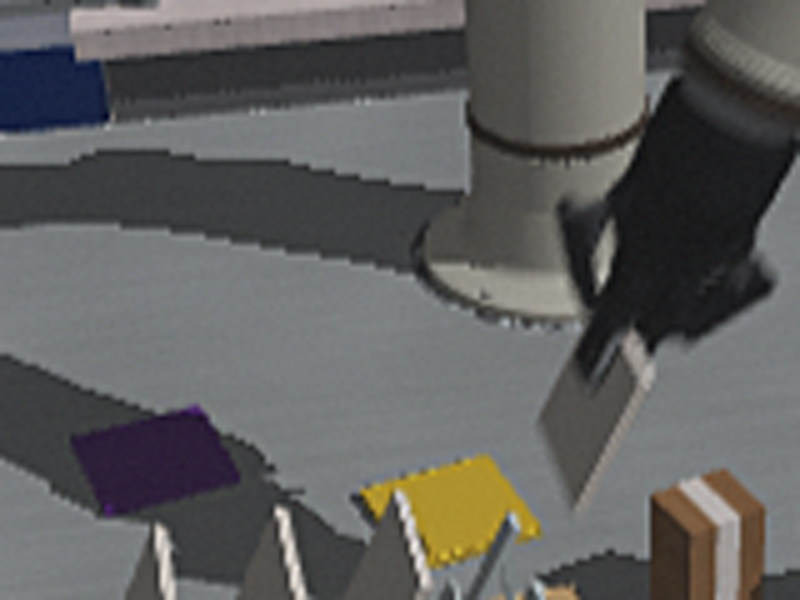

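apply_moves([
  [[0.09,0.002,-0.005,0.001,-0.002,-0.02,-1],[0.18,0.004,-0.01,0.003,-0.004,-0.04,-1],[0.27,0.006,-0.015,0.005,-0.006,-0.06,-1],[0.36,0.009,-0.02,0.006,-0.008,-0.07,-1],[0.448,0.011,-0.025,0.008,-0.01,-0.08,-1]],
])

```text
time_s: 13.4
position: [0.471, 0.0156, 0.3228]
tcp_rot: [0.999, 0.035, 0.002, -0.001]
ft_force: [-0.8, -0.9, -2.5]
gripper_width: 0.084
```

apply_moves([
  [[0,0,-0.12,0,0,0,-1],[0,0,-0.24,0,0,0,-1],[0,0,-0.36,0,0,0,-1],[0,0,-0.48,0,0,0,-1],[0,0,-0.6,0,0,0,-1]],
])

```text
time_s: 13.82
position: [0.4702, 0.0145, 0.3211]
tcp_rot: [0.944, 0.331, 0.001, 0.001]
ft_force: [-0.5, -0.9, -1.4]
gripper_width: 0.09
```

```bash
python3 - <<'E'
from h import *
to((.47,.0,.33),down(CASE[2]+np.pi))
E
```

```text
t 13.82 pos [0.4702 0.0145 0.3211] xaxis yaw 0.674 tiltz [ 0.002 -0.001 -1.   ] F [-0.5 -0.9 -1.4] w 0.09
j [ 0.8   0.24 -1.    1.95  0.23  1.07 -1.2 ]
TCPtarget [0.47 0.   0.33] ROW [0.0015, 0.0024, -2.5355] [-0.0093, 0.0112, -0.0089]
```

apply_moves([
  [[0,0,-0.12,0,0,0,-1],[0,0,-0.24,0,0,0,-1],[0,0,-0.36,0,0,0,-1],[0,0,-0.48,0,0,0,-1],[0,0,-0.6,0,0,0,-1]],
])

```text
time_s: 14.23
position: [0.4702, 0.0146, 0.3211]
tcp_rot: [0.804, 0.595, 0.0, 0.001]
ft_force: [1.1, 0.6, -2.0]
gripper_width: 0.089
```

apply_moves([
  [[0,0,-0.12,0,0,0,-1],[0,0,-0.24,0,0,0,-1],[0,0,-0.36,0,0,0,-1],[0,0,-0.48,0,0,0,-1],[0,0,-0.6,0,0,0,-1]],
])

```text
time_s: 14.65
position: [0.4702, 0.0145, 0.3211]
tcp_rot: [0.592, 0.806, -0.0, 0.001]
ft_force: [0.3, 0.2, -0.8]
gripper_width: 0.09
```

```bash
python3 - <<'E'
from h import *
to((.47,.0,.33),down(CASE[2]+np.pi))
im=cv2.imread('pics/t9.png')
x0,y0,x1,y1=190,150,290,225;s=8
c=cv2.resize(im[y0:y1,x0:x1],None,fx=s,fy=s,interpolation=cv2.INTER_CUBIC)
c=cv2.convertScaleAbs(c,alpha=1.6,beta=30)
def L(a,b,col):
    q=[tuple(int(round(v)) for v in ((proj('top',cpt(k))[0]-[x0,y0]+.5)*s-.5)) for k in (a,b)];cv2.line(c,*q,col,1)
for y in (-.093,-.047,-.001,.045):
    for e in (-.006,.006): L((-.059,y+e,.048),(.059,y+e,.048),(0,255,0))
L((-.059,.063,.048),(.059,.063,.048),(0,255,255))
for z,o,col in((.104,.064,(0,0,255)),(.104,.059,(255,0,255))):
    h=.132 if o==.064 else .127
    P4=[(-o,-h,z),(-o,h,z),(o,h,z),(o,-h,z)]
    for i in range(4): L(P4[i],P4[(i+1)%4],col)
cv2.imwrite('pics/t9o.png',c)
E
```

```text
t 14.65 pos [0.4702 0.0145 0.3211] xaxis yaw 1.874 tiltz [ 0.002 -0.002 -1.   ] F [ 0.3  0.2 -0.8] w 0.09
j [ 0.98  0.35 -1.26  1.95  0.38  1.11 -0.14]
TCPtarget [0.47 0.   0.33] ROW [-0.0005, 0.0024, -1.3354] [-0.0138, -0.0046, -0.0089]
```

View pics/t9o.png

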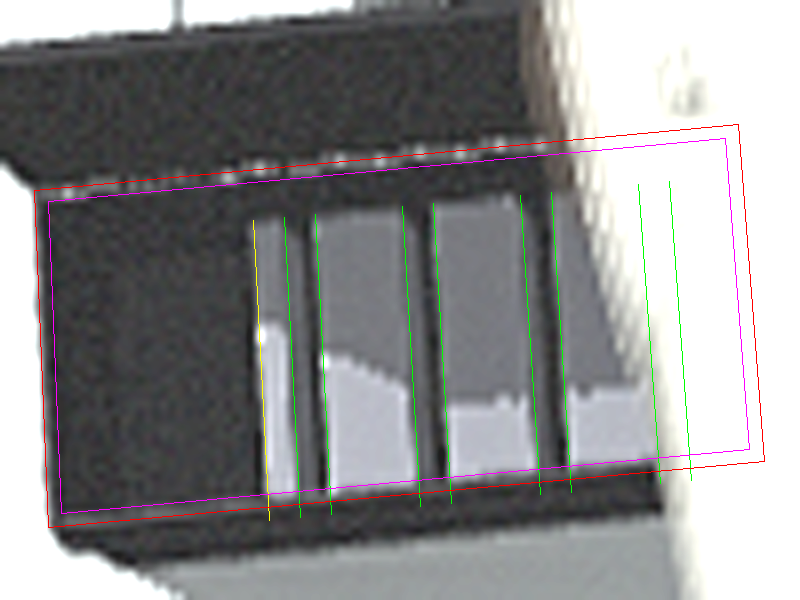

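Overlay: projected slot lines (green) lie on the rib edges to within about 0.3 px (<1 mm), so the case pose is good.

```bash
python3 - <<'E'
from h import *
to(cpt((-.005,-.093,.31)),down(CASE[2]+np.pi))
E
```

```text
t 14.65 pos [0.4702 0.0145 0.3211] xaxis yaw 1.874 tiltz [ 0.002 -0.002 -1.   ] F [ 0.3  0.2 -0.8] w 0.09
j [ 0.98  0.35 -1.26  1.95  0.38  1.11 -0.14]
TCPtarget [0.5295 0.1382 0.31  ] ROW [-0.0005, 0.0024, -1.3354] [0.1003, 0.0936, 0.0109]
```

apply_moves([
  [[0,0,-0.12,0.02,0.019,0,-1],[0,0,-0.24,0.04,0.038,0,-1],[0,0,-0.36,0.06,0.057,0,-1],[0,0,-0.48,0.08,0.075,0,-1],[0,0,-0.6,0.1,0.094,0,-1]],
])

```text
time_s: 15.07
position: [0.5314, 0.1383, 0.321]
tcp_rot: [0.328, 0.945, -0.0, 0.001]
ft_force: [0.2, -0.6, -0.4]
gripper_width: 0.089
```

apply_moves([
  [[0,0,-0.12,0,0,0,-1],[0,0,-0.24,0,0,0,-1],[0,0,-0.36,0,0,0,-1],[0,0,-0.48,0,0,0,-1],[0,0,-0.6,0,0,0,-1]],
])

```text
time_s: 15.48
position: [0.531, 0.1375, 0.3211]
tcp_rot: [0.034, 0.999, -0.001, 0.001]
ft_force: [0.4, 1.0, -1.4]
gripper_width: 0.087
```

```bash
python3 - <<'E'
from h import *
to(cpt((-.005,-.093,.29)),down(CASE[2]+np.pi))
pic('scene','s14',(330,90,490,210),5)
E
```

```text
t 15.48 pos [0.531  0.1375 0.3211] xaxis yaw 3.074 tiltz [ 0.002 -0.001 -1.   ] F [ 0.4  1.  -1.4] w 0.087
j [ 0.67  0.68 -1.39  1.77  0.7   1.3   0.61]
TCPtarget [0.5295 0.1382 0.29  ] ROW [-0.0013, 0.0016, -0.1355] [0.0015, 0.0006, 0.0311]
```

View pics/s14.png

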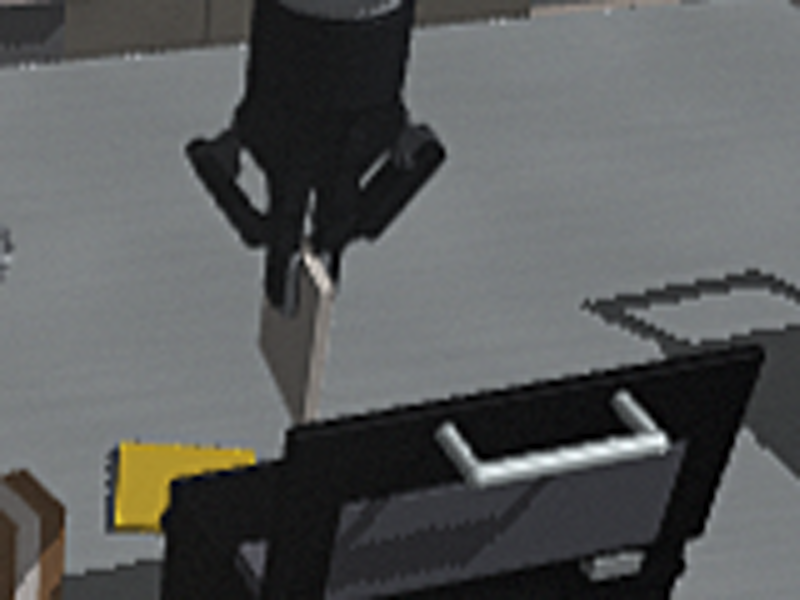

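apply_moves([
  [[0,0,-0.05,0,0,0.01,-1],[-0.001,0.001,-0.1,0.001,0,0.02,-1],[-0.001,0.002,-0.136,0.0015,0.0005,0.03,-1],[-0.001,0.002,-0.136,0.0015,0.0005,0.04,-1],[-0.001,0.002,-0.136,0.0015,0.0005,0.05,-1]],
])

```text
time_s: 15.95
position: [0.5298, 0.1379, 0.27]
tcp_rot: [-0.03, 1.0, 0.0, -0.0]
ft_force: [-0.4, 1.0, -2.0]
gripper_width: 0.087
```

```bash
python3 - <<'E'
from h import *
to(cpt((-.005,-.093,.21)),down(CASE[2]+np.pi))
pic('scene','s15',(330,90,490,210),5);pic('top','t15')
E
```

```text
t 15.95 pos [0.5298 0.1379 0.27  ] xaxis yaw -3.082 tiltz [-0.  0. -1.] F [-0.4  1.  -2. ] w 0.087
j [ 0.64  0.75 -1.36  1.83  0.78  1.24  0.68]
TCPtarget [0.5295 0.1382 0.21  ] ROW [0.0004, -0.0005, -0.0084] [0.0002, 0.0003, 0.06]
```

View pics/t15.png

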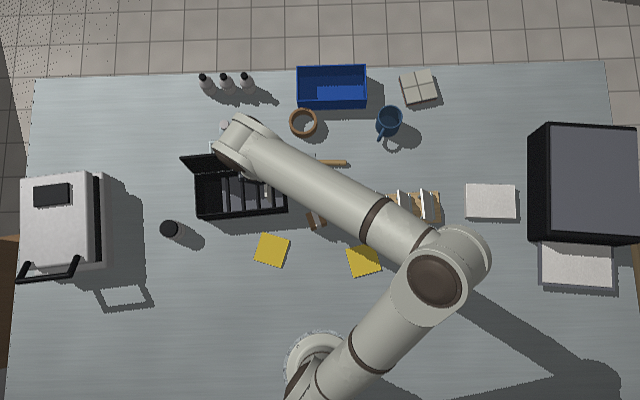

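```bash
cat >> h.py <<'E'
def ov(src,out,win,lines,s=8,gain=1.5,cam='top'):
    im=cv2.imread(src) if isinstance(src,str) else src
    x0,y0,x1,y1=win;c=cv2.resize(im[y0:y1,x0:x1],None,fx=s,fy=s,interpolation=cv2.INTER_CUBIC);c=cv2.convertScaleAbs(c,alpha=gain,beta=20)
    for a,b,col in lines:
        q=[tuple(int(round(v)) for v in ((proj(cam,k)[0]-[x0,y0]+.5)*s-.5)) for k in (a,b)];cv2.line(c,*q,col,1)
    cv2.imwrite(out,c)
def slotlines():
    o=[]
    for y in (-.093,-.047,-.001,.045):
        for e in (-.006,.006): o.append((cpt((-.059,y+e,.048)),cpt((.059,y+e,.048)),(0,255,0)))
    return o
def heldtile(along=.027):
    s,p,q=st();g=p+q.apply([0,0,HP]);c=g+q.apply([0,0,along])
    pts=lambda sx,sy,sz: c+q.apply([sx*.045,sy*.004,sz*.045])
    o=[]
    for sy in(-1,1):
        k=[pts(-1,sy,-1),pts(1,sy,-1),pts(1,sy,1),pts(-1,sy,1)]
        for i in range(4): o.append((k[i],k[(i+1)%4],(0,0,255)))
    return o
E
python3 - <<'E'
from h import *
ov('pics/t15.png','pics/t15o.png',(205,150,300,225),slotlines()+heldtile())
E
```

```text
(no output)
```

View pics/t15o.png

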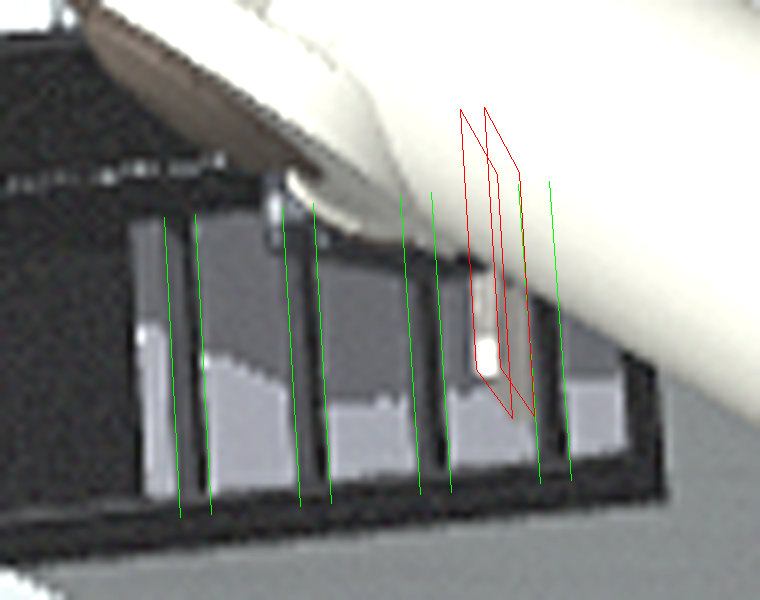

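apply_moves([
  [[0,0,-0.004,0,0,0.015,-1],[0,0,-0.008,0,0,0.03,-1],[0,0,-0.008,0,0,0.045,-1],[0,0,-0.008,0,0,0.06,-1],[0,0,-0.008,0,0,0.075,-1]],
])

```text
time_s: 16.47
position: [0.5295, 0.1378, 0.1937]
tcp_rot: [-0.035, 0.999, 0.0, -0.001]
ft_force: [0.1, -0.3, -1.5]
gripper_width: 0.083
```

```bash
python3 - <<'E'
from h import *
to(cpt((-.005,-.093,.134)),down(CASE[2]+np.pi))
E
```

```text
t 16.47 pos [0.5295 0.1378 0.1937] xaxis yaw -3.072 tiltz [-0.001  0.    -1.   ] F [ 0.1 -0.3 -1.5] w 0.083
j [ 0.58  0.83 -1.26  1.89  0.88  1.13  0.62]
TCPtarget [0.5295 0.1382 0.134 ] ROW [0.0004, -0.0013, 0.0016] [-0.0001, 0.0004, 0.0597]
```

apply_moves([
  [[0,0,0,0,0.0004,0.008,-1],[0,0,0,0,0.0004,0.016,-1],[0,0,0,0,0.0004,0.024,-1],[0,0,0,0,0.0004,0.03,-1],[0,0,0,0,0.0004,0.035,-1]],
])

```text
time_s: 16.88
position: [0.5299, 0.1385, 0.1602]
tcp_rot: [-0.035, 0.999, 0.0, -0.0]
ft_force: [-0.1, 0.2, -1.8]
gripper_width: 0.083
```

```bash
python3 - <<'E'
from h import *
to(cpt((-.005,-.093,.134)),down(CASE[2]+np.pi))
E
```

```text
t 16.88 pos [0.5299 0.1385 0.1602] xaxis yaw -3.072 tiltz [-0.     0.001 -1.   ] F [-0.1  0.2 -1.8] w 0.083
j [ 0.56  0.86 -1.21  1.9   0.93  1.08  0.59]
TCPtarget [0.5295 0.1382 0.134 ] ROW [0.0008, -0.0004, 0.0017] [0.0004, -0.0003, 0.0262]
```

apply_moves([
  [[0,0,0,0,0,0.006,-1],[0,0,0,0,0,0.012,-1],[0,0,0,0,0,0.018,-1],[0,0,0,0,0,0.023,-1],[0,0,0,0,0,0.026,-1]],
])

```text
time_s: 17.3
position: [0.5296, 0.1383, 0.134]
tcp_rot: [-0.035, 0.999, 0.0, -0.001]
ft_force: [-6.3, -1.9, 17.9]
gripper_width: 0.091
```

apply_moves([
  [[0,0,0,0,0,0,-0.9],[0,0,0,0,0,0,-0.75],[0,0,0,0,0,0,-0.6],[0,0,0,0,0,0,-0.55],[0,0,0,0,0,0,-0.55]],
])

```text
time_s: 17.72
position: [0.53, 0.1384, 0.1349]
tcp_rot: [-0.035, 0.999, 0.0, -0.0]
ft_force: [0.6, 0.2, -0.1]
gripper_width: 0.225
```

```bash
python3 - <<'E'
from h import *
to(cpt((-.005,-.093,.134)),down(CASE[2]+np.pi))
E
```

```text
t 17.72 pos [0.53   0.1384 0.1349] xaxis yaw -3.072 tiltz [-0.     0.001 -1.   ] F [ 0.6  0.2 -0.1] w 0.225
j [ 0.53  0.89 -1.17  1.91  0.97  1.05  0.57]
TCPtarget [0.5295 0.1382 0.134 ] ROW [0.0007, -0.0, 0.0016] [0.0005, -0.0002, 0.0009]
```

apply_moves([
  [[0,0,0,0,0,-0.015,-0.55],[0,0,0,0,0,-0.045,-0.55],[0,0,0,0,0,-0.085,-0.5],[0,0,0,0,0,-0.125,-0.4],[0,0,0,0,0,-0.165,-0.3]],
])

```text
time_s: 18.13
position: [0.5293, 0.1387, 0.3025]
tcp_rot: [-0.036, 0.999, 0.0, -0.0]
ft_force: [1.5, 0.3, 0.0]
gripper_width: 0.35
```

```bash
cat >> h.py <<'E'
RT=Rtile()*R.from_euler('z',np.pi)
def tp(y,up,along=.027,x=0):
    tc=rpt([x,y,.0625]);tg=tc+R.from_euler('z',RACK[2]).apply(TZ)*(along+up); to(tg,RT,True)
def slot(y,z,x=-.005): to(cpt((x,y,z)),down(CASE[2]+np.pi))
E
python3 - <<'E'
from h import *
pic('top','t16')
ov('pics/t16.png','pics/t16o.png',(205,150,300,225),slotlines())
tp(.0335,.11)
E
```

```text
t 18.18 pos [0.5319 0.1412 0.3103] xaxis yaw -3.07 tiltz [ 0.009  0.004 -1.   ] F [1.6 1.5 5.1] w 0.353
j [ 0.67  0.71 -1.41  1.79  0.73  1.29  0.72]
TCPtarget [ 0.4673 -0.1066  0.2344] ROW [0.4539, 0.0152, 0.0245] [0.0828, -0.2428, 0.0743]
```

View pics/t16o.png

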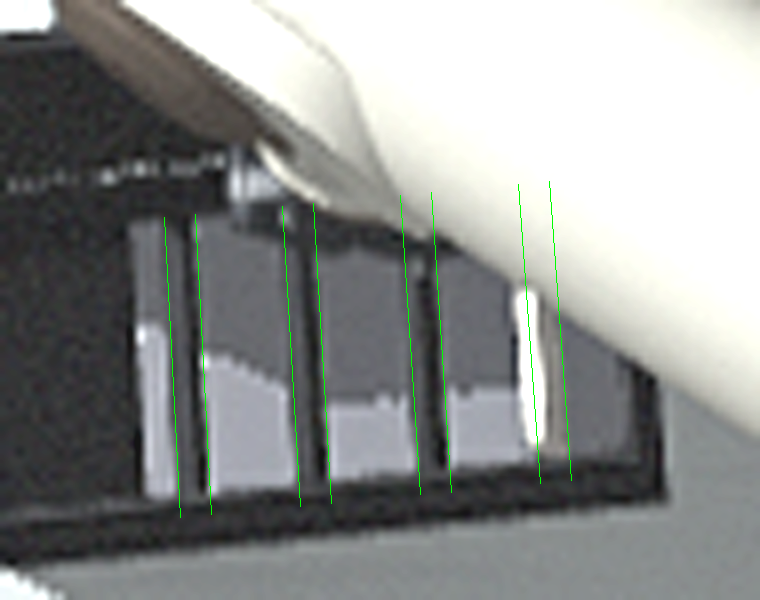

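Tile 1 stands in slot 1 (white top edge at (517–545, 290–445)). Next is the second tile.

apply_moves([
  [[0.08,0,0.005,0.013,-0.037,0,-0.3],[0.16,0,0.01,0.026,-0.075,0,-0.3],[0.24,0,0.01,0.04,-0.113,0,-0.3],[0.32,0,0.02,0.052,-0.15,0,-0.3],[0.4,0.01,0.02,0.065,-0.188,0.01,-0.3]],
])

```text
time_s: 18.6
position: [0.4784, -0.0545, 0.2922]
tcp_rot: [-0.024, 0.979, -0.201, 0.004]
ft_force: [0.8, 1.0, -0.7]
gripper_width: 0.351
```

```bash
python3 - <<'E'
from h import *
tp(.0335,.07)
E
```

```text
t 18.6 pos [ 0.4784 -0.0545  0.2922] xaxis yaw -3.093 tiltz [ 0.017 -0.393 -0.92 ] F [ 0.8  1.  -0.7] w 0.351
j [ 0.87  0.55 -1.33  1.99  0.92  1.37  0.78]
TCPtarget [ 0.4681 -0.124   0.1984] ROW [0.0461, -0.0004, 0.0052] [0.0135, -0.0265, 0.1134]
```

apply_moves([
  [[0.02,0,0.002,0.004,-0.01,0.02,-0.3],[0.046,0,0.005,0.008,-0.02,0.045,-0.3],[0.046,0,0.005,0.0135,-0.0265,0.07,-0.3],[0.046,0,0.005,0.0135,-0.0265,0.095,-0.3],[0.046,0,0.005,0.0135,-0.0265,0.113,-0.3]],
])

```text
time_s: 19.02
position: [0.4666, -0.1241, 0.1954]
tcp_rot: [-0.021, 0.975, -0.221, 0.002]
ft_force: [0.8, -0.5, 0.9]
gripper_width: 0.348
```

```bash
python3 - <<'E'
from h import *
tp(.0335,.0)
pic('scene','s17',(190,130,350,250),5)
E
```

```text
t 19.02 pos [ 0.4666 -0.1241  0.1954] xaxis yaw -3.099 tiltz [ 0.014 -0.432 -0.902] F [ 0.8 -0.5  0.9] w 0.348
j [ 0.87  0.66 -1.17  2.1   1.14  1.24  0.69]
TCPtarget [ 0.4694 -0.1544  0.1353] ROW [0.0035, -0.0052, 0.0001] [-0.0018, -0.0015, 0.0673]
```

View pics/s17.png

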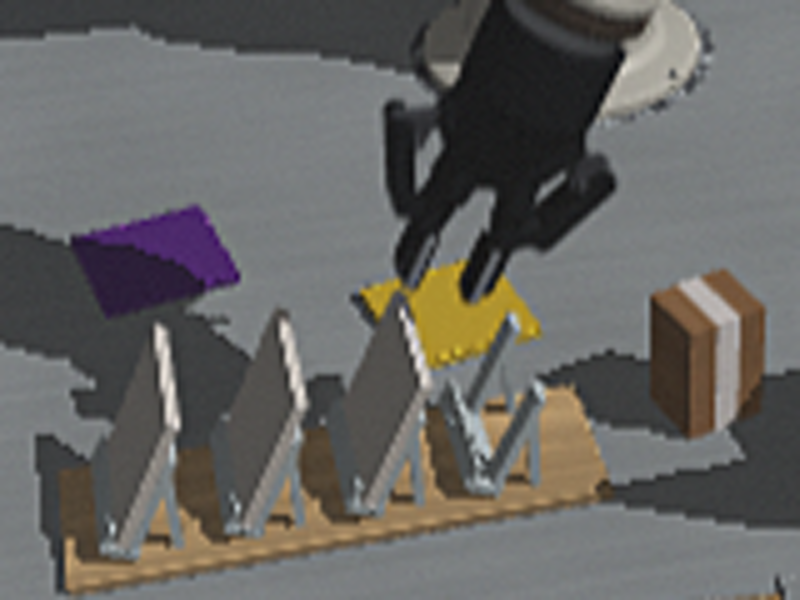

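apply_moves([
  [[0,-0.002,0,-0.001,-0.001,0.013,-0.3],[0.002,-0.005,0,-0.002,-0.0015,0.027,-0.3],[0.003,-0.005,0,-0.002,-0.0015,0.04,-0.3],[0.003,-0.005,0,-0.002,-0.0015,0.054,-0.3],[0.003,-0.005,0,-0.002,-0.0015,0.067,-0.3]],
])

```text
time_s: 19.48
position: [0.4713, -0.1526, 0.137]
tcp_rot: [-0.022, 0.975, -0.222, 0.006]
ft_force: [-0.3, 0.2, -1.0]
gripper_width: 0.352
```

apply_moves([
  [[0,0,0,0,0,0,-1],[0,0,0,0,0,0,-1],[0,0,0,0,0,0,-1],[0,0,0,0,0,0,-1],[0,0,0,0,0,0,-1]],
], grip_force=45)

```text
time_s: 19.9
position: [0.471, -0.1528, 0.137]
tcp_rot: [-0.022, 0.975, -0.223, 0.006]
ft_force: [-0.6, -1.0, 0.1]
gripper_width: 0.089
```

```bash
python3 - <<'E'
from h import *
tp(.0335,.0)
pic('scene','s18',(190,130,350,250),5)
E
```

```text
t 19.9 pos [ 0.471  -0.1528  0.137 ] xaxis yaw -3.096 tiltz [ 0.021 -0.434 -0.901] F [-0.6 -1.   0.1] w 0.089
j [ 0.85  0.75 -1.06  2.12  1.28  1.18  0.63]
TCPtarget [ 0.4694 -0.1544  0.1353] ROW [0.0008, 0.0021, 0.0008] [0.0016, -0.0007, 0.0022]
```

View pics/s18.png

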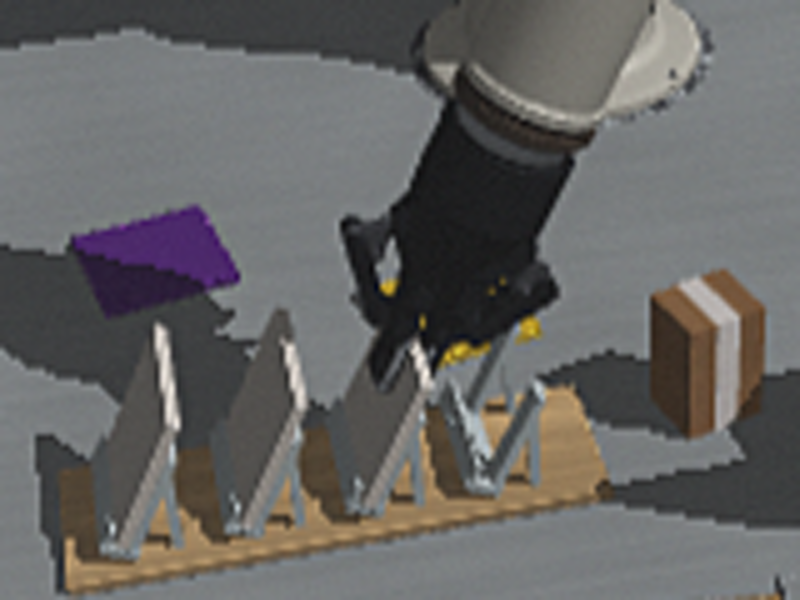

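apply_moves([
  [[0,0,0,0,0,-0.01,-1],[0,0,0,0,0,-0.03,-1],[0,0,0,0,0,-0.06,-1],[0,0,0,0,0,-0.095,-1],[0,0,0,0,0,-0.13,-1]],
])

```text
time_s: 20.37
position: [0.4672, -0.0948, 0.2545]
tcp_rot: [-0.023, 0.975, -0.222, 0.005]
ft_force: [1.5, -0.9, -0.2]
gripper_width: 0.088
```

```bash
python3 - <<'E'
from h import *
slot(-.047,.29)
E
```

```text
t 20.37 pos [ 0.4672 -0.0948  0.2545] xaxis yaw -3.094 tiltz [ 0.02  -0.432 -0.902] F [ 1.5 -0.9 -0.2] w 0.088
j [ 0.89  0.56 -1.26  2.06  1.01  1.3   0.76]
TCPtarget [0.5264 0.1841 0.29  ] ROW [-0.4468, -0.0054, -0.0202] [-0.0723, 0.2333, -0.1512]
```

apply_moves([
  [[-0.09,-0.001,-0.004,-0.009,0.026,-0.033,-1],[-0.18,-0.002,-0.008,-0.02,0.052,-0.06,-1],[-0.27,-0.003,-0.012,-0.03,0.086,-0.08,-1],[-0.36,-0.004,-0.016,-0.04,0.12,-0.1,-1],[-0.446,-0.005,-0.02,-0.05,0.155,-0.12,-1]],
])

```text
time_s: 20.78
position: [0.5091, 0.0997, 0.2959]
tcp_rot: [-0.034, 0.999, 0.001, 0.001]
ft_force: [0.2, -0.3, -2.3]
gripper_width: 0.09
```

```bash
python3 - <<'E'
from h import *
slot(-.047,.27)
E
```

```text
t 20.78 pos [0.5091 0.0997 0.2959] xaxis yaw -3.074 tiltz [ 0.002  0.002 -1.   ] F [ 0.2 -0.3 -2.3] w 0.09
j [ 0.78  0.68 -1.43  1.87  0.72  1.25  0.76]
TCPtarget [0.5264 0.1841 0.27  ] ROW [0.002, 0.0021, -0.001] [-0.0229, 0.083, 0.0261]
```

apply_moves([
  [[0,0,0,-0.006,0.02,0,-1],[0.001,0.001,0,-0.012,0.04,0.004,-1],[0.002,0.002,0,-0.018,0.06,0.01,-1],[0.002,0.002,0,-0.023,0.075,0.018,-1],[0.002,0.002,0,-0.023,0.083,0.026,-1]],
])

```text
time_s: 21.2
position: [0.5261, 0.1849, 0.2687]
tcp_rot: [-0.035, 0.999, -0.001, 0.0]
ft_force: [0.1, 0.1, -1.5]
gripper_width: 0.088
```

```bash
python3 - <<'E'
from h import *
pic('top','t20')
ov('pics/t20.png','pics/t20o.png',(205,150,300,225),slotlines()+heldtile(.029))
slot(-.047,.19)
E
```

```text
t 21.25 pos [0.5248 0.185  0.267 ] xaxis yaw -3.07 tiltz [-0.002 -0.003 -1.   ] F [ 0.1  1.  -1.9] w 0.085
j [ 0.53  0.74 -1.32  1.81  0.76  1.23  0.62]
TCPtarget [0.5264 0.1841 0.19  ] ROW [-0.0024, -0.0023, 0.0031] [-0.0018, -0.0008, 0.077]
```

View pics/t20o.png

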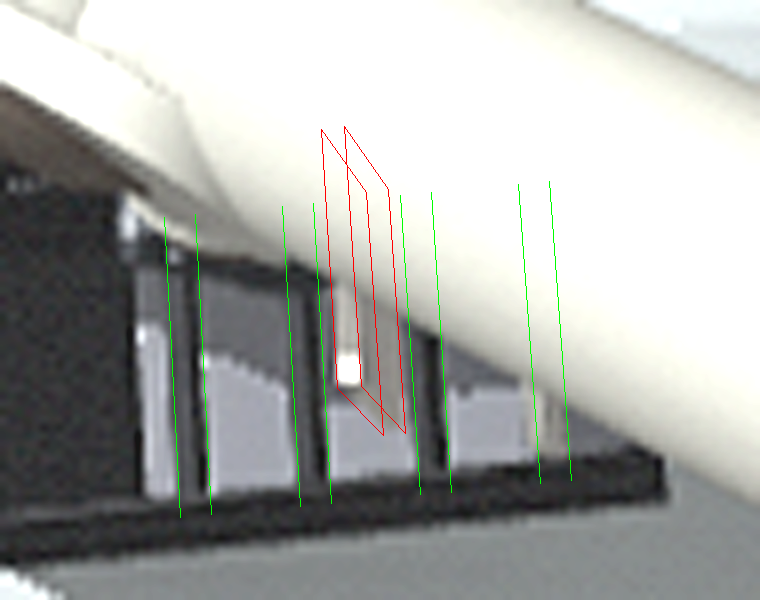

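apply_moves([
  [[0,0,0,0,0,0.015,-1],[0,0,0,0,0,0.03,-1],[0,0,0,0,0,0.048,-1],[0,0,0,0,0,0.065,-1],[0,0,0,0,0,0.074,-1]],
])

```text
time_s: 21.67
position: [0.5254, 0.179, 0.1908]
tcp_rot: [-0.032, 0.999, -0.003, -0.002]
ft_force: [-0.6, -0.3, -1.8]
gripper_width: 0.089
```

```bash
python3 - <<'E'
from h import *
slot(-.047,.16)
E
```

```text
t 21.67 pos [0.5254 0.179  0.1908] xaxis yaw -3.077 tiltz [-0.004 -0.006 -1.   ] F [-0.6 -0.3 -1.8] w 0.089
j [ 0.48  0.82 -1.22  1.87  0.86  1.12  0.56]
TCPtarget [0.5264 0.1841 0.16  ] ROW [-0.0062, -0.0048, -0.0033] [-0.0015, 0.0052, 0.0307]
```

apply_moves([
  [[0,0,0,0,0,0,-1],[0,0,0,0,0,0,-1],[0,0,0,0,0,0,-1],[0,0,0,0,0,0,-1],[0,0,0,0,0,0,-1]],
])

```text
time_s: 22.08
position: [0.5268, 0.1815, 0.1949]
tcp_rot: [-0.033, 0.999, -0.002, 0.0]
ft_force: [0.1, 0.6, -1.9]
gripper_width: 0.086
```

```bash
python3 - <<'E'
from h import *
slot(-.047,.16)
E
```

```text
t 22.08 pos [0.5268 0.1815 0.1949] xaxis yaw -3.075 tiltz [ 0.    -0.004 -1.   ] F [ 0.1  0.6 -1.9] w 0.086
j [ 0.48  0.81 -1.22  1.86  0.86  1.12  0.56]
TCPtarget [0.5264 0.1841 0.16  ] ROW [-0.004, 0.0002, -0.0019] [0.0003, 0.0028, 0.0349]
```

apply_moves([
  [[-0.004,0,-0.002,0,0.0028,0.003,-1],[-0.004,0,-0.002,0,0.0028,0.006,-1],[-0.004,0,-0.002,0,0.0028,0.01,-1],[-0.004,0,-0.002,0,0.0028,0.012,-1],[-0.004,0,-0.002,0,0.0028,0.012,-1]],
])

```text
time_s: 22.5
position: [0.5258, 0.1837, 0.1812]
tcp_rot: [-0.034, 0.999, -0.0, -0.001]
ft_force: [0.4, 0.1, -1.7]
gripper_width: 0.085
```

```bash
python3 - <<'E'
from h import *
slot(-.047,.16)
E
```

```text
t 22.5 pos [0.5258 0.1837 0.1812] xaxis yaw -3.073 tiltz [-0.002 -0.001 -1.   ] F [ 0.4  0.1 -1.7] w 0.085
j [ 0.47  0.83 -1.2   1.87  0.88  1.1   0.55]
TCPtarget [0.5264 0.1841 0.16  ] ROW [-0.0008, -0.0024, 0.0003] [-0.0006, 0.0003, 0.0212]
```

Aligned. Insert.

apply_moves([
  [[0,0,0,0,0.0003,0.006,-1],[0,0,0,0,0.0003,0.012,-1],[0,0,0,0,0.0003,0.018,-1],[0,0,0,0,0.0003,0.024,-1],[0,0,0,0,0.0003,0.028,-1]],
])

```text
time_s: 22.92
position: [0.5258, 0.184, 0.1529]
tcp_rot: [-0.034, 0.999, -0.0, -0.001]
ft_force: [0.5, -0.7, -1.9]
gripper_width: 0.088
```

```bash
python3 - <<'E'
from h import *
slot(-.047,.136)
E
```

```text
t 22.92 pos [0.5258 0.184  0.1529] xaxis yaw -3.073 tiltz [-0.002 -0.001 -1.   ] F [ 0.5 -0.7 -1.9] w 0.088
j [ 0.44  0.86 -1.16  1.88  0.92  1.07  0.53]
TCPtarget [0.5264 0.1841 0.136 ] ROW [-0.0007, -0.0023, 0.0003] [-0.0007, 0.0, 0.0169]
```

apply_moves([
  [[0,0,0,0,0,0.005,-1],[0,0,0,0,0,0.01,-1],[0,0,0,0,0,0.015,-1],[0,0,0,0,0,0.017,-1],[0,0,0,0,0,0.017,-1]],
])

```text
time_s: 23.33
position: [0.5258, 0.1841, 0.1363]
tcp_rot: [-0.034, 0.999, -0.0, -0.001]
ft_force: [-0.9, 0.8, -1.4]
gripper_width: 0.087
```

apply_moves([
  [[0,0,0,0,0,0,-0.9],[0,0,0,0,0,0,-0.75],[0,0,0,0,0,0,-0.6],[0,0,0,0,0,0,-0.55],[0,0,0,0,0,0,-0.55]],
])

```text
time_s: 23.75
position: [0.5263, 0.1844, 0.1373]
tcp_rot: [-0.034, 0.999, -0.0, -0.0]
ft_force: [0.6, 0.6, -0.4]
gripper_width: 0.225
```

apply_moves([
  [[0,0,0,0,0,-0.015,-0.55],[0,0,0,0,0,-0.045,-0.55],[0,0,0,0,0,-0.085,-0.5],[0,0,0,0,0,-0.125,-0.4],[0,0,0,0,0,-0.165,-0.3]],
])

```text
time_s: 24.17
position: [0.5256, 0.1847, 0.3047]
tcp_rot: [-0.035, 0.999, -0.0, -0.001]
ft_force: [0.7, 0.3, -0.1]
gripper_width: 0.347
```

```bash
python3 - <<'E'
from h import *
pic('top','t21')
ov('pics/t21.png','pics/t21o.png',(205,150,300,225),slotlines())
tp(-.0352,.10)
E
```

```text
t 24.22 pos [0.528  0.1874 0.3127] xaxis yaw -3.071 tiltz [ 0.008  0.004 -1.   ] F [2.9 4.1 4.2] w 0.353
j [ 0.56  0.7  -1.37  1.76  0.71  1.29  0.66]
TCPtarget [ 0.4706 -0.1796  0.2254] ROW [0.4536, 0.014, 0.0233] [0.0838, -0.3623, 0.0854]
```

View pics/t21o.png

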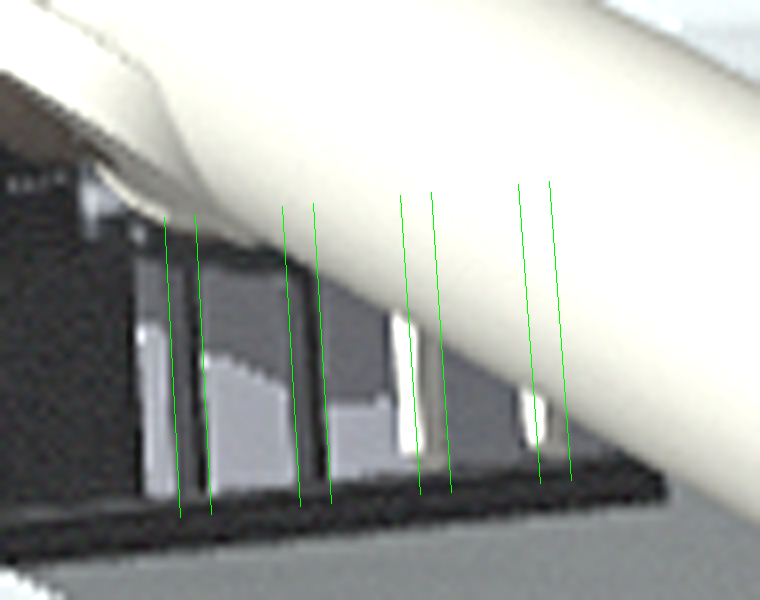

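Tiles in slots 1 and 2. Next, tile 3.

apply_moves([
  [[0.08,0,0.005,0.009,-0.039,0,-0.3],[0.16,0,0.01,0.018,-0.078,0,-0.3],[0.24,0,0.01,0.027,-0.117,0,-0.3],[0.32,0,0.02,0.036,-0.156,0,-0.3],[0.4,0.01,0.02,0.045,-0.195,0.005,-0.3]],
])

```text
time_s: 24.63
position: [0.4946, -0.0142, 0.2993]
tcp_rot: [-0.024, 0.979, -0.201, 0.003]
ft_force: [1.1, -0.6, -0.3]
gripper_width: 0.349
```

```bash
python3 - <<'E'
from h import *
tp(-.0352,.08)
E
```

```text
t 24.63 pos [ 0.4946 -0.0142  0.2993] xaxis yaw -3.094 tiltz [ 0.015 -0.393 -0.919] F [ 1.1 -0.6 -0.3] w 0.349
j [ 0.74  0.55 -1.27  1.93  0.89  1.4   0.75]
TCPtarget [ 0.471  -0.1882  0.2074] ROW [0.0453, -0.0028, 0.0046] [0.0314, -0.1225, 0.1526]
```

apply_moves([
  [[0.02,0,0,0.008,-0.03,0.022,-0.3],[0.045,-0.003,0.004,0.016,-0.06,0.05,-0.3],[0.045,-0.003,0.004,0.024,-0.09,0.08,-0.3],[0.045,-0.003,0.004,0.031,-0.115,0.115,-0.3],[0.045,-0.003,0.004,0.031,-0.1225,0.15,-0.3]],
])

```text
time_s: 25.05
position: [0.4709, -0.1897, 0.2088]
tcp_rot: [-0.02, 0.975, -0.223, 0.005]
ft_force: [0.7, -0.6, 0.2]
gripper_width: 0.354
```

apply_moves([
  [[0,0,0,0,0,0,-0.3],[0,0,0,0,0,0,-0.3],[0,0,0,0,0,0,-0.3],[0,0,0,0,0,0,-0.3],[0,0,0,0,0,0,-0.3]],
])

```text
time_s: 25.47
position: [0.4723, -0.1845, 0.2083]
tcp_rot: [-0.023, 0.975, -0.221, 0.005]
ft_force: [0.7, 0.7, 0.1]
gripper_width: 0.349
```

```bash
python3 - <<'E'
from h import *
tp(-.0352,.0)
pic('scene','s25',(170,130,330,250),5)
E
```

```text
t 25.47 pos [ 0.4723 -0.1845  0.2083] xaxis yaw -3.094 tiltz [ 0.02  -0.431 -0.902] F [0.7 0.7 0.1] w 0.349
j [ 0.98  0.62 -1.14  2.08  1.14  1.19  0.84]
TCPtarget [ 0.4725 -0.223   0.1353] ROW [0.0041, 0.0009, 0.0025] [0.0016, -0.0033, 0.0825]
```

View pics/s25.png

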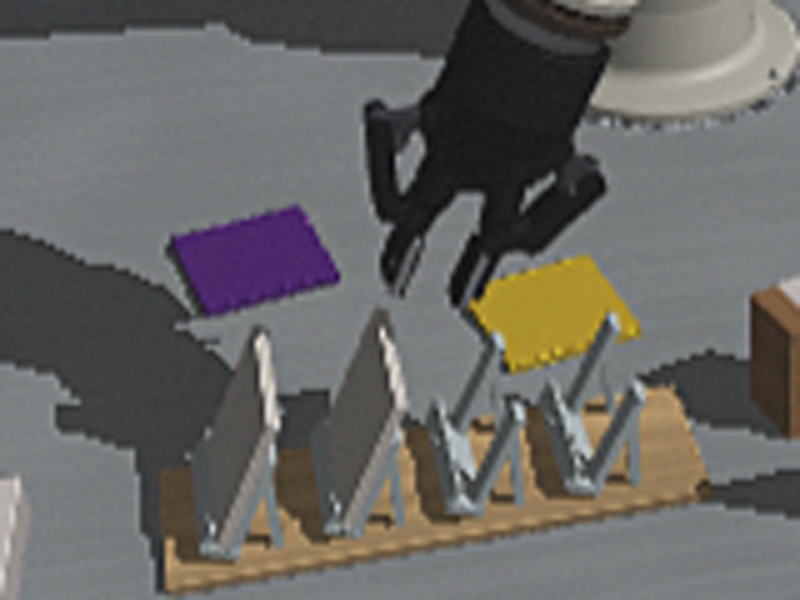

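apply_moves([
  [[0.004,0,0.002,0.001,-0.002,0.016,-0.3],[0.004,0,0.002,0.0016,-0.003,0.035,-0.3],[0.004,0,0.002,0.0016,-0.003,0.055,-0.3],[0.004,0,0.002,0.0016,-0.003,0.072,-0.3],[0.004,0,0.002,0.0016,-0.003,0.0825,-0.3]],
])

```text
time_s: 25.93
position: [0.4711, -0.2244, 0.133]
tcp_rot: [-0.021, 0.975, -0.223, 0.004]
ft_force: [-0.2, 0.9, -0.5]
gripper_width: 0.349
```

apply_moves([
  [[0,0,0,0,0,0,-1],[0,0,0,0,0,0,-1],[0,0,0,0,0,0,-1],[0,0,0,0,0,0,-1],[0,0,0,0,0,0,-1]],
], grip_force=45)

```text
time_s: 26.35
position: [0.4716, -0.2238, 0.1346]
tcp_rot: [-0.021, 0.975, -0.223, 0.005]
ft_force: [0.8, -0.0, -1.8]
gripper_width: 0.09
```

```bash
python3 - <<'E'
from h import *
tp(-.0352,.0)
pic('scene','s26',(170,130,330,250),5)
E
```

```text
t 26.35 pos [ 0.4716 -0.2238  0.1346] xaxis yaw -3.098 tiltz [ 0.018 -0.434 -0.901] F [ 0.8 -0.  -1.8] w 0.09
j [ 0.96  0.74 -1.01  2.1   1.32  1.12  0.76]
TCPtarget [ 0.4725 -0.223   0.1353] ROW [0.0002, -0.0009, -0.0006] [-0.0009, 0.0003, -0.001]
```

View pics/s26.png

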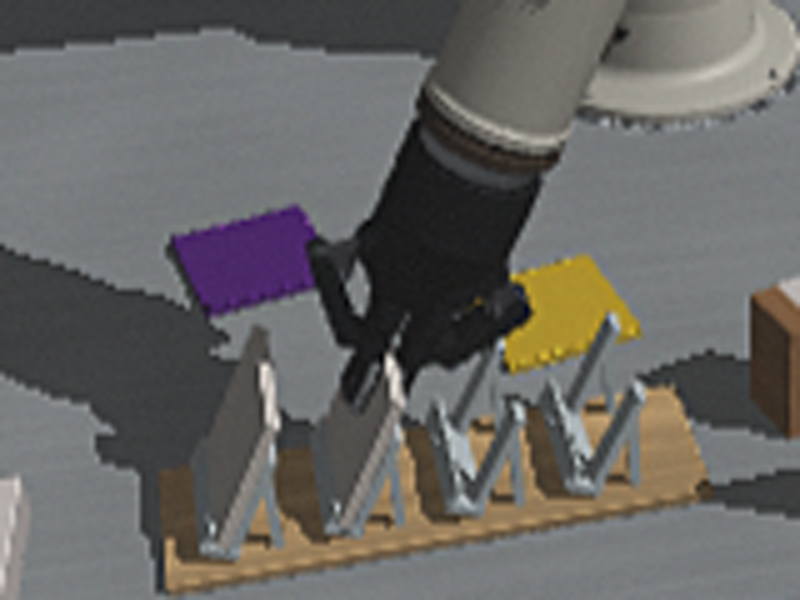

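apply_moves([
  [[0,0,0,0,0,-0.01,-1],[0,0,0,0,0,-0.03,-1],[0,0,0,0,0,-0.06,-1],[0,0,0,0,0,-0.095,-1],[0,0,0,0,0,-0.13,-1]],
])

```text
time_s: 26.82
position: [0.4683, -0.1664, 0.2524]
tcp_rot: [-0.022, 0.975, -0.223, 0.003]
ft_force: [0.0, -0.9, -1.0]
gripper_width: 0.089
```

```bash
python3 - <<'E'
from h import *
slot(-.001,.285)
E
```

```text
t 26.82 pos [ 0.4683 -0.1664  0.2524] xaxis yaw -3.098 tiltz [ 0.016 -0.434 -0.901] F [ 0.  -0.9 -1. ] w 0.089
j [ 1.01  0.54 -1.21  2.06  1.04  1.23  0.89]
TCPtarget [0.5233 0.23   0.285 ] ROW [-0.4489, -0.0084, -0.0237] [-0.072, 0.3403, -0.2004]
```

apply_moves([
  [[-0.09,-0.002,-0.005,-0.007,0.03,-0.027,-1],[-0.18,-0.003,-0.01,-0.014,0.06,-0.053,-1],[-0.27,-0.005,-0.014,-0.021,0.095,-0.075,-1],[-0.36,-0.007,-0.019,-0.028,0.13,-0.095,-1],[-0.449,-0.008,-0.024,-0.036,0.165,-0.115,-1]],
])

```text
time_s: 27.23
position: [0.4963, 0.0344, 0.2845]
tcp_rot: [-0.034, 0.999, 0.001, 0.001]
ft_force: [0.8, -0.4, -2.1]
gripper_width: 0.085
```

```bash
python3 - <<'E'
from h import *
slot(-.001,.27)
E
```

```text
t 27.23 pos [0.4963 0.0344 0.2845] xaxis yaw -3.073 tiltz [ 0.002  0.002 -1.   ] F [ 0.8 -0.4 -2.1] w 0.085
j [ 0.93  0.64 -1.42  1.93  0.69  1.19  0.9 ]
TCPtarget [0.5233 0.23   0.27  ] ROW [0.0022, 0.0019, 0.0003] [-0.0403, 0.1933, 0.015]
```

apply_moves([
  [[0,0,0,-0.008,0.038,0,-1],[0.001,0.001,0,-0.016,0.076,0.003,-1],[0.002,0.002,0,-0.024,0.114,0.006,-1],[0.002,0.002,0,-0.032,0.152,0.01,-1],[0.002,0.002,0,-0.04,0.191,0.015,-1]],
])

```text
time_s: 27.65
position: [0.5232, 0.2273, 0.2684]
tcp_rot: [-0.034, 0.999, -0.002, -0.0]
ft_force: [0.8, -0.2, -0.7]
gripper_width: 0.086
```

apply_moves([
  [[0,0,0,0,0,0.015,-1],[0,0,0,0,0,0.03,-1],[0,0,0,0,0,0.045,-1],[0,0,0,0,0,0.06,-1],[0,0,0,0,0,0.065,-1]],
])

```text
time_s: 28.07
position: [0.5227, 0.2224, 0.1996]
tcp_rot: [-0.033, 0.999, -0.003, -0.002]
ft_force: [0.5, -0.4, -1.0]
gripper_width: 0.085
```

apply_moves([
  [[0,0,0,0,0,0,-1],[0,0,0,0,0,0,-1],[0,0,0,0,0,0,-1],[0,0,0,0,0,0,-1],[0,0,0,0,0,0,-1]],
])

```text
time_s: 28.48
position: [0.5237, 0.2253, 0.2034]
tcp_rot: [-0.034, 0.999, -0.001, -0.0]
ft_force: [0.2, 0.5, -1.0]
gripper_width: 0.09
```

```bash
python3 - <<'E'
from h import *
slot(-.001,.18)
pic('top','t27')
ov('pics/t27.png','pics/t27o.png',(205,150,300,225),slotlines()+heldtile(.026))
E
```

```text
t 28.48 pos [0.5237 0.2253 0.2034] xaxis yaw -3.074 tiltz [-0.    -0.002 -1.   ] F [ 0.2  0.5 -1. ] w 0.09
j [ 0.37  0.78 -1.17  1.82  0.81  1.12  0.54]
TCPtarget [0.5233 0.23   0.18  ] ROW [-0.0021, -0.0002, -0.001] [0.0001, 0.0047, 0.0234]
```

View pics/t27o.png

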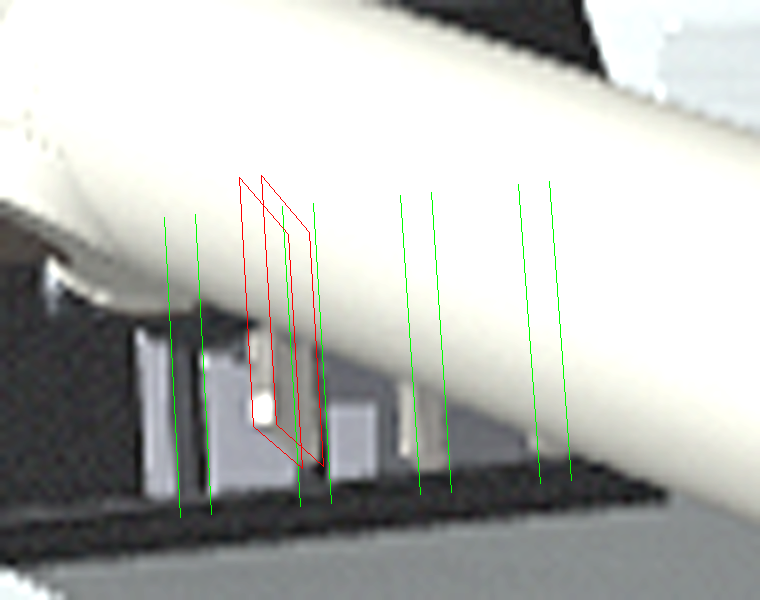

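Correct y by +4.7 mm, keeping height nearly constant.

apply_moves([
  [[-0.001,0,0,0,0.002,0.004,-1],[-0.002,0,-0.001,0,0.004,0.009,-1],[-0.002,0,-0.001,0,0.0047,0.014,-1],[-0.002,0,-0.001,0,0.0047,0.018,-1],[-0.002,0,-0.001,0,0.0047,0.02,-1]],
])

```text
time_s: 28.95
position: [0.5225, 0.2298, 0.1816]
tcp_rot: [-0.035, 0.999, -0.001, -0.001]
ft_force: [0.3, -0.0, -0.9]
gripper_width: 0.084
```

```bash
python3 - <<'E'
from h import *
slot(-.001,.133)
E
```

```text
t 28.95 pos [0.5225 0.2298 0.1816] xaxis yaw -3.072 tiltz [-0.003 -0.001 -1.   ] F [ 0.3 -0.  -0.9] w 0.084
j [ 0.35  0.81 -1.15  1.83  0.84  1.09  0.51]
TCPtarget [0.5233 0.23   0.133 ] ROW [-0.001, -0.0027, 0.001] [-0.0009, 0.0002, 0.0486]
```

apply_moves([
  [[0,0,0,0,0.0002,0.006,-1],[0,0,0,0,0.0002,0.012,-1],[0,0,0,0,0.0002,0.018,-1],[0,0,0,0,0.0002,0.024,-1],[0,0,0,0,0.0002,0.028,-1]],
])

```text
time_s: 29.37
position: [0.5227, 0.2298, 0.1536]
tcp_rot: [-0.034, 0.999, -0.0, -0.001]
ft_force: [-0.0, -0.1, -1.5]
gripper_width: 0.087
```

```bash
python3 - <<'E'
from h import *
slot(-.001,.133)
E
```

```text
t 29.37 pos [0.5227 0.2298 0.1536] xaxis yaw -3.073 tiltz [-0.002 -0.001 -1.   ] F [-0.  -0.1 -1.5] w 0.087
j [ 0.33  0.84 -1.11  1.85  0.88  1.05  0.49]
TCPtarget [0.5233 0.23   0.133 ] ROW [-0.0009, -0.0022, 0.0005] [-0.0006, 0.0001, 0.0206]
```

apply_moves([
  [[0,0,0,0,0,0.005,-1],[0,0,0,0,0,0.01,-1],[0,0,0,0,0,0.015,-1],[0,0,0,0,0,0.019,-1],[0,0,0,0,0,0.021,-1]],
])

```text
time_s: 29.78
position: [0.5227, 0.2299, 0.1329]
tcp_rot: [-0.034, 0.999, -0.0, -0.001]
ft_force: [0.2, 0.4, -2.3]
gripper_width: 0.086
```

apply_moves([
  [[0,0,0,0,0,0,-0.9],[0,0,0,0,0,0,-0.75],[0,0,0,0,0,0,-0.6],[0,0,0,0,0,0,-0.55],[0,0,0,0,0,0,-0.55]],
])

```text
time_s: 30.2
position: [0.5231, 0.2302, 0.134]
tcp_rot: [-0.034, 0.999, -0.0, -0.0]
ft_force: [0.7, -0.4, 0.1]
gripper_width: 0.222
```

apply_moves([
  [[0,0,0,0,0,-0.015,-0.55],[0,0,0,0,0,-0.045,-0.55],[0,0,0,0,0,-0.085,-0.5],[0,0,0,0,0,-0.125,-0.4],[0,0,0,0,0,-0.165,-0.3]],
])

```text
time_s: 30.62
position: [0.5225, 0.2305, 0.3015]
tcp_rot: [-0.035, 0.999, -0.0, -0.001]
ft_force: [1.3, -0.1, -0.3]
gripper_width: 0.349
```

```bash
python3 - <<'E'
from h import *
tp(-.1022,.08)
E
```

```text
t 30.62 pos [0.5225 0.2305 0.3015] xaxis yaw -3.072 tiltz [-0.001 -0.    -1.   ] F [ 1.3 -0.1 -0.3] w 0.349
j [ 0.43  0.68 -1.29  1.74  0.69  1.26  0.61]
TCPtarget [ 0.4739 -0.2552  0.2074] ROW [0.4498, 0.0043, 0.0254] [0.0822, -0.4811, 0.0942]
```

apply_moves([
  [[0.08,0,0.005,0.007,-0.039,-0.005,-0.3],[0.16,0,0.01,0.014,-0.078,-0.01,-0.3],[0.24,0,0.015,0.021,-0.117,-0.01,-0.3],[0.32,0,0.02,0.028,-0.156,-0.01,-0.3],[0.4,0.004,0.023,0.035,-0.195,-0.01,-0.3]],
])

```text
time_s: 31.03
position: [0.5012, 0.0321, 0.3106]
tcp_rot: [-0.022, 0.979, -0.201, 0.005]
ft_force: [0.4, -0.1, -0.3]
gripper_width: 0.351
```

```bash
python3 - <<'E'
from h import *
tp(-.1022,.08)
pic('top','t30')
ov('pics/t30.png','pics/t30o.png',(205,150,300,225),slotlines())
E
```

```text
t 31.03 pos [0.5012 0.0321 0.3106] xaxis yaw -3.096 tiltz [ 0.019 -0.393 -0.919] F [ 0.4 -0.1 -0.3] w 0.351
j [ 0.6   0.52 -1.2   1.88  0.83  1.41  0.71]
TCPtarget [ 0.4739 -0.2552  0.2074] ROW [0.0455, 0.0015, 0.001] [0.0406, -0.2221, 0.2073]
```

View pics/t30o.png

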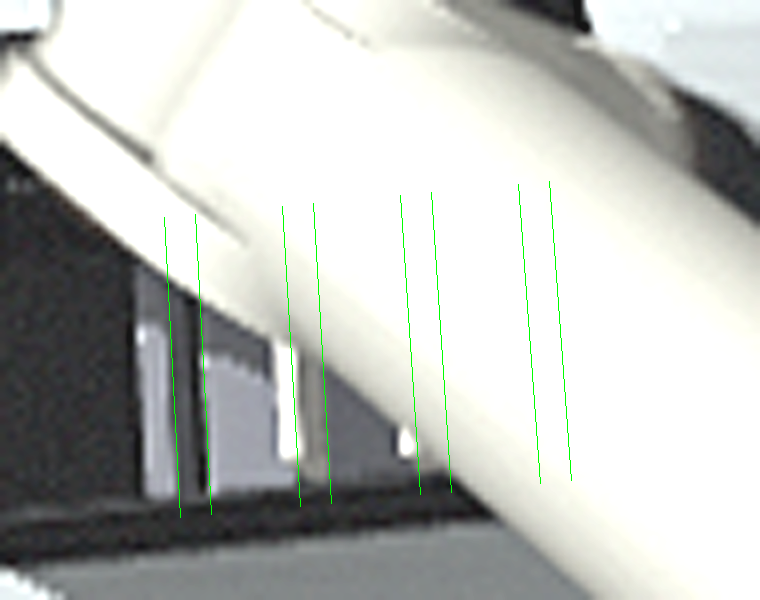

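apply_moves([
  [[0.01,0,0,0.005,-0.033,0.018,-0.3],[0.02,0,0,0.01,-0.067,0.037,-0.3],[0.03,0,0,0.015,-0.1,0.056,-0.3],[0.04,0.001,0.001,0.02,-0.134,0.074,-0.3],[0.045,0.001,0.001,0.026,-0.167,0.093,-0.3]],
])

```text
time_s: 31.5
position: [0.4842, -0.1589, 0.2894]
tcp_rot: [-0.022, 0.975, -0.222, 0.005]
ft_force: [0.6, -0.5, 0.5]
gripper_width: 0.352
```

```bash
python3 - <<'E'
from h import *
tp(-.1022,.08)
E
```

```text
t 31.5 pos [ 0.4842 -0.1589  0.2894] xaxis yaw -3.096 tiltz [ 0.019 -0.432 -0.902] F [ 0.6 -0.5  0.5] w 0.352
j [ 0.98  0.47 -1.19  1.99  0.95  1.24  0.98]
TCPtarget [ 0.4739 -0.2552  0.2074] ROW [0.0031, 0.0002, 0.0007] [0.0146, -0.0508, 0.1154]
```

apply_moves([
  [[0.003,0,0,0.005,-0.02,0.02,-0.3],[0.003,0,0,0.01,-0.04,0.045,-0.3],[0.003,0,0,0.0146,-0.051,0.075,-0.3],[0.003,0,0,0.0146,-0.051,0.1,-0.3],[0.003,0,0,0.0146,-0.051,0.115,-0.3]],
])

```text
time_s: 31.92
position: [0.4724, -0.2563, 0.2056]
tcp_rot: [-0.02, 0.975, -0.223, 0.003]
ft_force: [-0.1, -0.4, 0.5]
gripper_width: 0.353
```

apply_moves([
  [[0,0,0,0,0,0,-0.3],[0,0,0,0,0,0,-0.3],[0,0,0,0,0,0,-0.3],[0,0,0,0,0,0,-0.3],[0,0,0,0,0,0,-0.3]],
])

```text
time_s: 32.33
position: [0.4747, -0.2532, 0.2079]
tcp_rot: [-0.022, 0.975, -0.223, 0.005]
ft_force: [0.8, -0.6, 0.4]
gripper_width: 0.346
```

```bash
python3 - <<'E'
from h import *
tp(-.1022,.0)
pic('scene','s32',(170,130,330,250),5)
E
```

```text
t 32.33 pos [ 0.4747 -0.2532  0.2079] xaxis yaw -3.096 tiltz [ 0.02  -0.434 -0.901] F [ 0.8 -0.6  0.4] w 0.346
j [ 1.05  0.59 -1.05  2.04  1.15  1.1   0.98]
TCPtarget [ 0.4755 -0.2899  0.1353] ROW [0.0005, 0.0011, 0.0007] [0.001, -0.0016, 0.0813]
```

View pics/s32.png

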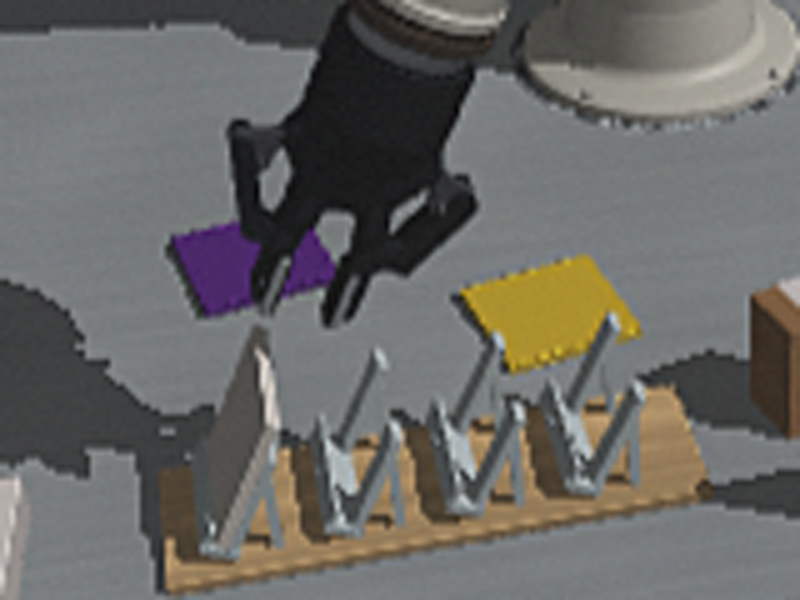

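apply_moves([
  [[0,0.001,0,0.001,-0.0016,0.016,-0.3],[0,0.001,0,0.001,-0.0016,0.035,-0.3],[0,0.001,0,0.001,-0.0016,0.055,-0.3],[0,0.001,0,0.001,-0.0016,0.072,-0.3],[0,0.001,0,0.001,-0.0016,0.081,-0.3]],
])

```text
time_s: 32.8
position: [0.4738, -0.2912, 0.133]
tcp_rot: [-0.021, 0.975, -0.222, 0.003]
ft_force: [-0.5, 0.2, 0.2]
gripper_width: 0.347
```

apply_moves([
  [[0,0,0,0,0,0,-1],[0,0,0,0,0,0,-1],[0,0,0,0,0,0,-1],[0,0,0,0,0,0,-1],[0,0,0,0,0,0,-1]],
], grip_force=45)

```text
time_s: 33.22
position: [0.4748, -0.2901, 0.135]
tcp_rot: [-0.022, 0.975, -0.223, 0.004]
ft_force: [0.1, -0.6, -0.1]
gripper_width: 0.086
```

```bash
python3 - <<'E'
from h import *
tp(-.1022,.0)
E
```

```text
t 33.22 pos [ 0.4748 -0.2901  0.135 ] xaxis yaw -3.097 tiltz [ 0.018 -0.434 -0.901] F [ 0.1 -0.6 -0.1] w 0.086
j [ 1.02  0.72 -0.93  2.05  1.32  1.03  0.9 ]
TCPtarget [ 0.4755 -0.2899  0.1353] ROW [0.0011, -0.0009, 0.0005] [-0.0006, -0.0001, -0.0004]
```

apply_moves([
  [[0,0,0,0,0,-0.01,-1],[0,0,0,0,0,-0.03,-1],[0,0,0,0,0,-0.06,-1],[0,0,0,0,0,-0.095,-1],[0,0,0,0,0,-0.13,-1]],
])

```text
time_s: 33.63
position: [0.4717, -0.2327, 0.2528]
tcp_rot: [-0.022, 0.975, -0.222, 0.003]
ft_force: [1.3, -0.5, -0.8]
gripper_width: 0.087
```

apply_moves([
  [[-0.09,-0.002,-0.005,-0.004,0.03,-0.027,-1],[-0.18,-0.003,-0.01,-0.008,0.06,-0.053,-1],[-0.27,-0.005,-0.014,-0.012,0.095,-0.075,-1],[-0.36,-0.007,-0.019,-0.016,0.13,-0.095,-1],[-0.449,-0.008,-0.024,-0.02,0.165,-0.115,-1]],
])

```text
time_s: 34.05
position: [0.4834, -0.0326, 0.2852]
tcp_rot: [-0.035, 0.999, 0.001, 0.001]
ft_force: [0.5, 0.3, -2.0]
gripper_width: 0.087
```

```bash
python3 - <<'E'
from h import *
slot(.045,.28)
E
```

```text
t 34.05 pos [ 0.4834 -0.0326  0.2852] xaxis yaw -3.072 tiltz [ 0.002  0.003 -1.   ] F [ 0.5  0.3 -2. ] w 0.087
j [ 1.08  0.56 -1.37  1.96  0.61  1.14  1.1 ]
TCPtarget [0.5201 0.2759 0.28  ] ROW [0.0026, 0.0017, 0.0018] [-0.0583, 0.3051, 0.0061]
```

apply_moves([
  [[0.002,0.002,0,-0.007,0.038,0,-1],[0.002,0.002,0,-0.014,0.076,0,-1],[0.002,0.002,0,-0.021,0.114,0,-1],[0.002,0.002,0,-0.028,0.152,0,-1],[0.002,0.002,0.002,-0.036,0.19,0,-1]],
])

```text
time_s: 34.47
position: [0.5057, 0.1591, 0.2843]
tcp_rot: [-0.034, 0.999, -0.001, -0.001]
ft_force: [0.8, -0.5, -2.0]
gripper_width: 0.085
```

apply_moves([
  [[0,0,0,-0.005,0.025,0,-1],[0,0,0,-0.01,0.05,0,-1],[0,0,0,-0.015,0.075,0.005,-1],[0,0,0,-0.019,0.1,0.005,-1],[0,0,0,-0.022,0.115,0.005,-1]],
])

```text
time_s: 34.88
position: [0.5192, 0.2768, 0.2792]
tcp_rot: [-0.035, 0.999, -0.0, -0.001]
ft_force: [-0.1, 0.4, -1.0]
gripper_width: 0.091
```

apply_moves([
  [[0,0,0,0,0,0.015,-1],[0,0,0,0,0,0.03,-1],[0,0,0,0,0,0.045,-1],[0,0,0,0,0,0.06,-1],[0,0,0,0,0,0.075,-1]],
])

```text
time_s: 35.3
position: [0.5204, 0.2712, 0.201]
tcp_rot: [-0.033, 0.999, -0.002, -0.001]
ft_force: [-0.2, 0.3, -1.8]
gripper_width: 0.087
```

apply_moves([
  [[0,0,0,0,0,0,-1],[0,0,0,0,0,0,-1],[0,0,0,0,0,0,-1],[0,0,0,0,0,0,-1],[0,0,0,0,0,0,-1]],
])

```text
time_s: 35.72
position: [0.5209, 0.2735, 0.2041]
tcp_rot: [-0.033, 0.999, -0.0, -0.0]
ft_force: [0.5, 0.4, -1.3]
gripper_width: 0.087
```

```bash
python3 - <<'E'
from h import *
slot(.045,.18)
E
```

```text
t 35.72 pos [0.5209 0.2735 0.2041] xaxis yaw -3.075 tiltz [-0.    -0.001 -1.   ] F [ 0.5  0.4 -1.3] w 0.087
j [ 0.24  0.75 -1.09  1.78  0.75  1.09  0.52]
TCPtarget [0.5201 0.2759 0.18  ] ROW [-0.0008, -0.0003, -0.0016] [0.0006, 0.0024, 0.0241]
```

apply_moves([
  [[0,0,-0.001,0,0.001,0.004,-1],[-0.001,0,-0.0016,0,0.0024,0.009,-1],[-0.001,0,-0.0016,0,0.0024,0.014,-1],[-0.001,0,-0.0016,0,0.0024,0.018,-1],[-0.001,0,-0.0016,0,0.0024,0.02,-1]],
])

```text
time_s: 36.13
position: [0.5199, 0.2753, 0.1822]
tcp_rot: [-0.034, 0.999, -0.001, -0.001]
ft_force: [0.2, -0.6, -1.4]
gripper_width: 0.082
```

```bash
python3 - <<'E'
from h import *
slot(.045,.1335)
pic('top','t35')
ov('pics/t35.png','pics/t35o.png',(205,150,300,225),slotlines()+heldtile(.026))
E
```

```text
t 36.13 pos [0.5199 0.2753 0.1822] xaxis yaw -3.073 tiltz [-0.003 -0.001 -1.   ] F [ 0.2 -0.6 -1.4] w 0.082
j [ 0.22  0.78 -1.06  1.79  0.78  1.06  0.5 ]
TCPtarget [0.5201 0.2759 0.1335] ROW [-0.0011, -0.0028, 0.0004] [-0.0004, 0.0006, 0.0487]
```

View pics/t35o.png

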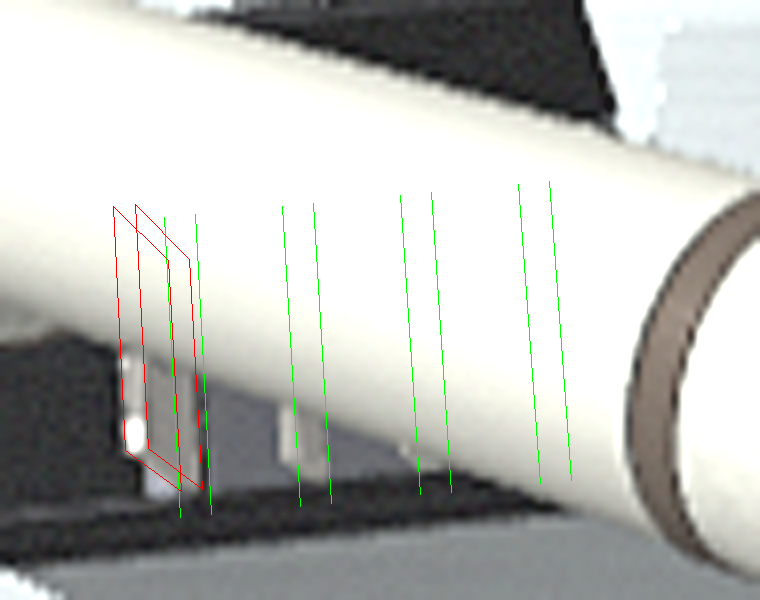

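apply_moves([
  [[0,0,0,0,0.0005,0.006,-1],[0,0,0,0,0.0005,0.012,-1],[0,0,0,0,0.0005,0.018,-1],[0,0,0,0,0.0005,0.024,-1],[0,0,0,0,0.0005,0.028,-1]],
])

```text
time_s: 36.6
position: [0.5199, 0.2757, 0.1541]
tcp_rot: [-0.034, 0.999, -0.001, -0.001]
ft_force: [0.7, 0.4, -1.0]
gripper_width: 0.087
```

```bash
python3 - <<'E'
from h import *
slot(.045,.1335)
E
```

```text
t 36.6 pos [0.5199 0.2757 0.1541] xaxis yaw -3.073 tiltz [-0.003 -0.001 -1.   ] F [ 0.7  0.4 -1. ] w 0.087
j [ 0.2   0.81 -1.03  1.8   0.82  1.02  0.47]
TCPtarget [0.5201 0.2759 0.1335] ROW [-0.001, -0.0026, 0.0002] [-0.0003, 0.0001, 0.0206]
```

apply_moves([
  [[0,0,0,0,0,0.005,-1],[0,0,0,0,0,0.01,-1],[0,0,0,0,0,0.015,-1],[0,0,0,0,0,0.019,-1],[0,0,0,0,0,0.021,-1]],
])

```text
time_s: 37.02
position: [0.52, 0.2758, 0.1335]
tcp_rot: [-0.034, 0.999, -0.0, -0.001]
ft_force: [0.8, 0.5, -1.0]
gripper_width: 0.089
```

apply_moves([
  [[0,0,0,0,0,0,-0.9],[0,0,0,0,0,0,-0.75],[0,0,0,0,0,0,-0.6],[0,0,0,0,0,0,-0.55],[0,0,0,0,0,0,-0.55]],
])

```text
time_s: 37.43
position: [0.5204, 0.2762, 0.1347]
tcp_rot: [-0.034, 0.999, -0.0, -0.0]
ft_force: [0.3, 0.5, -0.7]
gripper_width: 0.224
```

apply_moves([
  [[0,0,0,0,0,-0.015,-0.55],[0,0,0,0,0,-0.045,-0.55],[0,0,0,0,0,-0.085,-0.5],[0,0,0,0,0,-0.125,-0.4],[0,0,0,0,0,-0.165,-0.3]],
])

```text
time_s: 37.85
position: [0.5199, 0.2764, 0.3021]
tcp_rot: [-0.035, 0.999, -0.0, -0.001]
ft_force: [0.9, 0.2, -0.4]
gripper_width: 0.352
```

```bash
python3 - <<'E'
from h import *
pic('top','t37');pic('scene','s37')
E
```

```text
(no output)
```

View pics/t37.png

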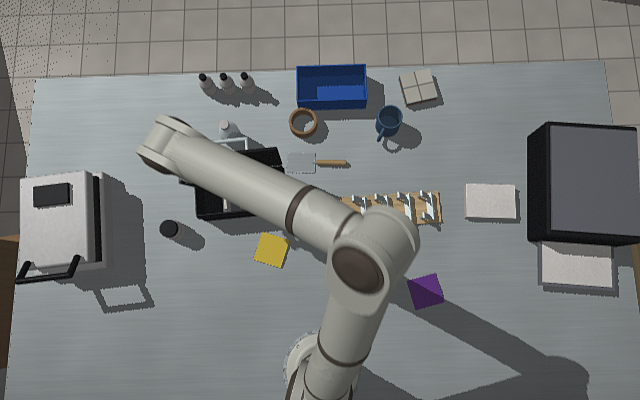

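View pics/s37.png

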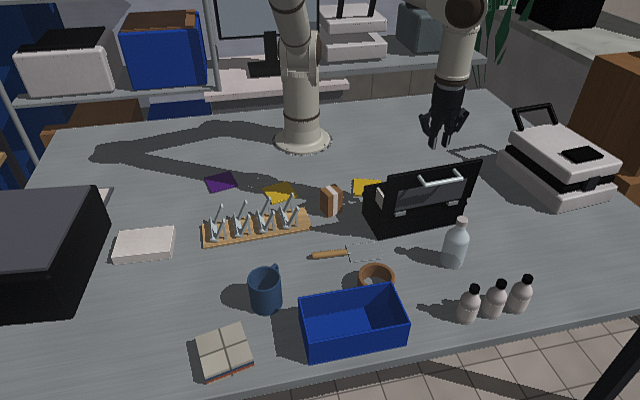

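```bash
python3 - <<'E'
from h import *
to((.40,-.05,.36),down(1.92))
E
```

```text
t 37.95 pos [0.5222 0.2793 0.3075] xaxis yaw -3.073 tiltz [ 0.008  0.005 -1.   ] F [ 0.5  1.7 -0. ] w 0.353
j [ 0.29  0.65 -1.19  1.69  0.64  1.24  0.59]
TCPtarget [ 0.4  -0.05  0.36] ROW [0.0098, 0.0044, 1.2907] [0.1441, -0.3198, -0.0553]
```

apply_moves([
  [[0,0,0.12,0.014,-0.037,-0.01,0],[0,0,0.24,0.028,-0.074,-0.025,0.2],[0.005,0.004,0.36,0.043,-0.11,-0.04,0.4],[0.01,0.004,0.48,0.058,-0.145,-0.05,0.6],[0.01,0.004,0.6,0.072,-0.18,-0.055,0.8]],
])

```text
time_s: 38.37
position: [0.4603, 0.0911, 0.3557]
tcp_rot: [0.265, 0.964, -0.006, -0.002]
ft_force: [1.0, -1.3, 0.5]
gripper_width: 0.896
```

```bash
python3 - <<'E'
from h import *
to((.40,-.1,.36),down(1.92))
E
```

```text
t 38.37 pos [0.4603 0.0911 0.3557] xaxis yaw 2.606 tiltz [-0.007 -0.01  -1.   ] F [ 1.  -1.3  0.5] w 0.896
j [ 0.86  0.31 -1.3   1.9   0.33  1.18  0.47]
TCPtarget [ 0.4  -0.1   0.36] ROW [-0.0116, 0.0034, 0.6856] [-0.0457, -0.1952, -0.002]
```

apply_moves([
  [[0,0,0.12,-0.009,-0.038,0,0.8],[0,0,0.24,-0.018,-0.076,0,0.8],[-0.005,0.003,0.36,-0.027,-0.115,0,0.8],[-0.01,0.003,0.48,-0.036,-0.155,0,0.8],[-0.01,0.003,0.6,-0.046,-0.195,0,0.8]],
])

```text
time_s: 38.78
position: [0.4007, -0.1007, 0.357]
tcp_rot: [0.538, 0.843, -0.002, -0.0]
ft_force: [0.2, -0.7, 0.1]
gripper_width: 0.9
```

```bash
python3 - <<'E'
from h import *
pic('top','t38');pic('scene','s38')
to((.40,-.1,.36),down(1.92))
im=cv2.imread('pics/t38.png');cv2.imwrite('pics/t38c.png',cv2.resize(im[170:240,190:340],None,fx=5,fy=5,interpolation=cv2.INTER_CUBIC))
im=cv2.imread('pics/s38.png');cv2.imwrite('pics/s38c.png',cv2.resize(im[170:230,300:400],None,fx=7,fy=7,interpolation=cv2.INTER_CUBIC))
E
```

```text
t 38.88 pos [ 0.3994 -0.1064  0.3568] xaxis yaw 1.995 tiltz [-0.004 -0.005 -1.   ] F [-0.1  0.9 -0.1] w 0.901
j [ 1.46  0.03 -1.26  2.02  0.04  1.12  0.6 ]
TCPtarget [ 0.4  -0.1   0.36] ROW [-0.0057, 0.003, 0.0748] [0.0055, 0.0032, -0.0033]
```

View pics/t38c.png

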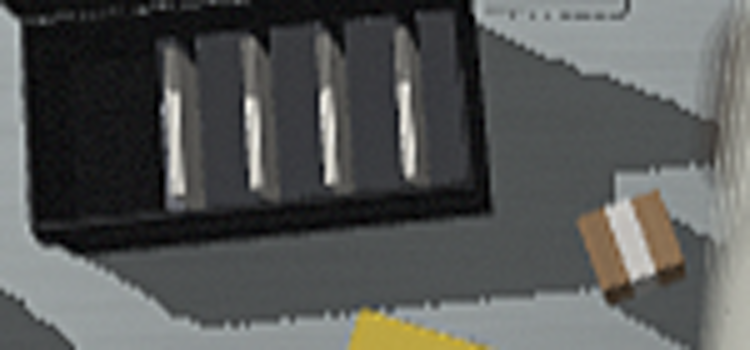

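View pics/s38c.png

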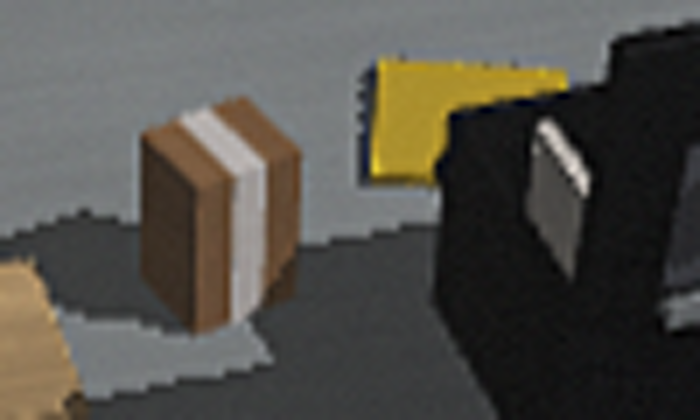

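```bash
python3 - <<'E'
from h import *
def seated(y,x=-.005):
    o=[]
    for sy in(-1,1):
        k=[cpt((x+a*.045,y+sy*.004,.053+b*.045)) for a,b in((-1,-1),(1,-1),(1,1),(-1,1))]
        for i in range(4): o.append((k[i],k[(i+1)%4],(0,0,255)))
    return o
ls=sum([seated(y) for y in(-.093,-.047,-.001,.045)],[])
ov('pics/s38.png','pics/s38o.png',(350,150,430,220),ls,cam='scene')
tops=[l for l in ls if abs(l[0][2]-.098)<1e-3 and abs(l[1][2]-.098)<1e-3]
ov('pics/t38.png','pics/t38o.png',(190,150,290,225),tops)
# carton fit
tr=(190,170);sr=(300,170)
def u7(u,v): return un(u,v,sr,7)
pts=[('top',un(578,218,tr),(.023,.026,.08)),('top',un(657,190,tr),(.023,-.026,.08)),('top',un(684,265,tr),(-.023,-.026,.08)),('top',un(608,294,tr),(-.023,.026,.08)),
('scene',u7(193,333),(.023,-.026,0)),('scene',u7(193,188),(.023,-.026,.08)),('scene',u7(300,152),(.023,.026,.08)),('scene',u7(141,132),(-.023,-.026,.08)),('scene',u7(245,97),(-.023,.026,.08))]
for perm in (0,1):
    k=lambda q: np.concatenate([proj(n,T(*q,[(p[0]*26/23,p[1]*23/26,p[2]) if perm else p]))[0]-uv for n,uv,p in pts])
    s=least_squares(k,[.6,0,.3]);print(perm,s.x.round(4),s.cost,k(s.x).round(1))
E
```

```text
0 [0.4439 0.0065 0.317 ] 2.2743934916477015 [-0.3  0.   0.4 -0.1  0.2 -0.7 -1.2 -0.7 -0.2  0.   0.1 -0.3 -0.1 -0.7
 -0.5 -0.5 -0.6 -0.7]
1 [0.4438 0.0062 0.2844] 6.238038042280101 [ 0.7 -1.5 -0.4 -0.6 -0.5  1.  -0.2 -0.1  0.7  0.2  1.1 -0.1 -0.6  0.4
 -0.2 -1.5 -1.7 -0.9]
```

View pics/s38o.png

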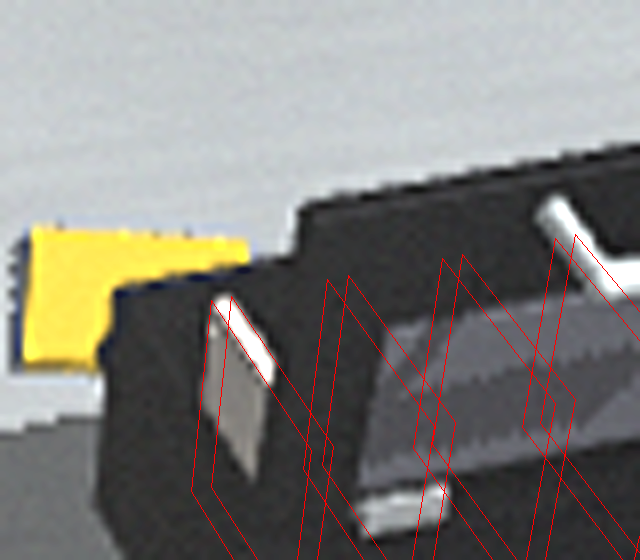

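View pics/t38o.png

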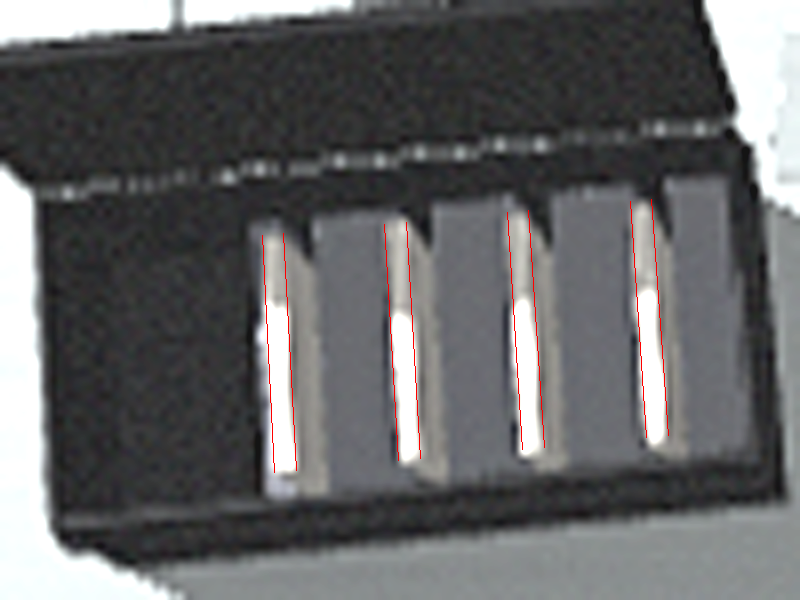

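```bash
python3 - <<'E'
from h import *
to((.4439,.0063,.22),down(.317+np.pi/2))
E
```

```text
t 38.88 pos [ 0.3994 -0.1064  0.3568] xaxis yaw 1.995 tiltz [-0.004 -0.005 -1.   ] F [-0.1  0.9 -0.1] w 0.901
j [ 1.46  0.03 -1.26  2.02  0.04  1.12  0.6 ]
TCPtarget [0.4439 0.0063 0.22  ] ROW [-0.0057, 0.0031, 0.107] [0.0847, 0.0877, 0.136]
```

apply_moves([
  [[0,0,0.03,0.02,0.022,0.02,0.9],[0,0,0.06,0.04,0.044,0.045,0.9],[-0.005,0.003,0.107,0.06,0.066,0.07,0.9],[-0.005,0.003,0.107,0.08,0.085,0.1,0.9],[-0.005,0.003,0.107,0.0847,0.0877,0.13,0.9]],
])

```text
time_s: 39.3
position: [0.447, 0.0189, 0.2268]
tcp_rot: [0.579, 0.815, 0.004, 0.0]
ft_force: [1.3, -0.4, 0.4]
gripper_width: 0.948
```

apply_moves([
  [[0,0,0,0,0,0,0.9],[0,0,0,0,0,0,0.9],[0,0,0,0,0,0,0.9],[0,0,0,0,0,0,0.9],[0,0,0,0,0,0,0.9]],
])

```text
time_s: 39.72
position: [0.4459, 0.0128, 0.2282]
tcp_rot: [0.582, 0.813, 0.002, 0.001]
ft_force: [0.9, -0.9, -0.4]
gripper_width: 0.949
```

```bash
python3 - <<'E'
from h import *
to((.4439,.0063,.116),down(.317+np.pi/2))
pic('scene','s40',(280,130,400,230),6);pic('top','t40',(270,160,370,240),7)
E
```

```text
t 39.72 pos [0.4459 0.0128 0.2282] xaxis yaw 1.9 tiltz [ 0.004  0.003 -1.   ] F [ 0.9 -0.9 -0.4] w 0.949
j [ 0.84  0.4  -1.09  2.1   0.46  0.9  -0.18]
TCPtarget [0.4439 0.0063 0.116 ] ROW [0.0048, -0.0011, 0.0124] [-0.0056, -0.0045, 0.1122]
```

View pics/s40.png

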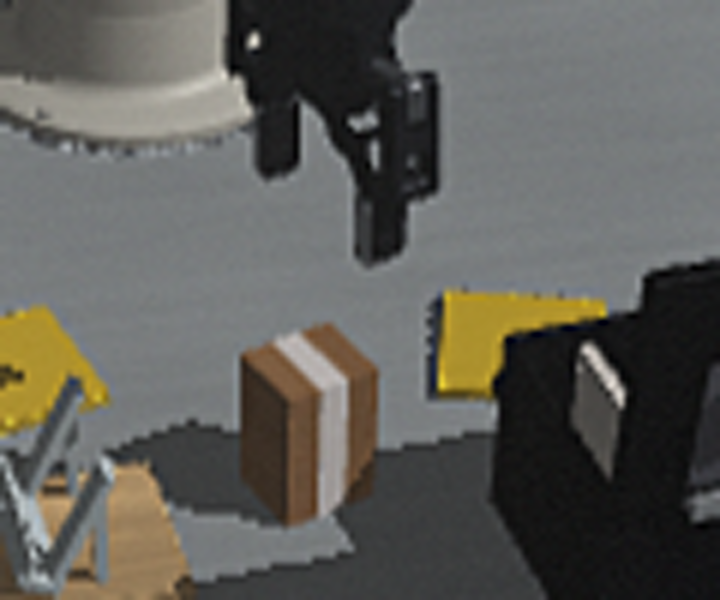

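View pics/t40.png

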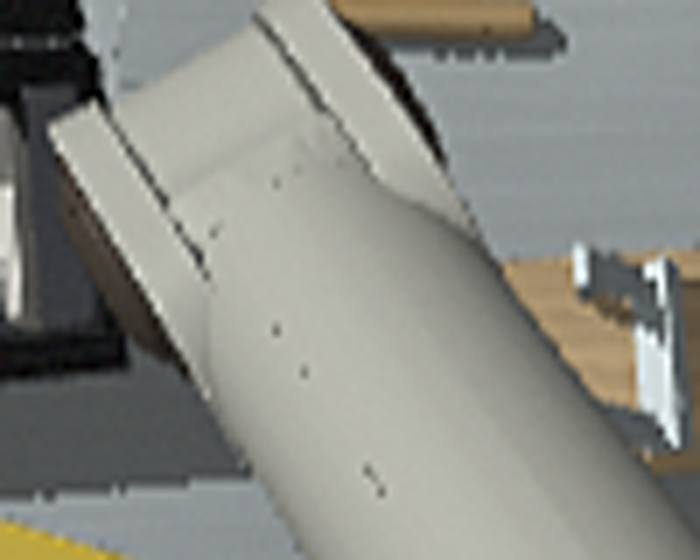

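apply_moves([
  [[0.004,-0.001,0.012,-0.003,-0.0025,0.01,0.9],[0.005,-0.001,0.012,-0.0056,-0.0045,0.03,0.9],[0.005,-0.001,0.012,-0.0056,-0.0045,0.055,0.9],[0.005,-0.001,0.012,-0.0056,-0.0045,0.085,0.9],[0.005,-0.001,0.012,-0.0056,-0.0045,0.108,0.9]],
])

```text
time_s: 40.23
position: [0.4419, 0.0066, 0.1166]
tcp_rot: [0.586, 0.81, -0.001, -0.002]
ft_force: [0.1, 0.2, 0.3]
gripper_width: 0.953
```

```bash
python3 - <<'E'
from h import *
to((.4439,.0063,.116),down(.317+np.pi/2))
pic('scene','s41',(280,130,400,230),6)
E
```

```text
t 40.23 pos [0.4419 0.0066 0.1166] xaxis yaw 1.889 tiltz [-0.004  0.001 -1.   ] F [0.1 0.2 0.3] w 0.953
j [ 0.65  0.58 -0.87  2.17  0.71  0.7  -0.39]
TCPtarget [0.4439 0.0063 0.116 ] ROW [-0.0037, -0.0022, 0.0008] [-0.0009, 0.0018, 0.0006]
```

View pics/s41.png

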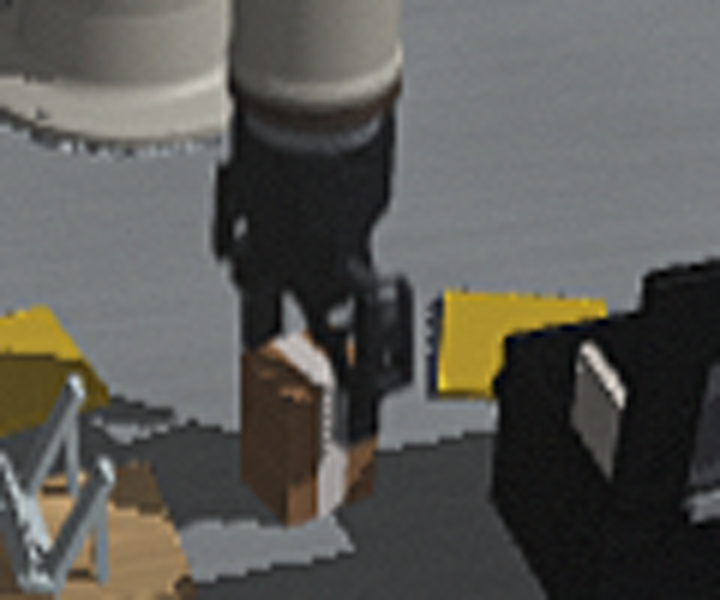

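apply_moves([
  [[-0.003,-0.002,0,0,0.001,0,0.5],[-0.003,-0.002,0,0,0.0018,0,0.2],[-0.003,-0.002,0,0,0.0018,0,0],[-0.003,-0.002,0,0,0.0018,0,-0.4],[-0.003,-0.002,0,0,0.0018,0,-1]],
], grip_force=40)

```text
time_s: 40.7
position: [0.4452, 0.0084, 0.1198]
tcp_rot: [0.585, 0.811, 0.001, 0.001]
ft_force: [-1.0, 0.7, 5.0]
gripper_width: 0.529
```

apply_moves([
  [[0,0,0,0,0,0,-1],[0,0,0,0,0,0,-1],[0,0,0,0,0,0,-1],[0,0,0,0,0,-0.005,-1],[0,0,0,0,0,-0.012,-1]],
])

```text
time_s: 41.12
position: [0.444, 0.0082, 0.1309]
tcp_rot: [0.585, 0.811, 0.0, -0.0]
ft_force: [0.5, -0.8, -1.0]
gripper_width: 0.532
```

```bash
python3 - <<'E'
from h import *
to((.4439,.0063,.27),down(CASE[2]+np.pi/2))
E
```

```text
t 41.12 pos [0.444  0.0082 0.1309] xaxis yaw 1.891 tiltz [-0.  0. -1.] F [ 0.5 -0.8 -1. ] w 0.532
j [ 0.67  0.56 -0.9   2.17  0.68  0.72 -0.37]
TCPtarget [0.4439 0.0063 0.27  ] ROW [-0.0002, -0.0005, 0.2519] [-0.0017, -0.0007, -0.1391]
```

apply_moves([
  [[0,0,0.05,0,0,-0.02,-1],[0,0,0.1,0,0,-0.05,-1],[0,0,0.15,0,0,-0.085,-1],[0,0,0.2,0,0,-0.12,-1],[0,0,0.252,0,0,-0.145,-1]],
])

```text
time_s: 41.53
position: [0.4446, 0.009, 0.2784]
tcp_rot: [0.683, 0.73, 0.001, 0.001]
ft_force: [0.7, -0.6, -1.3]
gripper_width: 0.531
```

```bash
python3 - <<'E'
from h import *
to(cpt((-.005,.096,.275)),down(CASE[2]+np.pi/2))
pic('scene','s42',(280,100,400,200),6)
E
```

```text
t 41.53 pos [0.4446 0.009  0.2784] xaxis yaw 1.638 tiltz [ 0.002  0.001 -1.   ] F [ 0.7 -0.6 -1.3] w 0.531
j [ 0.89  0.29 -1.1   2.06  0.31  0.97 -0.3 ]
TCPtarget [0.5167 0.3267 0.275 ] ROW [0.002, -0.0004, -0.0014] [0.3122, 0.0932, 0.0037]
```

View pics/s42.png

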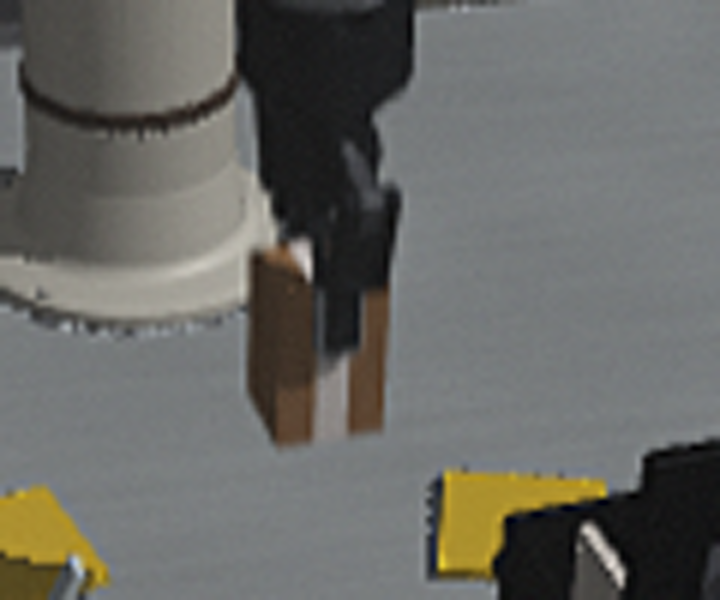

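apply_moves([
  [[0,0,0,0.039,0.011,0,-1],[0,0,0,0.078,0.021,0,-1],[0.002,0,0,0.117,0.032,0,-1],[0.002,0,0,0.156,0.043,0,-1],[0.002,0,0,0.195,0.053,0,-1]],
])

```text
time_s: 42.0
position: [0.4841, 0.2076, 0.2759]
tcp_rot: [0.683, 0.73, -0.001, -0.001]
ft_force: [1.2, -0.5, -0.4]
gripper_width: 0.538
```

```bash
python3 - <<'E'
from h import *
to(cpt((-.012,.096,.275)),down(CASE[2]+np.pi/2))
E
```

```text
t 42.0 pos [0.4841 0.2076 0.2759] xaxis yaw 1.638 tiltz [-0.002 -0.    -1.   ] F [ 1.2 -0.5 -0.4] w 0.538
j [ 0.35  0.47 -1.02  1.87  0.46  1.06 -0.79]
TCPtarget [0.5097 0.3263 0.275 ] ROW [-0.0016, -0.0001, -0.0011] [0.1167, 0.0335, 0.0008]
```

apply_moves([
  [[0,0,0,0.03,0.009,0,-1],[0,0,0,0.06,0.018,0,-1],[0,0,0,0.09,0.027,0,-1],[-0.001,0,0,0.11,0.0335,0,-1],[-0.001,0,0,0.1167,0.0335,0,-1]],
])

```text
time_s: 42.42
position: [0.5088, 0.3292, 0.2761]
tcp_rot: [0.681, 0.732, 0.001, -0.002]
ft_force: [0.3, 0.5, -1.1]
gripper_width: 0.533
```

apply_moves([
  [[0,0,0,0,0,0.005,-1],[0,0,0,0,0,0.01,-1],[0,0,0,0,0,0.02,-1],[0,0,0,0,0,0.03,-1],[0,0,0,0,0,0.03,-1]],
])

```text
time_s: 42.83
position: [0.5088, 0.3222, 0.2427]
tcp_rot: [0.683, 0.73, -0.002, -0.001]
ft_force: [-0.1, -0.3, -3.0]
gripper_width: 0.531
```

```bash
python3 - <<'E'
from h import *
to(cpt((-.012,.096,.20)),down(CASE[2]+np.pi/2))
pic('top','t43',(180,130,330,250),5);pic('scene','s43',(340,90,500,210),5)
E
```

```text
t 42.83 pos [0.5088 0.3222 0.2427] xaxis yaw 1.637 tiltz [-0.004 -0.003 -1.   ] F [-0.1 -0.3 -3. ] w 0.531
j [ 0.06  0.63 -0.93  1.72  0.56  1.09 -0.99]
TCPtarget [0.5097 0.3263 0.2   ] ROW [-0.0044, 0.0025, -0.0021] [0.0041, 0.0013, 0.0427]
```

View pics/t43.png

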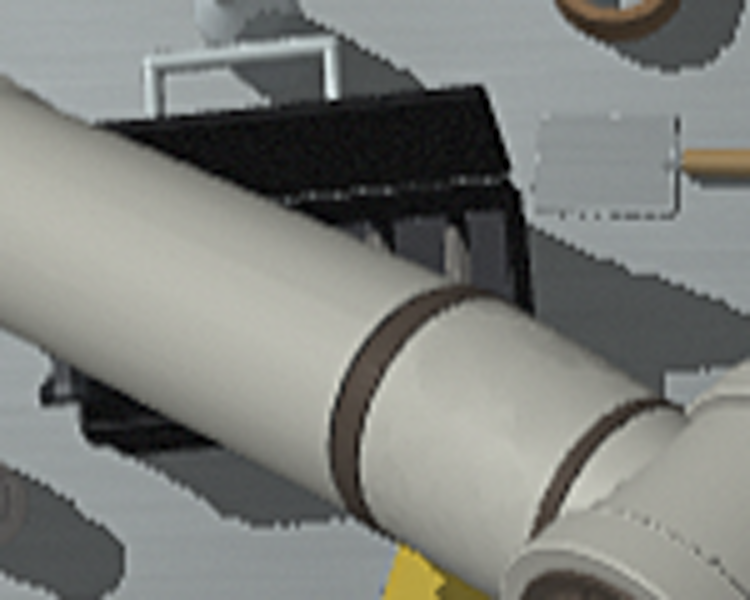

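View pics/s43.png

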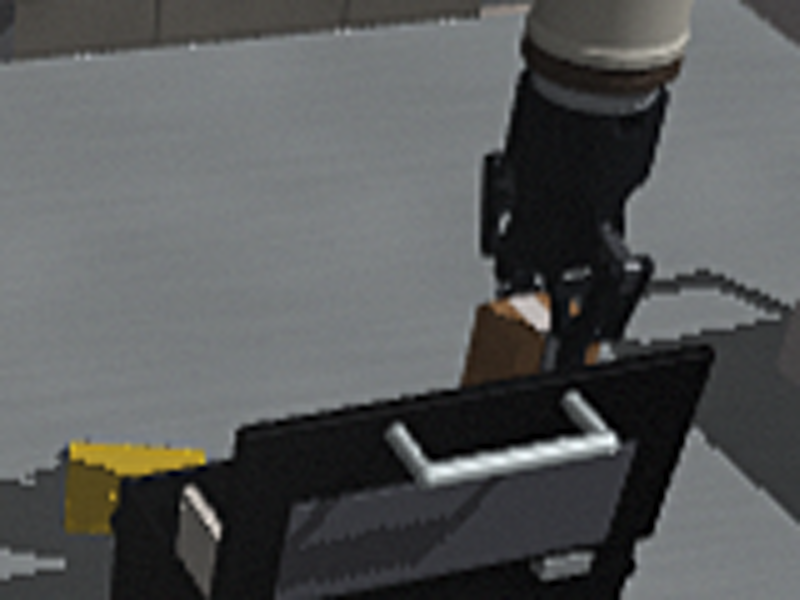

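apply_moves([
  [[-0.003,0.002,-0.002,0.003,0.001,0,-1],[-0.003,0.002,-0.002,0.003,0.001,0,-1],[-0.003,0.002,-0.002,0.003,0.001,0.002,-1],[-0.003,0.002,-0.002,0.003,0.001,0.004,-1],[-0.003,0.002,-0.002,0.003,0.001,0.005,-1]],
])

```text
time_s: 43.35
position: [0.51, 0.3282, 0.2405]
tcp_rot: [0.682, 0.731, 0.002, -0.0]
ft_force: [0.5, 0.7, -1.9]
gripper_width: 0.533
```

```bash
python3 - <<'E'
from h import *
to(cpt((-.012,.096,.18)),down(CASE[2]+np.pi/2))
E
```

```text
t 43.35 pos [0.51   0.3282 0.2405] xaxis yaw 1.641 tiltz [ 0.002  0.003 -1.   ] F [ 0.5  0.7 -1.9] w 0.533
j [ 0.05  0.64 -0.93  1.71  0.57  1.08 -0.99]
TCPtarget [0.5097 0.3263 0.18  ] ROW [0.0022, -0.0025, 0.002] [-0.002, -0.0006, 0.0605]
```

Within 2 mm, fine for a 6 mm margin. Lower.

apply_moves([
  [[0.001,-0.001,0.001,-0.001,0,0.01,-1],[0.001,-0.001,0.001,-0.001,0,0.022,-1],[0.001,-0.001,0.001,-0.001,0,0.034,-1],[0.001,-0.001,0.001,-0.001,0,0.046,-1],[0.001,-0.001,0.001,-0.001,0,0.056,-1]],
])

```text
time_s: 43.77
position: [0.5097, 0.3269, 0.1824]
tcp_rot: [0.682, 0.731, -0.0, -0.001]
ft_force: [0.2, -0.5, -0.7]
gripper_width: 0.535
```

```bash
python3 - <<'E'
from h import *
to(cpt((-.012,.096,.127)),down(CASE[2]+np.pi/2))
pic('scene','s44',(340,90,500,210),5)
E
```

```text
t 43.77 pos [0.5097 0.3269 0.1824] xaxis yaw 1.64 tiltz [-0.001  0.001 -1.   ] F [ 0.2 -0.5 -0.7] w 0.535
j [ 0.01  0.7  -0.88  1.75  0.63  0.99 -1.04]
TCPtarget [0.5097 0.3263 0.127 ] ROW [-0.0007, -0.0007, 0.001] [-0.0006, 0.0, 0.0554]
```

View pics/s44.png

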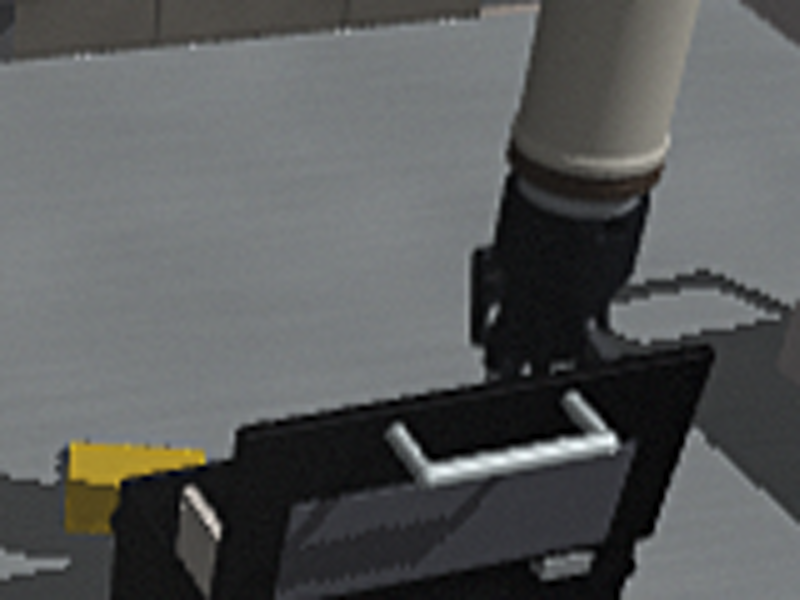

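apply_moves([
  [[0,0,0,-0.0006,0,0.008,-1],[0,0,0,-0.0006,0,0.016,-1],[0,0,0,-0.0006,0,0.024,-1],[0,0,0,-0.0006,0,0.031,-1],[0,0,0,-0.0006,0,0.036,-1]],
])

```text
time_s: 44.23
position: [0.5102, 0.3267, 0.1477]
tcp_rot: [0.682, 0.731, 0.001, -0.0]
ft_force: [-0.1, -0.7, -0.9]
gripper_width: 0.535
```

apply_moves([
  [[0,0,0,0,0,0.004,-1],[0,0,0,0,0,0.008,-1],[0,0,0,0,0,0.012,-1],[0,0,0,0,0,0.015,-1],[0,0,0,0,0,0.017,-1]],
])

```text
time_s: 44.65
position: [0.5103, 0.3269, 0.1314]
tcp_rot: [0.682, 0.731, 0.001, -0.0]
ft_force: [0.6, 0.2, -1.9]
gripper_width: 0.532
```

```bash
python3 - <<'E'
from h import *
to(cpt((-.012,.096,.127)),down(CASE[2]+np.pi/2))
E
```

```text
t 44.65 pos [0.5103 0.3269 0.1314] xaxis yaw 1.64 tiltz [ 0.001  0.002 -1.   ] F [ 0.6  0.2 -1.9] w 0.532
j [-0.02  0.77 -0.82  1.77  0.7   0.91 -1.08]
TCPtarget [0.5097 0.3263 0.127 ] ROW [0.0011, -0.0016, 0.0009] [-0.0006, -0.0007, 0.0044]
```

apply_moves([
  [[0,0,0,0,0,0.002,-1],[0,0,0,0,0,0.003,-1],[0,0,0,0,0,0.004,-1],[0,0,0,0,0,0.005,-1],[0,0,0,0,0,0.005,-1]],
])

```text
time_s: 45.07
position: [0.5115, 0.3277, 0.1284]
tcp_rot: [0.682, 0.731, 0.002, 0.0]
ft_force: [0.9, -0.6, 7.8]
gripper_width: 0.533
```

apply_moves([
  [[0,0,0,0,0,0,0.1],[0,0,0,0,0,0,0.2],[0,0,0,0,0,0,0.3],[0,0,0,0,0,0,0.3],[0,0,0,0,0,0,0.3]],
])

```text
time_s: 45.48
position: [0.5135, 0.3276, 0.1284]
tcp_rot: [0.683, 0.731, 0.004, 0.001]
ft_force: [6.3, 1.5, 3.6]
gripper_width: 0.652
```

apply_moves([
  [[0,0,0,0,0,-0.01,0.3],[0,0,0,0,0,-0.035,0.3],[0,0,0,0,0,-0.07,0.3],[0,0,0,0,0,-0.11,0.3],[0,0,0,0,0,-0.15,0.3]],
])

```text
time_s: 45.9
position: [0.509, 0.3265, 0.2779]
tcp_rot: [0.682, 0.732, -0.0, -0.001]
ft_force: [1.5, 0.2, 0.6]
gripper_width: 0.649
```

```bash
python3 - <<'E'
from h import *
to((.40,.05,.38),down(CASE[2]+np.pi/2))
E
```

```text
t 45.9 pos [0.509  0.3265 0.2779] xaxis yaw 1.641 tiltz [-0.001  0.001 -1.   ] F [1.5 0.2 0.6] w 0.649
j [ 0.07  0.6  -0.96  1.68  0.53  1.14 -0.96]
TCPtarget [0.4  0.05 0.38] ROW [-0.0012, -0.0012, 0.0022] [-0.268, -0.1282, -0.1023]
```

apply_moves([
  [[0,0,0,-0.02,-0.01,-0.03,0],[0,0,0,-0.055,-0.025,-0.05,-0.3],[0,0,0,-0.09,-0.042,-0.07,-0.6],[0,0,0,-0.125,-0.06,-0.09,-1],[0,0,0,-0.16,-0.08,-0.1,-1]],
])

```text
time_s: 46.32
position: [0.443, 0.166, 0.376]
tcp_rot: [0.682, 0.732, 0.001, -0.0]
ft_force: [0.9, -2.1, 1.0]
gripper_width: 0.003
```

apply_moves([
  [[0,0,0,-0.035,-0.015,0,-1],[0,0,0,-0.07,-0.03,0,-1],[0,0,0,-0.1,-0.045,0,-1],[0,0,0,-0.14,-0.06,0,-1],[0,0,0,-0.17,-0.07,0,-1]],
])

```text
time_s: 46.73
position: [0.3836, -0.0101, 0.3745]
tcp_rot: [0.683, 0.731, -0.0, 0.001]
ft_force: [0.1, -0.4, -0.4]
gripper_width: -0.001
```

```bash
python3 - <<'E'
from h import *
pic('top','t46',(175,120,325,240),5)
to((.40,.05,.38),down(CASE[2]+np.pi/2))
E
```

```text
t 46.78 pos [ 0.3823 -0.016   0.374 ] xaxis yaw 1.632 tiltz [-0.001 -0.003 -1.   ] F [-0.6 -5.1 -0.8] w 0.002
j [ 1.08 -0.13 -1.01  2.06 -0.12  1.16  0.19]
TCPtarget [0.4  0.05 0.38] ROW [-0.0015, 0.0032, -0.0073] [0.0648, 0.0216, -0.0062]
```

View pics/t46.png

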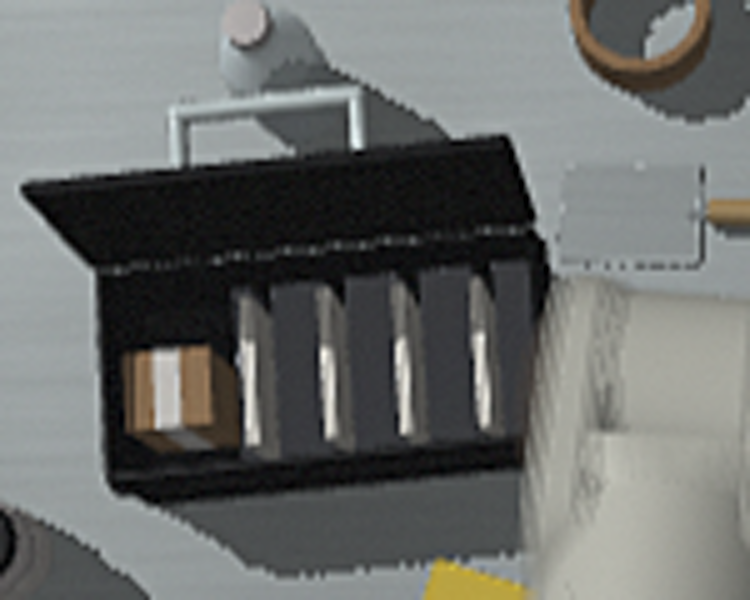

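```bash
python3 - <<'E'
from h import *
w=[back('top',*un(*k,(175,120)),.088) for k in((122,352),(208,345),(214,425),(130,432))]
for p in w+[np.mean(w,0)]: print(R.from_euler('z',-CASE[2]).apply(p-[CASE[0],CASE[1],0]).round(4))
hb=cpt(lidpt(1.65,[-.051,0,.1505])[0]);print('bar',hb)
for a in (1.65,1.5,1.3,1.1,.9,.7,.5,.3,0): print(a,lidpt(a,[-.051,0,.1505])[0].round(3),'edge out',lidpt(a,[-.066,0,.1145])[0].round(3))
E
```

```text
[0.0152 0.1229 0.088 ]
[0.0146 0.0711 0.088 ]
[-0.0345  0.0699  0.088 ]
[-0.034   0.1202  0.088 ]
[-0.0097  0.096   0.088 ]
bar [0.64687816 0.23940642 0.21549992]
1.65 [0.119 0.    0.215] edge out [0.084 0.    0.233]
1.5 [0.102 0.    0.222] edge out [0.065 0.    0.235]
1.3 [0.078 0.    0.228] edge out [0.039 0.    0.232]
1.1 [0.053 0.    0.228] edge out [0.014 0.    0.225]
0.9 [0.029 0.    0.223] edge out [-0.009  0.     0.213]
0.7 [0.006 0.    0.214] edge out [-0.029  0.     0.196]
0.5 [-0.015  0.     0.2  ] edge out [-0.045  0.     0.176]
0.3 [-0.032  0.     0.182] edge out [-0.057  0.     0.152]
0 [-0.051  0.     0.15 ] edge out [-0.066  0.     0.114]
```

```bash
python3 - <<'E'
from h import *
p=back('top',*un(247,22,(175,120)),.15);print('bottle',p, R.from_euler('z',-CASE[2]).apply(p-[CASE[0],CASE[1],0]))
to(cpt((.118,-.085,.40)),down(CASE[2]+np.pi/2))
E
```

```text
bottle [0.71809052 0.26860937 0.15      ] [0.19199161 0.02428214 0.15      ]
t 46.78 pos [ 0.3823 -0.016   0.374 ] xaxis yaw 1.632 tiltz [-0.001 -0.003 -1.   ] F [-0.6 -5.1 -0.8] w 0.002
j [ 1.08 -0.13 -1.01  2.06 -0.12  1.16  0.19]
TCPtarget [0.6517 0.1545 0.4   ] ROW [-0.0015, 0.0032, -0.0073] [0.1538, 0.2792, -0.0269]
```

apply_moves([
  [[0,0,0,0.018,0.033,-0.01,-1],[0,0,0,0.037,0.067,-0.02,-1],[0,0,0,0.056,0.1,-0.026,-1],[0,0,0,0.074,0.134,-0.027,-1],[0,0.003,-0.007,0.092,0.167,-0.027,-1]],
])

```text
time_s: 47.2
position: [0.5474, 0.0962, 0.4015]
tcp_rot: [0.68, 0.733, 0.002, -0.002]
ft_force: [-0.4, -1.1, 0.7]
gripper_width: 0.0
```

```bash
python3 - <<'E'
from h import *
to(cpt((.118,-.085,.40)),down(CASE[2]+np.pi/2))
E
```

```text
t 47.2 pos [0.5474 0.0962 0.4015] xaxis yaw 1.645 tiltz [-0.     0.005 -1.   ] F [-0.4 -1.1  0.7] w 0.0
j [ 0.64  0.41 -1.12  1.66  0.38  1.32 -0.47]
TCPtarget [0.6517 0.1545 0.4   ] ROW [0.0004, -0.0052, 0.0064] [0.0504, 0.1084, 0.0018]
```

apply_moves([
  [[0,0,0,0.014,0.03,0,-1],[0,0,0,0.028,0.06,0,-1],[0,0,0,0.042,0.09,0,-1],[0,-0.003,0.004,0.05,0.108,0,-1],[0,-0.003,0.004,0.05,0.108,0,-1]],
])

```text
time_s: 47.62
position: [0.6512, 0.1566, 0.4008]
tcp_rot: [0.68, 0.733, 0.002, -0.002]
ft_force: [-0.4, -0.6, -0.0]
gripper_width: 0.001
```

apply_moves([
  [[0,0,0,0,0,0.015,-1],[0,0,0,0,0,0.035,-1],[0,0,0,0,0,0.055,-1],[0,0,0,0,0,0.07,-1],[0,0,0,0,0,0.08,-1]],
])

```text
time_s: 48.03
position: [0.6487, 0.1529, 0.3203]
tcp_rot: [0.681, 0.732, -0.0, -0.001]
ft_force: [-0.2, -0.0, 0.1]
gripper_width: -0.004
```

```bash
python3 - <<'E'
from h import *
to(cpt((.118,-.085,.278)),down(CASE[2]+np.pi/2))
pic('scene','s48',(340,90,500,210),5)
E
```

```text
t 48.03 pos [0.6487 0.1529 0.3203] xaxis yaw 1.643 tiltz [-0.001  0.001 -1.   ] F [-0.2 -0.   0.1] w -0.004
j [ 0.35  0.68 -0.98  1.47  0.57  1.3  -0.61]
TCPtarget [0.6517 0.1545 0.278 ] ROW [-0.0014, -0.0011, 0.0043] [0.0013, 0.0032, 0.0423]
```

View pics/s48.png

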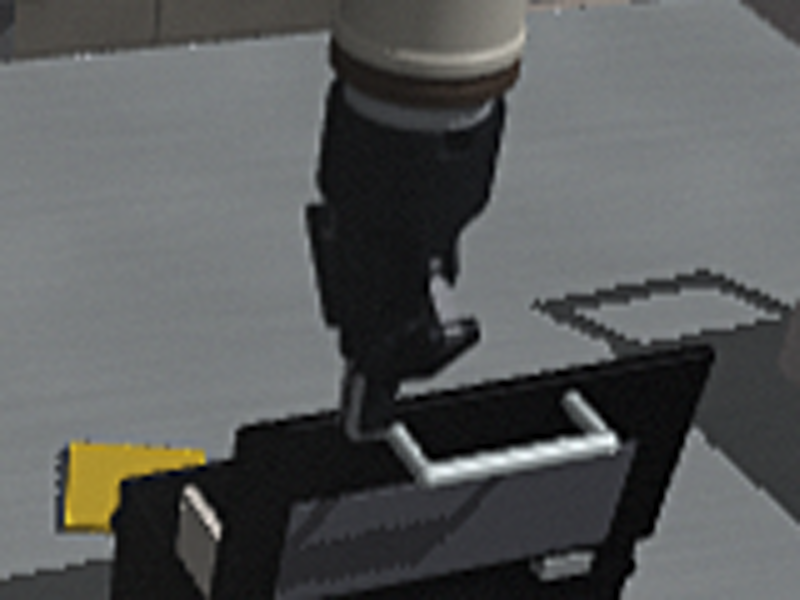

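apply_moves([
  [[0,0,0.004,0,0.003,0.008,-1],[0,0,0.004,0,0.003,0.017,-1],[0,0,0.004,0,0.003,0.026,-1],[0,0,0.004,0,0.003,0.034,-1],[0,0,0.004,0,0.003,0.04,-1]],
])

```text
time_s: 48.5
position: [0.6527, 0.1534, 0.2812]
tcp_rot: [0.683, 0.731, 0.001, -0.0]
ft_force: [-0.4, -0.2, -0.7]
gripper_width: 0.002
```

```bash
python3 - <<'E'
from h import *
to(cpt((.06,-.085,.278)),down(CASE[2]+np.pi/2))
pic('scene','s49',(340,90,500,210),5)
E
```

```text
t 48.5 pos [0.6527 0.1534 0.2812] xaxis yaw 1.639 tiltz [ 0.001  0.002 -1.   ] F [-0.4 -0.2 -0.7] w 0.002
j [ 0.34  0.71 -0.95  1.5   0.6   1.23 -0.63]
TCPtarget [0.5939 0.1506 0.278 ] ROW [0.0006, -0.0015, -0.0001] [0.0011, -0.0589, 0.0031]
```

View pics/s49.png

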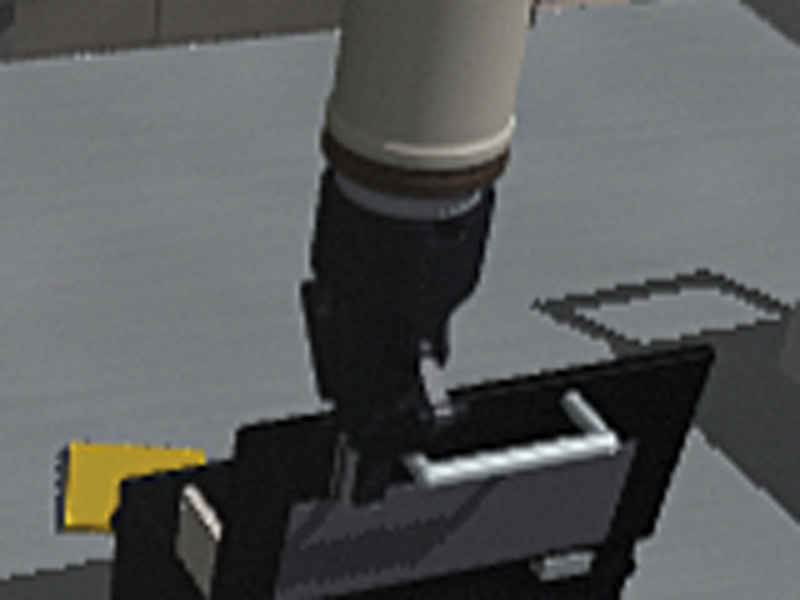

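apply_moves([
  [[0,0,0,0,-0.012,0,-1],[0,0,0,0,-0.024,0,-1],[0,0,0,0,-0.036,0,-1],[0,0,0,0,-0.048,0,-1],[0,0,0,0,-0.06,0,-1]],
])

```text
time_s: 48.97
position: [0.594, 0.1494, 0.2828]
tcp_rot: [0.683, 0.731, 0.003, 0.001]
ft_force: [4.3, -0.4, -1.2]
gripper_width: 0.001
```

```bash
python3 - <<'E'
from h import *
to(cpt((.02,-.085,.278)),down(CASE[2]+np.pi/2))
pic('scene','s50',(340,90,500,210),5)
E
```

```text
t 48.97 pos [0.594  0.1494 0.2828] xaxis yaw 1.638 tiltz [ 0.005  0.003 -1.   ] F [ 4.3 -0.4 -1.2] w 0.001
j [ 0.41  0.62 -1.    1.66  0.56  1.17 -0.66]
TCPtarget [0.5539 0.1479 0.278 ] ROW [0.0051, -0.0022, -0.0006] [0.0012, -0.0401, 0.0046]
```

View pics/s50.png

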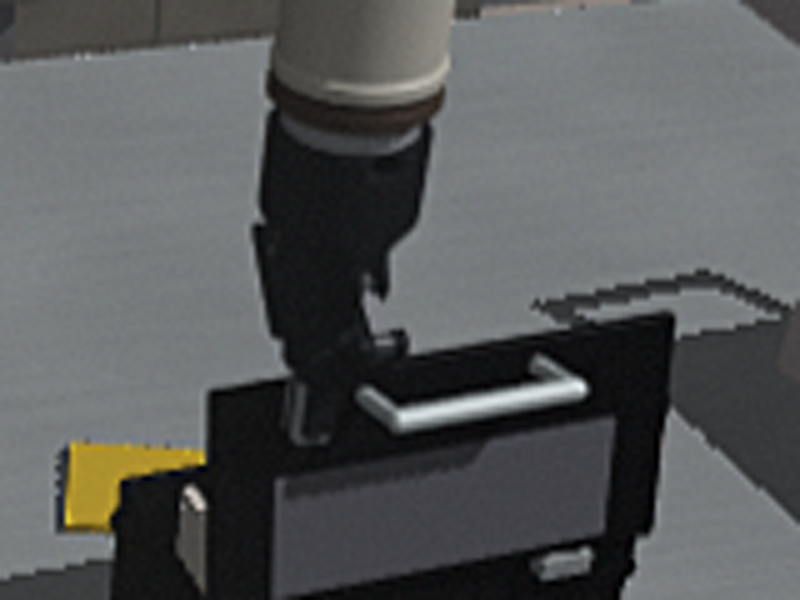

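apply_moves([
  [[0,0,0,0.001,-0.01,0,-1],[0,0,0,0.001,-0.02,0.002,-1],[0,0,0,0.001,-0.03,0.004,-1],[0,0,0,0.001,-0.04,0.007,-1],[0,0,0,0.001,-0.05,0.01,-1]],
])

```text
time_s: 49.43
position: [0.5437, 0.1472, 0.2725]
tcp_rot: [0.683, 0.731, 0.002, 0.0]
ft_force: [2.7, 0.6, 0.2]
gripper_width: -0.001
```

```bash
python3 - <<'E'
from h import *
s,p,q=st();print(R.from_euler('z',-CASE[2]).apply(p-[CASE[0],CASE[1],0]))
to(cpt((.0,-.085,.25)),down(CASE[2]+np.pi/2))
pic('scene','s51',(340,90,500,210),5)
E
```

```text
[ 0.00978227 -0.08493023  0.272546  ]
t 49.43 pos [0.5437 0.1472 0.2725] xaxis yaw 1.639 tiltz [ 0.004  0.003 -1.   ] F [2.7 0.6 0.2] w -0.001
j [ 0.46  0.55 -1.03  1.79  0.53  1.1  -0.69]
TCPtarget [0.534  0.1465 0.25  ] ROW [0.0039, -0.0023, -0.0005] [-0.0001, -0.0099, 0.0225]
```

View pics/s51.png

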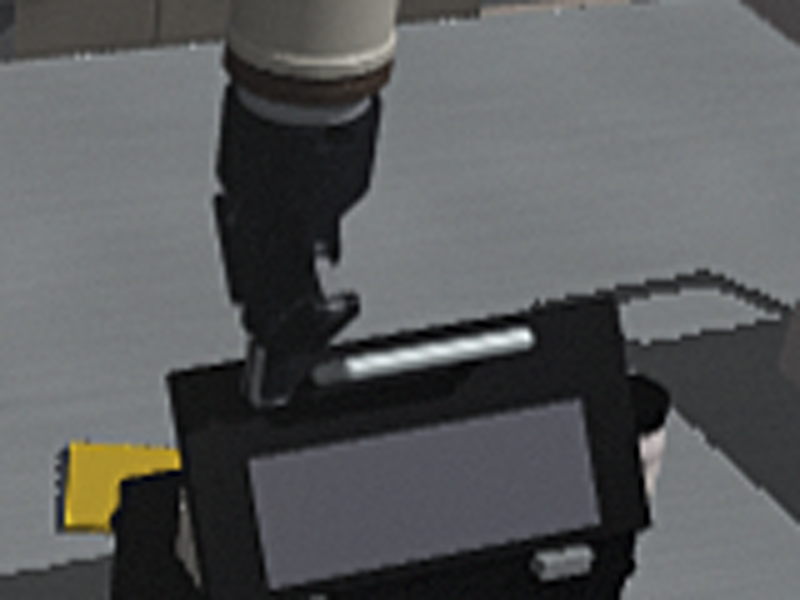

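```bash
python3 - <<'E'
from h import *
s,p,q=st();c=R.from_euler('z',-CASE[2]).apply(p-[CASE[0],CASE[1],0])
for a in (.85,.75,.65,.55,.45,.35,.25,.15,.05,0):
    b=lidpt(a,(-.046,0,.1145))[0];t=np.array([b[0]+.0145,-.085,b[2]+.073]);d=t-c;print(a,t.round(4),'dy',d[0].round(4),'dz',-d[2].round(4))
E
```

```text
0.85 [ 0.0134 -0.085   0.2667] dy 0.006 dz 0.005
0.75 [ 0.0048 -0.085   0.2598] dy -0.0026 dz 0.0119
0.65 [-0.003 -0.085  0.252] dy -0.0104 dz 0.0197
0.55 [-0.0101 -0.085   0.2435] dy -0.0175 dz 0.0282
0.45 [-0.0162 -0.085   0.2344] dy -0.0236 dz 0.0374
0.35 [-0.0214 -0.085   0.2246] dy -0.0288 dz 0.0471
0.25 [-0.0256 -0.085   0.2144] dy -0.033 dz 0.0573
0.15 [-0.0288 -0.085   0.2038] dy -0.0362 dz 0.0679
0.05 [-0.0309 -0.085   0.193 ] dy -0.0383 dz 0.0787
0 [-0.0315 -0.085   0.1875] dy -0.0389 dz 0.0842
```

apply_moves([
  [[0,0,0,0,-0.002,0.01,-1],[0,0,0,0,-0.009,0.019,-1],[0,0,0,0,-0.016,0.028,-1],[0,0,0,0,-0.022,0.037,-1],[0,0,0,0,-0.028,0.047,-1]],
])

```text
time_s: 49.9
position: [0.5139, 0.1453, 0.2237]
tcp_rot: [0.682, 0.731, 0.0, -0.001]
ft_force: [1.0, 0.1, 3.8]
gripper_width: -0.002
```

```bash
python3 - <<'E'
from h import *
to(cpt((-.0315,-.085,.1875)),down(CASE[2]+np.pi/2))
pic('scene','s52',(340,90,500,210),5)
E
```

```text
t 49.9 pos [0.5139 0.1453 0.2237] xaxis yaw 1.639 tiltz [-0.     0.002 -1.   ] F [1.  0.1 3.8] w -0.002
j [ 0.45  0.57 -1.01  1.9   0.57  0.99 -0.74]
TCPtarget [0.5026 0.1444 0.1875] ROW [-0.0003, -0.0016, 0.0004] [-0.0002, -0.0114, 0.0362]
```

View pics/s52.png

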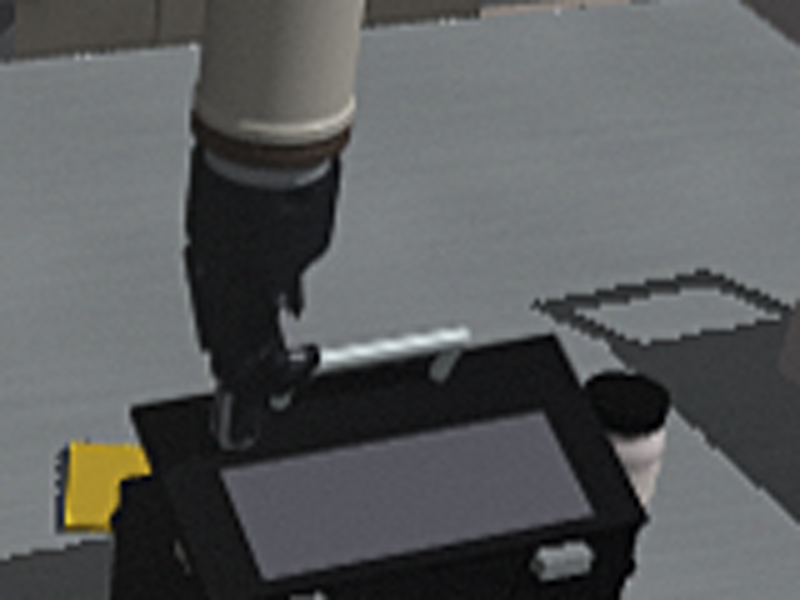

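apply_moves([
  [[0,0,0,0,-0.003,0.007,-1],[0,0,0,0,-0.006,0.014,-1],[0,0,0,0,-0.008,0.021,-1],[0,0,0,0,-0.01,0.028,-1],[0,0,0,0,-0.011,0.034,-1]],
])

```text
time_s: 50.37
position: [0.504, 0.1444, 0.1901]
tcp_rot: [0.683, 0.731, 0.001, -0.0]
ft_force: [-1.0, -0.4, 1.9]
gripper_width: -0.002
```

apply_moves([
  [[0,0,0,0,0,0.001,-1],[0,0,0,0,0,0.002,-1],[0,0,0,0,0,0.003,-1],[0,0,0,0,0,0.003,-1],[0,0,0,0,0,0.003,-1]],
])

```text
time_s: 50.78
position: [0.5045, 0.1447, 0.1881]
tcp_rot: [0.683, 0.731, 0.001, -0.0]
ft_force: [-0.3, -0.5, -0.8]
gripper_width: 0.003
```

```bash
python3 - <<'E'
from h import *
to(cpt((-.0315,-.085,.1875)),down(CASE[2]+np.pi/2))
pic('scene','s53',(340,90,500,210),5)
E
```

```text
t 50.78 pos [0.5045 0.1447 0.1881] xaxis yaw 1.639 tiltz [ 0.002  0.002 -1.   ] F [-0.3 -0.5 -0.8] w 0.003
j [ 0.42  0.6  -0.97  1.95  0.62  0.92 -0.79]
TCPtarget [0.5026 0.1444 0.1875] ROW [0.0018, -0.002, -0.0001] [-0.0002, -0.0019, 0.0006]
```

View pics/s53.png

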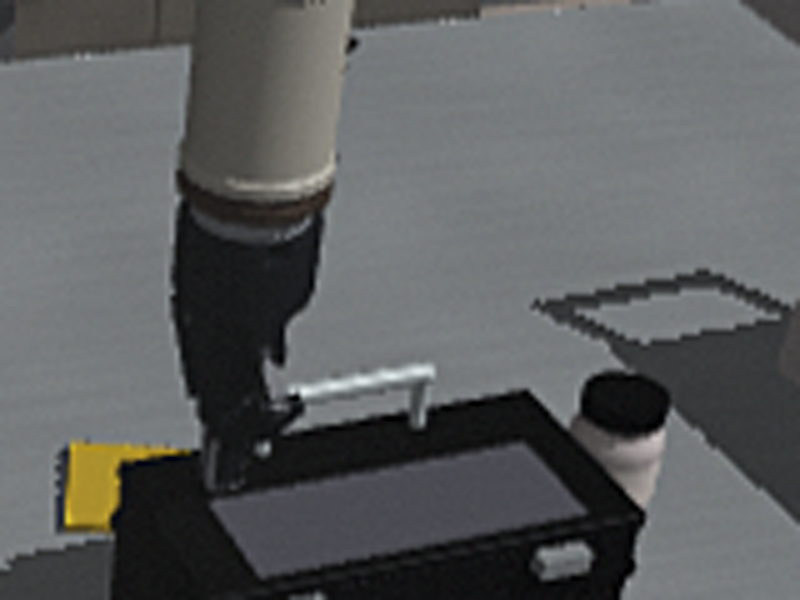

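apply_moves([
  [[0,0,0,0,0,0.001,-1],[0,0,0,0,0,0.002,-1],[0,0,0,0,0,0.003,-1],[0,0,0,0,0,0.003,-1],[0,0,0,0,0,0.003,-1]],
])

```text
time_s: 51.25
position: [0.5046, 0.1449, 0.1871]
tcp_rot: [0.683, 0.731, 0.001, 0.001]
ft_force: [-6.1, -3.8, 20.4]
gripper_width: 0.004
```

apply_moves([
  [[0,0,0,0,0,0.001,-1],[0,0,0,0,0,0.002,-1],[0,0,0,0,0,0.002,-1],[0,0,0,0,0,0.002,-1],[0,0,0,0,0,0.002,-1]],
])

```text
time_s: 51.67
position: [0.5046, 0.145, 0.1869]
tcp_rot: [0.683, 0.731, 0.0, 0.002]
ft_force: [-12.0, -6.6, 38.4]
gripper_width: 0.003
```

Hard stop at 38 N: the lid is shut. Lifting off.

apply_moves([
  [[0,0,0,0,0,-0.01,-1],[0,0,0,0,0,-0.03,-1],[0,0,0,0,0,-0.07,-1],[0,0,0,0,0,-0.11,-1],[0,0,0,0,0,-0.15,-1]],
])

```text
time_s: 52.08
position: [0.5035, 0.1444, 0.3343]
tcp_rot: [0.682, 0.731, 0.001, -0.001]
ft_force: [1.2, -0.6, 0.4]
gripper_width: 0.001
```

apply_moves([
  [[0,0,0,-0.035,-0.01,-0.005,-1],[0,0,0,-0.07,-0.02,-0.01,-1],[0,0,0,-0.105,-0.03,-0.02,-1],[0,0,0,-0.14,-0.04,-0.03,-1],[0,0,0,-0.175,-0.05,-0.04,-1]],
])

```text
time_s: 52.5
position: [0.4654, -0.0351, 0.3729]
tcp_rot: [0.682, 0.731, 0.001, 0.0]
ft_force: [0.9, 0.2, 0.2]
gripper_width: -0.001
```

apply_moves([
  [[0,0,0,0,0,0,-1],[0,0,0,0,0,0,-1],[0,0,0,0,0,0,-1],[0,0,0,0,0,0,-1],[0,0,0,0,0,0,-1]],
])

```text
time_s: 52.92
position: [0.4661, -0.0318, 0.3725]
tcp_rot: [0.681, 0.732, 0.001, -0.0]
ft_force: [0.1, -0.3, 0.3]
gripper_width: -0.002
```

```bash
python3 - <<'E'
from h import *
print(get_state()['ft_force'],get_state()['position'])
pic('scene','s54');pic('top','t54')
im=cv2.imread('pics/s54.png');cv2.imwrite('pics/s54c.png',cv2.resize(im[150:250,340:490],None,fx=5,fy=5,interpolation=cv2.INTER_CUBIC))
L=[]
for a,c in((0,(0,255,0)),):
    k=[cpt(lidpt(a,[q])[0]) for q in((-.066,-.134,.1145),(-.066,.134,.1145),(.066,.134,.1145),(.066,-.134,.1145))]
    L+=[(k[i],k[(i+1)%4],c) for i in range(4)]
    L+=[(cpt(lidpt(a,[(-.051,-.056,.1565)])[0]),cpt(lidpt(a,[(-.051,.056,.1565)])[0]),c)]
ov('pics/s54.png','pics/s54o.png',(355,155,480,235),L,6,1.5,'scene')
E
```

```text
[ 0.09860664 -0.29825375  0.26512289] [ 0.46607724 -0.0317615   0.37248478]
```

View pics/s54o.png

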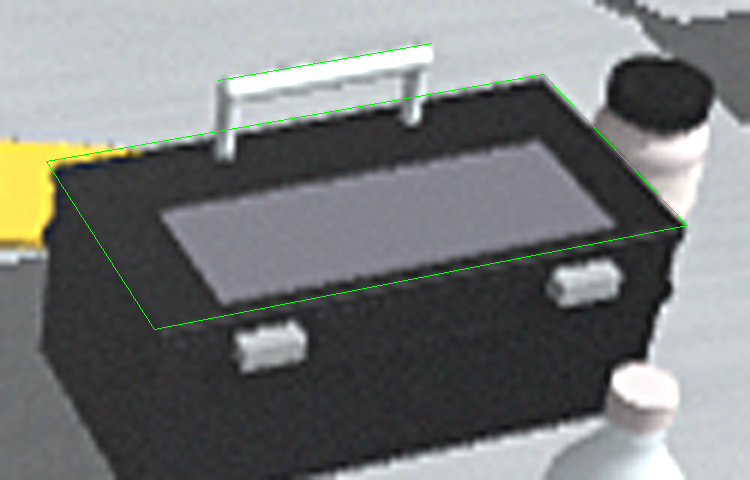

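View pics/t54.png

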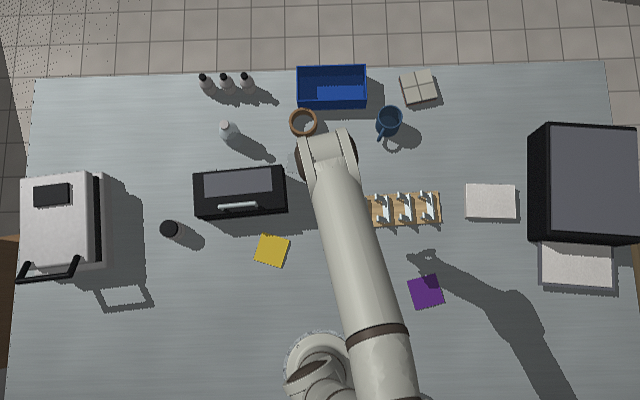

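The lid matches the angle-0 outline, bystanders are unmoved, and the arm is clear with no force on it. Handing in.

```bash
python3 - <<'E'
from h import *
print(r.hand_in())
E
```

```text
the job is handed in; nothing more can be done
None
```

The whole job was carried out and handed in at about 53 s of the 210 s allowed. One high force reading early on could count against the run.

- **Hinge check:** I raised the lid by its handle to about 45°, let go, and left it for over 2.5 s. It stayed put. I then pushed it right back, to an estimated 1.6 rad or more, and let go.
- **Tiles and carton:** All four white tiles went into slots 1–4 and the carton stands in the bay. A top image with the lid open matched the predicted seated outlines of the tiles. It put the carton at about x = −10 mm, y = +96 mm in the case.
- **Lid shut:** I pressed the lid down to a hard stop at 38 N and lifted off. The last image matches the fully shut outline, though the tiles and carton can't be seen with the lid closed.
- **Bystanders:** Those visible in the last top image look to be where they started. The arm hid the spatula there, but it was unmoved in the previous picture.

**The failed check:** while I pushed the lid back from half-way, its edge caught under the finger linkage. The wrist force reached about 88 N before I backed off. That is under the 120 N wrist limit, but I can't tell how much of it went through the gripper's body, which has a 40 N limit. Handing in reported no verdict.

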